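Dose nuts with a drop cup and pack a two-layer kit box

ROBOT

A 6-joint arm with a two-finger parallel gripper is mounted at the origin on the work surface. World frame = base frame: x ahead of the robot, y to its left, z up, the work surface at z = 0. Lengths are in m, angles in rad, forces in N, time in s.
With the tool pointing down it reaches from about 0.375 to 0.9 m from the base axis. Payload 3.1 kg.
Tool frame: the origin (TCP) lies midway between the tips of the shut fingers; the grasp point (between the pads) lies robot.tcp_to_grasp behind it (robot.tcp_to_grasp is the distance from the TCP to the grasp point, in m); z points along the fingers, y is the direction in which the jaws open and shut (so a half turn about z gives the same grasp; the last joint's range is limited). The gripper opens to 87 mm and grips with 3 to 60 N. Pads are 19 mm wide; open, the fingers measure 117 mm over their backs; the gripper's body (75 mm by 190 mm) begins 51 mm behind the grasp point.
Start: joints at [0.997, 0.527, 1.433, -0, 1.181, -0.178], TCP at [0.241, 0.577, 0.223] pointing down, gripper open.
Joint ranges: [-3.08, 3.08], [-0.75, 2.2], [0.22, 2.44], [-1.43, 4.57], [0, 2.65], [-2.85, 2.85]. Speed limits (rad/s): [2.79, 2.79, 3.14, 3.14, 3.14, 3.14].

INTERFACE

Orientations are given as a unit quaternion [x, y, z, w].
In Python, from rig import robot, cams, nets gives the robot as it stands. The module is installed in compiled form; this text tells all that it offers.
- The arm moves only by the tool play_rows, never from a script. Its argument "commands" is a list of rows, each an object of numbers: "x", "y", "z": the shift along the tool's x, y, z in mm; "spin": the turn about the tool's z in rad. In form: [{"x": .., "y": .., "z": .., "spin": ..}, ...]. A call has 1 to 8 rows; each row shifts and turns the pose as measured when the row begins, along the tool's axes as they then stand; what a row does not reach is not made up. A row lasts 1/10 s, in which the tool goes at most 50 mm and 8.59 degrees, less where a joint would pass 70% of its speed; a pose out of reach is approached as far as the arm can. A call is refused whole if a number of a shift passes 50 or a number of a turn 0.15, either way. A call with a gripper value outside its range is refused whole. "grip" is the opening, from 0 (shut) to 1 (fully open), set as the call begins (left out, the last holds). The fingers move at their own pace and stop on an object; "newtons" is the grip in N (left out, the last holds). Time passes only in rows, so rows that do not move let the fingers close. It gives the time, the measured TCP pose, the force and the opening at its end, in the units of the state.
- robot.get_obs(): the state, without advancing time (a new reading comes with each control period).
- cams.camera(name): name is "scene" or "top" or "wrist"; returns a dict with "img" (420x560x3 uint8, red, green, blue), "fx", "fy", "cx", "cy" (pixels), "world_to_cam" (4x4, takes a point from world to camera coordinates); the wrist camera has in their place "mount" (4x4, takes a point from camera to tool coordinates, whose origin is the TCP and whose axes are the flange's). Camera axes: x right, y up, looking along -z (the intrinsics and any distortion apply to the point x, -y, -z); pixel columns grow to the right and rows downward; lengths in m; the calibration is good to about 2 mm. A picture is of the moment at which its call begins: read the wrist's pose just before it. There is no depth.
- robot.hand_in(): hands the job in, once; it reports no verdict.
Trained networks look in a picture, given as the dict that the camera call returned (one of the last four; its "shot" number tells which), for a name from the list of things; names that differ only in an ending like _2 or _b are one class to them, and where a whole thing is asked for, a point or a joint stands for the part that bears it (a point fixed in the world has none). Each returns a list of dicts, best first, with "conf" (0 to 1); they miss things now and then, are a little off and sometimes report something else, mostly with a low value. They report only what shows in the picture. A call takes as long as a camera call. They do not tell look-alikes from the thing itself.
- nets.outline_of(picture, name): "region" (420x560 bool, what is visible of it) and "pixel" ([column, row] in pixels, amid what is visible of it).
The state is a dict: "time": time; "q": joint angles; "joint_velocities": joint speeds; "joint_torque": joint torques, N m; "position": TCP position; "tool_rot": TCP orientation; "ft_force": force on the tool from outside, world axes, zero at the start; "moment": the same for the moment, N m; "grip_width": finger opening in m.
Only numpy, scipy, OpenCV 4.12 (cv2) and the standard library are available. Lean on these libraries where they do the work, as an engineer would, in place of code of your own. Each camera call takes 0.05 s, during which the arm holds its last target.

TASK

Pack the kit: put all the hex nuts on the bench into the drop cup, hold the cup level over the box's well (the bottom cavity beside the striker post) and press its release tab on the striker so that the bottom swings open and all the nuts fall into the well, then stand the empty cup upright back on its rubber mat. Stand the levelling foot upright in the other bottom cavity, and only when both cavities are filled fit the divider flat on its ledge and lay every profile offcut flat on the divider inside the box. Leave the other things on the bench where they are.

Things in the scene. Friction and masses are not known exactly. Their poses are not given: they have to be found in the camera images.
- kitbox: Fixed open grey kit box on a thin plate, 124 (x) x 148 (y) mm, walls 4 mm, rim 70 mm above the bench, floor 4 mm thick. A black insert in it, top 44 mm above the bench, leaves two cavities 40 mm deep side by side in y: well (-y) and pocket (+y). Above the insert the inside is 116 x 140 mm. Origin: on the bench under the box's centre; z up; -x faces about towards the robot.
- well (a point): Centre of the floor of the bottom cavity for the nuts, 92 (x) x 58 (y) mm, 4 mm above the bench; axes as kitbox. It lies 31 mm to -y of the box's centre; the striker stands on this cavity's long centre line, outside the box.
- pocket (a point): Centre of the floor of the bottom cavity for the levelling foot, 92 (x) x 54 (y) mm, 33 mm to +y of the box's centre; axes as kitbox.
- ledge (a point): Centre of the box at the height of the insert's top face (44 mm above the bench), on which the divider rests; axes as kitbox.
- striker (a point): Rounded top of the fixed striker post, a steel rod 14 mm thick standing outside the box, 74 mm to -x of the well's centre; 135 mm above the bench; nothing above it. Axes as kitbox.
- mat: Black rubber parking mat for the cup, 160 (x) x 90 (y) x 3 mm, fixed. Origin at its underside's centre, on the bench.
- cup: Steel drop cup, loose, 0.26 kg: square tube 50 x 50 mm outside, 44 x 44 inside, rim 57 mm above its underside, top open, bottom closed by a flap whose upper face is 12 mm above the underside (the cup stands on its two y walls, which reach below the flap). Grip plate on its +x side, release tab on its -x side. Origin: centre of the underside; z up.
- cup_grip (a point): Point at half height of the bare part of the cup's grey grip plate: the plate is 12 mm thick (cup x from 25 to 37 mm), 32 mm wide (y) and rises from the rim (57 mm) to 110 mm above the cup's underside. Pinch it across x from above. The point lies at cup x = 31, z = 85 mm; axes as cup.
- cup_tab (a point): Middle of the release tab when shut, cup x = -50, z = 10 mm; moves with the tab. The tab sticks out level from the hinge, cup x from -25 to -80 mm, 24 mm wide (y), 4 mm thick; its lower face is 8 mm above the cup's underside.
- flap (a joint): Angle of the cup's hinged bottom, rad: 0 shut, 1.2 stop. Flap (46 mm long) and tab are one rocker on an axis along cup y at x = -25, z = 10 mm: pushing the tab UP swings the flap DOWN. Lowering the cup with the striker 25 mm out from the hinge, about 37 mm after the touch gives 1 rad (about 3 N). A spring shuts it; the load alone does not open it. Parts slide off by 1 rad.
- divider: Aluminium divider plate, loose, lying flat: 108 (x) x 132 (y) x 4 mm, 0.16 kg, with a black lifting bar on its middle 14 (x) x 30 (y) mm, reaching 32 mm above the plate's underside. Origin: centre of the underside. It drops into the box with 4 mm to spare on each side and rests on the insert, long side along the box's y.
- foot: Levelling foot, 60 g: black disc 40 mm in diameter and 10 mm high, with an upright steel stem 12 mm in diameter, 36 mm high in all. Origin: centre of the underside.
- nut1: Steel hex nut, 22 mm across flats (25 over corners), 13 mm high, about 30 g, lying flat on the bench; its dark bore is only a marking. Origin: centre of the underside; x points at the middle of a flat, so two flats face along x. From 2 to 4 of the four nuts are present.
- nut2: Steel hex nut, 22 mm across flats (25 over corners), 13 mm high, about 30 g, lying flat on the bench; its dark bore is only a marking. Origin: centre of the underside; x points at the middle of a flat, so two flats face along x. From 2 to 4 of the four nuts are present.
- nut3: Steel hex nut, 22 mm across flats (25 over corners), 13 mm high, about 30 g, lying flat on the bench; its dark bore is only a marking. Origin: centre of the underside; x points at the middle of a flat, so two flats face along x. From 2 to 4 of the four nuts are present.
- nut4: Steel hex nut, 22 mm across flats (25 over corners), 13 mm high, about 30 g, lying flat on the bench; its dark bore is only a marking. Origin: centre of the underside; x points at the middle of a flat, so two flats face along x. From 2 to 4 of the four nuts are present.
- profile1: Offcut of aluminium slotted profile, 44 (x) x 20 x 20 mm, 45 g, lying on the bench. Origin: its very centre; x along its length. One or two of the two are present.
- profile2: Offcut of aluminium slotted profile, 44 (x) x 20 x 20 mm, 45 g, lying on the bench. Origin: its very centre; x along its length. One or two of the two are present.
- tape: Roll of white tape lying flat, 72 mm across, 24 mm high; bystander. Leave it where it is.
- driver: Screwdriver; bystander. Leave it where it is.
- spray: White bottle 52 mm across, 130 mm high; bystander. Leave it where it is.
- hexkey: L-shaped hex key 100 mm long; bystander. Leave it where it is.
- pen: Black marker pen 120 mm long; bystander. Leave it where it is.
- gauge: Steel calliper gauge 150 mm long; bystander. Leave it where it is.
Things that resemble listed ones, but are neither listed nor needed, are in the scene too. Several things have the shape of the divider; the one meant has the colours described above.

How it is judged:
By the outcome, as a careful person would: the job done as asked, in the order asked, and still so for the second after the job is handed in, with the robot touching nothing.
Of nut1, nut2, nut3, nut4 only 2 to 4 are there at a start; the rules pass over those that are not, and their reading is None.
Of profile1, profile2 only 1 to 2 are there at a start; the rules pass over those that are not, and their reading is None.
At some moment in a run one of nut1, nut2, nut3, nut4, profile1, profile2, foot may be knocked a few centimetres aside while the robot is not near it.
It also fails if it takes over 210 s, if anything falls off the work surface, if the arm or the gripper's body presses on something with over 40 N, if the wrist force passes 120 N, or if a joint passes its speed limit or range.

## Working session

There is one attempt and no reset: what is moved stays moved. The work goes in short steps, Python scripts to look and compute and a tool call to move; the robot and the scene stay as the last step left them, time stands still between calls to the robot, and variables do not carry over. Pictures are saved under pics/ and viewed, and the job is handed in when it is done.

Besides the shell and the picture viewer there is one more tool, called in YAML: its name, and indented under it one key for each argument. play_rows: Moves the arm, as the interface text tells. Its arguments: {"type":"object","properties":{"commands":{"type":"array"},"grip":{"type":"number"},"newtons":{"type":"number"}},"required":["commands"]}

```bash
mkdir -p pics; ls
python3 - <<'E'
from rig import robot,cams,nets
import cv2,numpy as np
print(robot.tcp_to_grasp)
o=robot.get_obs();print(o)
for n in ["scene","top","wrist"]:
    c=cams.camera(n);cv2.imwrite(f"pics/{n}0.png",c["img"][:,:,::-1])
    print({k:v for k,v in c.items() if k!="img"})
E
```

```text
pics
0.0187
{'time': 0.0, 'q': array([ 9.96503385e-01,  5.28410854e-01,  1.43388017e+00,  1.23456619e-05,
        1.18133192e+00, -1.78493157e-01]), 'joint_velocities': array([-0.00111807, -0.00027536, -0.00020853, -0.00103219, -0.00057333,
        0.0029424 ]), 'joint_torque': array([ 2.03412594e-03, -4.40035772e+01, -1.76601523e+01,  6.35379413e-02,
        5.81884885e-02, -1.37436159e-04]), 'position': array([0.24054627, 0.57609853, 0.22161261]), 'tool_rot': array([ 1.96612851e-01,  9.80480676e-01, -9.41984622e-04, -3.78444417e-04]), 'ft_force': array([ 0.36465751,  0.86249842, -0.56287588]), 'moment': array([ 0.01267066,  0.011006  , -0.00456872]), 'grip_width': 0.08678956897292855}
{'fx': 424.3731360022862, 'fy': 424.3731360022862, 'cx': 283.6885461909595, 'cy': 212.21698218053788, 'world_to_cam': array([[ 0.73206333,  0.6812315 , -0.0026321 , -0.41828249],
       [-0.47039654,  0.50828356,  0.72137017,  0.19774898],
       [ 0.49275793, -0.52685052,  0.6925447 , -1.45413865],
       [ 0.        ,  0.        ,  0.        ,  1.        ]]), 'shot': 1}
{'fx': 398.5391496952784, 'fy': 398.5391496952784, 'cx': 286.98003258566024, 'cy': 210.1908003608774, 'world_to_cam': array([[ 0.00618153, -0.99996762, -0.00515238, -0.01407769],
       [ 0.99848632,  0.00589061,  0.05468418, -0.58909261],
       [-0.05465206, -0.00548261,  0.99849041, -1.16321229],
       [ 0.        ,  0.        ,  0.        ,  1.        ]]), 'shot': 2}
{'fx': 374.08008221555315, 'fy': 374.08008221555315, 'cx': 280.71820859808935, 'cy': 213.59615716313823, 'mount': array([[ 2.93873944e-04,  9.67480205e-01,  2.52946568e-01,
         6.88343142e-02],
       [ 9.99999831e-01, -4.10990849e-04,  4.10172066e-04,
         5.37492696e-04],
       [ 5.00792079e-04,  2.52946405e-01, -9.67480163e-01,
        -1.61811302e-01],
       [ 0.00000000e+00,  0.00000000e+00,  0.00000000e+00,
         1.00000000e+00]]), 'shot': 3}
```

```bash
cat > h.py <<'E'
from rig import robot,cams,nets
import cv2,numpy as np
from scipy.spatial.transform import Rotation as R
def pose():
    o=robot.get_obs();T=np.eye(4);T[:3,:3]=R.from_quat(o["tool_rot"]).as_matrix();T[:3,3]=o["position"];return T
def shot(n,save=None):
    T=pose();c=cams.camera(n)
    c["W2C"]=np.array(c["world_to_cam"]) if n!="wrist" else np.linalg.inv(T@np.array(c["mount"]))
    if save: cv2.imwrite("pics/"+save+".png",c["img"][:,:,::-1])
    return c
def proj(c,P):
    P=np.atleast_2d(P);p=P@c["W2C"][:3,:3].T+c["W2C"][:3,3]
    return np.c_[c["cx"]+c["fx"]*p[:,0]/-p[:,2],c["cy"]-c["fy"]*p[:,1]/-p[:,2]]
def unproj(c,uv,z):
    uv=np.atleast_2d(np.asarray(uv,float));d=np.c_[(uv[:,0]-c["cx"])/c["fx"],-(uv[:,1]-c["cy"])/c["fy"],-np.ones(len(uv))]
    Ri=c["W2C"][:3,:3].T;o=-Ri@c["W2C"][:3,3];d=d@Ri.T
    return o+d*((z-o[2])/d[:,2])[:,None]
def crop(c,u,v,w,h,s,save):
    im=c["img"][max(0,v-h):v+h,max(0,u-w):u+w,::-1]
    cv2.imwrite("pics/"+save+".png",cv2.resize(im,None,fx=s,fy=s,interpolation=cv2.INTER_CUBIC))
def find(c,name,z,n=6,m=.3):
    out=[]
    for r in nets.outline_of(c,name)[:n]:
        if r["conf"]<m: continue
        g=r["region"].astype(np.uint8);ys,xs=np.nonzero(g)
        rect=cv2.minAreaRect(np.c_[xs,ys].astype(np.float32))
        cen=np.array([xs.mean(),ys.mean()])
        out.append((name,round(float(r["conf"]),2),cen.round(1),unproj(c,cen,z)[0][:2].round(4),g.sum()))
    return out
def rel(p,yaw=None):
    """shift in tool axes (mm) to bring TCP to world p; yaw: desired world angle of tool y axis (mod pi)"""
    T=pose();d=T[:3,:3].T@(np.asarray(p)-T[:3,3])*1000
    s=None
    if yaw is not None:
        ty=np.arctan2(T[1,1],T[0,1]);a=(yaw-ty+np.pi/2)%np.pi-np.pi/2
        s=-a if T[2,2]<0 else a
    return d.round(1),s
E
python3 - <<'E'
from h import *
c=shot("top");s=shot("scene")
for n,z in [("nut1",.0065),("profile1",.01),("foot",.005),("cup",.03),("divider",.002),("kitbox",.0),("mat",.003),("tape",.01),("spray",.06),("pen",.005),("hexkey",.003),("driver",.01),("gauge",.003)]:
    for x in find(c,n,z): print("T",*x)
    if n in("nut1","profile1","foot"):
        for x in find(s,n,z): print("S",*x)
crop(c,200,210,80,60,5,"t1");crop(c,285,230,75,56,5,"t2");crop(c,390,220,75,56,5,"t3");crop(s,360,180,60,45,6,"s1")
E
```

```text
T nut1 0.46 [339.5 264.5] [ 0.4295 -0.1667] 70
S nut1 0.64 [202.9 244.8] [ 0.4325 -0.171 ] 54
S nut1 0.45 [251.3 194.2] [0.3795 0.0611] 315
T profile1 0.59 [403.3 268.1] [ 0.4206 -0.3544] 135
T profile1 0.41 [392.9 240.3] [ 0.502  -0.3243] 106
S profile1 0.71 [170.5 294.8] [ 0.5043 -0.3292] 211
S profile1 0.5 [141.1 284.1] [ 0.4248 -0.3597] 232
T foot 0.41 [372.2 265. ] [ 0.4286 -0.2638] 128
S foot 0.45 [172.8 266. ] [ 0.4315 -0.2701] 187
T cup 0.57 [183.7 210. ] [0.5871 0.2917] 642
T divider 0.94 [438.9 169.6] [ 0.7147 -0.4661] 1588
T divider 0.83 [374.1 200.7] [ 0.6198 -0.2712] 1597
T kitbox 0.74 [281.5 216.6] [0.5706 0.0059] 3083
T tape 0.52 [260.5 279.8] [0.3837 0.0664] 274
T tape 0.36 [183.3 209.8] [0.589  0.2985] 655
T hexkey 0.5 [149.6 257.8] [0.4455 0.3977] 51
T driver 0.86 [279.4 155.7] [0.7529 0.0133] 299
T gauge 0.79 [347.1 153.3] [ 0.7626 -0.1906] 347
T gauge 0.45 [187.  217.3] [0.5668 0.2886] 313
```

Run:
```python
from h import *
c=shot("top");s=shot("scene")
print("nutA top",unproj(c,[226,258],.0065),"scene",unproj(s,[293,187],.0065))
# mat corners from crop t1 (scale5, origin 120,150)
m=np.array([[248,183],[395,155],[438,413],[290,440]])/5+[120,150]
print("mat",unproj(c,m,.003).round(3))
b=np.array([[265,60],[512,105],[472,303],[228,262]])/5+[210,174]
print("box rim",unproj(c,b,.07).round(3))
print("spray base scene",unproj(s,[397,190],0),"top cap",unproj(c,[147,170],.13))
print("tab..",unproj(c,np.array([[355,380]])/5+[120,150],.012),"plate",unproj(c,np.array([[265,230]])/5+[120,150],.113))
print(proj({**shot("wrist")},pose()[:3,3]))
print(rel([.45-0.03,.115,.2],.0), pose())
```

```text
nutA top [[0.44661339 0.16952073 0.0065    ]] scene [[0.45029304 0.17261521 0.0065    ]]
mat [[0.659 0.343 0.003]
 [0.676 0.255 0.003]
 [0.521 0.226 0.003]
 [0.505 0.314 0.003]]
box rim [[ 0.654  0.058  0.07 ]
 [ 0.63  -0.082  0.07 ]
 [ 0.518 -0.06   0.07 ]
 [ 0.54   0.077  0.07 ]]
spray base scene [[0.69178635 0.38682332 0.        ]] top cap [[0.68908305 0.36642393 0.13      ]]
tab.. [[0.54074249 0.27394122 0.012     ]] plate [[0.62075466 0.29976336 0.113     ]]
[[279.74211527 268.85129295]]
(array([-343.2, -356.9,   22.6]), np.float64(1.1749936399798226)) [[-9.22687386e-01  3.85548942e-01  1.64462133e-05  2.40935439e-01]
 [ 3.85548942e-01  9.22687387e-01 -3.55917813e-07  5.76677972e-01]
 [-1.53119373e-05  6.01241926e-06 -1.00000000e+00  2.22547508e-01]
 [ 0.00000000e+00  0.00000000e+00  0.00000000e+00  1.00000000e+00]]
```

Run:
```python
from h import *
print(rel([.48,.17,.2],1.5708))
```

```text
(array([-377.4, -283.1,   22.6]), np.float64(-0.39580636002017733))
```

play_rows:
  commands:
    - {"x": -38,"y": -28,"z": 2}
    - {"x": -38,"y": -28,"z": 2}
    - {"x": -38,"y": -28,"z": 2}
    - {"x": -38,"y": -28,"z": 2}
    - {"x": -38,"y": -28,"z": 2}
    - {"x": -38,"y": -28,"z": 2}
    - {"x": -38,"y": -28,"z": 2}
    - {"x": -38,"y": -28,"z": 2}
  grip: 0.6

```text
invalid input
```

Run:
```python
from h import *
print(rel([.48,.17,.2],1.5708))
```

```text
(array([-377.4, -283.1,   22.6]), np.float64(-0.39580636002017733))
```

play_rows:
  commands:
    - {"x": -38,"y": -28,"z": 2,"spin": 0}
    - {"x": -38,"y": -28,"z": 2,"spin": 0}
    - {"x": -38,"y": -28,"z": 2,"spin": 0}
    - {"x": -38,"y": -28,"z": 2,"spin": 0}
    - {"x": -38,"y": -28,"z": 2,"spin": 0}
    - {"x": -38,"y": -28,"z": 2,"spin": 0}
    - {"x": -38,"y": -28,"z": 2,"spin": 0}
    - {"x": -38,"y": -28,"z": 2,"spin": 0}
  grip: 0.6

```text
time: 2.0
position: [0.4414, 0.2501, 0.2066]
tool_rot: [0.19, 0.982, 0.005, 0.003]
ft_force: [0.5, 0.6, 0.4]
grip_width: 0.0524
```

Run:
```python
from h import *
print(rel([.48,.17,.2],1.5708))
```

```text
(array([-65.7, -60. ,   6.2]), np.float64(-0.3822913942551842))
```

play_rows:
  commands:
    - {"x": -33,"y": -30,"z": 3,"spin": 0}
    - {"x": -33,"y": -30,"z": 3,"spin": 0}
    - {"x": 0,"y": 0,"z": 0,"spin": -0.14}
    - {"x": 0,"y": 0,"z": 0,"spin": -0.13}
    - {"x": 0,"y": 0,"z": 0,"spin": -0.13}
    - {"x": 0,"y": 0,"z": 0,"spin": 0}

```text
time: 2.6
position: [0.4882, 0.1585, 0.201]
tool_rot: [-0.009, 1.0, 0.004, 0.007]
ft_force: [-0.9, -0.6, -0.4]
grip_width: 0.0523
```

Run:
```python
from h import *
c=shot("wrist","w1");print(rel([.48,.17,.2],1.5708),pose())
for x in find(c,"nut1",.0065): print(*x)
c=shot("top","top1")
```

```text
(array([ 8. , 11.5,  1. ]), np.float64(0.017070678152294683)) [[-0.99976145 -0.0170731   0.01362191  0.48818611]
 [-0.01697551  0.99982964  0.00724791  0.15864628]
 [-0.01374333  0.00701494 -0.99988095  0.20100114]
 [ 0.          0.          0.          1.        ]]
nut1 0.73 [295.7 144.8] [0.4482 0.1735] 507
```

Run:
```python
from h import *
c=shot("wrist")
crop(c,296,145,40,30,10,"w1n");print(rel([.455,.1735,.1],1.5708))
```

```text
(array([ 33.9,  14.2, 100.6]), np.float64(0.01833709891946045))
```

Run:
```python
from h import *
c=shot("wrist")
p=unproj(c,[296.2,145.6],.013)[0];print(p,rel([p[0],p[1],.1],2.02),robot.get_obs()["q"])
```

```text
[0.44792024 0.17435349 0.013     ] (array([ 40.9,  15.2, 100.5]), np.float64(-0.4303611645580263)) [ 0.09376952  0.40166762  1.74498227  0.00730531  0.98103198 -1.4998424 ]
```

play_rows:
  commands:
    - {"x": 20,"y": 7,"z": 40,"spin": 0}
    - {"x": 20,"y": 7,"z": 40,"spin": 0}
    - {"x": 0,"y": 0,"z": 10,"spin": -0.14}
    - {"x": 0,"y": 0,"z": 0,"spin": -0.14}
    - {"x": 0,"y": 0,"z": 0,"spin": -0.14}
    - {"x": 0,"y": 0,"z": 0,"spin": 0}

```text
time: 3.45
position: [0.4494, 0.1756, 0.1085]
tool_rot: [-0.223, 0.975, 0.002, 0.01]
ft_force: [0.2, 0.1, 0.0]
grip_width: 0.0523
```

Run:
```python
from h import *
c=shot("wrist","w2");p=[.448,.1743,.004]
for x in find(c,"nut1",.0065): print(*x)
print(rel(p,2.02),pose())
```

```text
(array([  4.1,  -0.3, 104.7]), np.float64(-0.0017892453397521102)) [[-0.90136439 -0.43263565  0.0191996   0.44958602]
 [-0.43256302  0.90156819  0.00800225  0.17551298]
 [-0.02077181 -0.00109209 -0.99978365  0.10876709]
 [ 0.          0.          0.          1.        ]]
```

play_rows:
  commands:
    - {"x": 1,"y": 0,"z": 25,"spin": 0}
    - {"x": 1,"y": 0,"z": 25,"spin": 0}
    - {"x": 1,"y": 0,"z": 25,"spin": 0}
    - {"x": 0,"y": 0,"z": 10,"spin": 0}
    - {"x": 0,"y": 0,"z": 0,"spin": 0}

```text
time: 4.05
position: [0.4534, 0.176, 0.0239]
tool_rot: [-0.215, 0.976, 0.001, 0.016]
ft_force: [-0.1, 0.3, 0.3]
grip_width: 0.052
```

Run:
```python
from h import *
c=shot("wrist","w3");p=[.448,.1743,.004]
for x in find(c,"nut1",.0065): print(*x)
print(rel(p,2.02),pose())
```

```text
nut1 0.93 [280.9 244.2] [0.4486 0.174 ] 1993
(array([ 6.9,  1. , 20.8]), np.float64(-0.014117316612492825)) [[-0.90627776 -0.42148444  0.03180389  0.45402678]
 [-0.42139417  0.90682445  0.00981707  0.17610283]
 [-0.03297828 -0.00450498 -0.99944592  0.02503627]
 [ 0.          0.          0.          1.        ]]
```

play_rows:
  commands:
    - {"x": 4,"y": 1,"z": 12,"spin": -0.01}
    - {"x": 3,"y": 0,"z": 8,"spin": 0}
    - {"x": 0,"y": 0,"z": 0,"spin": 0}

```text
time: 4.45
position: [0.4507, 0.1747, 0.0074]
tool_rot: [-0.22, 0.975, 0.001, 0.02]
ft_force: [-0.2, -0.2, -1.1]
grip_width: 0.0522
```

play_rows:
  commands:
    - {"x": 0,"y": 0,"z": 0,"spin": 0}
    - {"x": 0,"y": 0,"z": 0,"spin": 0}
    - {"x": 0,"y": 0,"z": 0,"spin": 0}
    - {"x": 0,"y": 0,"z": 0,"spin": 0}
    - {"x": 0,"y": 0,"z": 0,"spin": 0}
  grip: 0.0
  newtons: 20

```text
time: 4.95
position: [0.4526, 0.175, 0.0096]
tool_rot: [-0.22, 0.975, 0.001, 0.023]
ft_force: [-0.6, 0.2, -1.0]
grip_width: 0.0212
```

Run:
```python
from h import *
print(rel([.448,.1743,.004],2.02),pose(),robot.get_obs()["grip_width"])
```

```text
(array([4.7, 1.4, 5.4]), np.float64(-0.006276201198442077)) [[-0.90243761 -0.42857095  0.04396921  0.45259631]
 [-0.42849982  0.90346857  0.01150874  0.1749706 ]
 [-0.04465711 -0.00845488 -0.99896659  0.00962834]
 [ 0.          0.          0.          1.        ]] 0.02122305042598338
```

```bash
cat >> h.py <<'E'
def st(*a):
    o=robot.get_obs();T=pose()
    print("t",o["time"],"q",o["q"].round(4),"p",(T[:3,3]*1000).round(1),"tilt",T[:2,2].round(4),"w",round(o["grip_width"]*1000,1),"F",o["ft_force"].round(1))
E
python3 -c "
from h import *
st()"
```

```text
t 4.95 q [ 0.1345  0.7192  1.9644  0.0137  0.4128 -1.8918] p [452.6 175.    9.6] tilt [0.044  0.0115] w 21.2 F [-0.6  0.2 -1. ]
```

play_rows:
  commands:
    - {"x": 0,"y": 0,"z": -40,"spin": 0}
    - {"x": 0,"y": 0,"z": -40,"spin": 0}
    - {"x": 0,"y": 0,"z": -40,"spin": 0}

```text
time: 5.25
position: [0.4432, 0.1727, 0.1255]
tool_rot: [-0.219, 0.976, 0.002, 0.013]
ft_force: [0.7, 1.2, 0.0]
grip_width: 0.0214
```

```bash
python3 -c "
from h import *
st();shot('top');st();shot('top');st()"
```

```text
t 5.25 q [ 0.1325  0.4801  1.9142  0.0084  0.7212 -1.8869] p [443.2 172.7 125.5] tilt [0.0251 0.0089] w 21.4 F [0.7 1.2 0. ]
t 5.3 q [ 0.1331  0.47    1.9094  0.0083  0.7247 -1.8869] p [446.6 173.5 131.1] tilt [0.0364 0.0104] w 21.4 F [0.2 0.1 3.5]
t 5.35 q [ 0.1329  0.4736  1.9109  0.0085  0.7182 -1.887 ] p [447.1 173.5 129.2] tilt [0.0378 0.0107] w 21.2 F [ 0.2  0.8 -1. ]
```

play_rows:
  commands:
    - {"x": 0,"y": 0,"z": 0,"spin": 0}

```text
time: 5.45
position: [0.4471, 0.1735, 0.1297]
tool_rot: [-0.22, 0.975, 0.001, 0.02]
ft_force: [-0.1, -0.7, -0.3]
grip_width: 0.0212
```

```bash
python3 -c "
from h import *
st();shot('top');st();shot('top');st()"
```

```text
t 5.45 q [ 0.1329  0.4723  1.9114  0.0084  0.7177 -1.8869] p [447.1 173.5 129.7] tilt [0.0391 0.0108] w 21.2 F [-0.1 -0.7 -0.3]
t 5.5 q [ 0.133   0.4727  1.9111  0.0085  0.7175 -1.887 ] p [447.3 173.5 129.6] tilt [0.0392 0.0109] w 21.1 F [-0.  -1.1 -0.5]
t 5.55 q [ 0.1329  0.4741  1.9115  0.0084  0.7175 -1.887 ] p [446.9 173.4 128.8] tilt [0.0375 0.0106] w 21.2 F [ 0.1  0.5 -0.4]
```

play_rows:
  commands:
    - {"x": 0,"y": 0,"z": -45,"spin": 0}
    - {"x": 0,"y": 0,"z": -45,"spin": 0}
    - {"x": 0,"y": 0,"z": 0,"spin": 0}

```text
time: 5.85
position: [0.4407, 0.1719, 0.2142]
tool_rot: [-0.219, 0.976, 0.002, 0.011]
ft_force: [1.0, 0.3, -0.7]
grip_width: 0.0213
```

```bash
python3 -c "
from h import *
st();shot('top');st();shot('top');st()"
```

```text
t 5.85 q [ 0.1313  0.3277  1.8277  0.0068  0.965  -1.8857] p [440.7 171.9 214.2] tilt [0.0203 0.0083] w 21.3 F [ 1.   0.3 -0.7]
t 5.9 q [ 0.1311  0.3307  1.8312  0.0068  0.9634 -1.8856] p [438.9 171.6 211.9] tilt [0.0153 0.0077] w 21.0 F [-0.7  0.  -1.4]
t 5.95 q [ 0.1311  0.3324  1.8333  0.0069  0.963  -1.8855] p [437.6 171.4 210.6] tilt [0.012  0.0073] w 21.1 F [-1.2  0.2 -1.3]
```

```bash
python3 -c "
from h import *
print(rel([.63,.30,.22],1.726))"
```

```text
(array([-229. ,   34. ,   -6.2]), np.float64(0.2867252881074931))
```

play_rows:
  commands:
    - {"x": -38,"y": 6,"z": -1,"spin": 0}
    - {"x": -38,"y": 6,"z": -1,"spin": 0}
    - {"x": -38,"y": 6,"z": -1,"spin": 0}
    - {"x": -38,"y": 6,"z": -1,"spin": 0}
    - {"x": -38,"y": 6,"z": -1,"spin": 0}
    - {"x": -20,"y": 3,"z": -1,"spin": 0.14}
    - {"x": 0,"y": 0,"z": 0,"spin": 0.14}

```text
time: 6.65
position: [0.6067, 0.2919, 0.1922]
tool_rot: [-0.075, 0.997, -0.0, -0.014]
ft_force: [-0.4, -0.3, -1.3]
grip_width: 0.0214
```

```bash
python3 -c "
from h import *
st();shot('top');st();c=shot('wrist','w4');st();print(rel([.63,.30,.22],1.726))
for n,z in [('cup',.03),('mat',.003),('nut1',.2),('spray',.06)]:
    for x in find(c,n,z): print(*x)
"
```

```text
t 6.65 q [ 0.2803  0.6367  1.3084  0.0059  1.2249 -1.443 ] p [606.7 291.9 192.2] tilt [-0.0289 -0.0026] w 21.4 F [-0.4 -0.3 -1.3]
t 6.7 q [ 0.28    0.6367  1.3116  0.0059  1.2252 -1.4392] p [605.  291.2 191.3] tilt [-0.0321 -0.0035] w 21.2 F [ 0.6  0.  -0.5]
t 6.75 q [ 0.2796  0.635   1.3135  0.0055  1.2259 -1.4492] p [604.  290.6 191.8] tilt [-0.033 -0.004] w 21.4 F [-0.1 -0.5 -0.7]
(array([-26.2,   5.3, -29.1]), np.float64(0.0008198130767675949))
cup 0.84 [278.6 179. ] [0.5849 0.2869] 6047
mat 0.79 [270.9 156.7] [0.5688 0.2772] 7748
nut1 0.85 [280.4 255.2] [0.5956 0.29  ] 2049
```

```bash
python3 -c "
from h import *
c=shot('wrist');crop(c,280,180,80,60,5,'w4c')
"
cat >> h.py <<'E'
def quad(c,pts,z):
    P=unproj(c,pts,z)[:,:2];print((P*1000).round(1).tolist(),"cen",(P.mean(0)*1000).round(1))
    for i in range(4):
        d=P[(i+1)%4]-P[i];print("  len %.1f ang %.3f"%(np.hypot(*d)*1000,np.arctan2(d[1],d[0])))
    return P.mean(0)
E
python3 -c "
from h import *
c=shot('wrist');st()
p=np.array([[233,262],[537,203],[592,505],[292,552]])/5+[200,120]
m=quad(c,p,.06)
print(rel([m[0],m[1],.075],1.726))
"
```

```text
t 7.05 q [ 0.2789  0.6284  1.3124  0.0055  1.2266 -1.4502] p [605.1 290.4 196.5] tilt [-0.0263 -0.0022] w 21.0 F [-0.3  0.3  0. ]
[[581.0, 259.5], [564.1, 306.0], [611.6, 323.5], [627.3, 275.7]] cen [596.  291.2]
  len 49.5 ang 1.919
  len 50.6 ang 0.354
  len 50.3 ang -1.253
  len 49.0 ang -2.804
(array([  5.7,   1.9, 121.7]), np.float64(0.0011548348086074522))
```

play_rows:
  commands:
    - {"x": 3,"y": 1,"z": 25,"spin": -0.09}
    - {"x": 3,"y": 1,"z": 25,"spin": -0.09}
    - {"x": 0,"y": 0,"z": 25,"spin": 0}

```text
time: 7.35
position: [0.601, 0.2918, 0.1266]
tool_rot: [-0.172, 0.985, 0.002, -0.006]
ft_force: [-0.3, 0.1, -0.1]
grip_width: 0.0212
```

```bash
python3 -c "
from h import *
shot('wrist');c=shot('wrist','w5');st();print(rel([.596,.291,.07],1.911))
"
```

```text
t 7.45 q [ 0.2824  0.7017  1.3933  0.0059  1.0674 -1.6354] p [597.9 290.7 123.1] tilt [-0.0214 -0.0008] w 20.8 F [-0.7 -1.1 -0.7]
(array([ 0.6,  0.6, 53.1]), np.float64(0.0037840065804506384))
```

play_rows:
  commands:
    - {"x": 0,"y": 0,"z": 25,"spin": 0}
    - {"x": 0,"y": 0,"z": 22,"spin": 0}

```text
time: 7.65
position: [0.6008, 0.2916, 0.0807]
tool_rot: [-0.171, 0.985, 0.002, -0.006]
ft_force: [-0.1, 0.3, -0.6]
grip_width: 0.0213
```

```bash
python3 -c "
from h import *
shot('wrist');c=shot('wrist','w6');st();print(rel([.596,.291,.07],1.911))
"
```

```text
t 7.75 q [ 0.2824  0.7582  1.4184  0.0062  0.9801 -1.6363] p [599.4 291.1  78.9] tilt [-0.0159  0.0008] w 21.3 F [-0.1 -0.2 -0.5]
(array([3.1, 1. , 8.9]), np.float64(0.004086731005163546))
```

play_rows:
  commands:
    - {"x": 3,"y": 1,"z": 8,"spin": 0}

```text
time: 7.85
position: [0.5984, 0.2915, 0.0733]
tool_rot: [-0.171, 0.985, 0.002, -0.005]
ft_force: [0.3, 1.1, 0.1]
grip_width: 0.0209
```

```bash
python3 -c "
from h import *
shot('wrist');shot('wrist');st();print(rel([.596,.291,.07],1.911))
"
```

```text
t 7.95 q [ 0.2838  0.7648  1.431   0.0064  0.9616 -1.6352] p [595.6 291.   71.3] tilt [-0.0166  0.0006] w 21.0 F [ 0.8 -0.3 -0.3]
(array([-0.4, -0.1,  1.3]), np.float64(0.004189103064689004))
```

play_rows:
  commands:
    - {"x": 0,"y": 0,"z": 0,"spin": 0}
    - {"x": 0,"y": 0,"z": 0,"spin": 0}
    - {"x": 0,"y": 0,"z": 0,"spin": 0}
  grip: 0.5

```text
time: 8.25
position: [0.597, 0.2915, 0.0744]
tool_rot: [-0.172, 0.985, 0.002, -0.006]
ft_force: [0.4, 0.6, 0.4]
grip_width: 0.0372
```

```bash
python3 -c "
from h import *
st();shot('wrist','w7');st()
"
```

```text
t 8.25 q [ 0.284   0.7609  1.4291  0.0064  0.9628 -1.6353] p [597.  291.5  74.4] tilt [-0.0122  0.0019] w 37.2 F [0.4 0.6 0.4]
t 8.3 q [ 0.2839  0.7608  1.429   0.0064  0.9627 -1.6353] p [597.2 291.6  74.4] tilt [-0.0119  0.002 ] w 39.7 F [-0.4 -0.1  0.1]
```

play_rows:
  commands:
    - {"x": 0,"y": 0,"z": -40,"spin": 0}
    - {"x": 0,"y": 0,"z": -40,"spin": 0}
    - {"x": 0,"y": 0,"z": -40,"spin": 0}
    - {"x": 0,"y": 0,"z": 0,"spin": 0.11}
    - {"x": 0,"y": 0,"z": 0,"spin": 0.11}
    - {"x": 0,"y": 0,"z": 0,"spin": 0.11}
  grip: 0.6

```text
time: 8.9
position: [0.5999, 0.2915, 0.2014]
tool_rot: [-0.001, 1.0, 0.001, -0.004]
ft_force: [-0.3, 1.0, -0.4]
grip_width: 0.0519
```

```bash
python3 -c "
from h import *
st();s=shot('top');st();print(rel([.45,-.17,.19],1.571))
for n,z in [('nut1',.0065),('profile1',.01),('foot',.005)]:
    for x in find(s,n,z): print(*x)
"
```

```text
t 8.9 q [ 0.2828  0.61    1.3349  0.0055  1.2044 -1.2928] p [599.9 291.5 201.4] tilt [-0.0088  0.0028] w 51.9 F [-0.3  1.  -0.4]
t 8.95 q [ 0.2829  0.6101  1.3352  0.0057  1.2046 -1.2897] p [599.6 291.6 201.2] tilt [-0.0095  0.0028] w 52.0 F [-0.5  0.4  0. ]
(array([ 149.4, -461.7,   11.3]), np.float64(-0.00041749569223514804))
nut1 0.52 [189.7 224.8] [0.5444 0.2791] 187
nut1 0.37 [339.6 264.8] [ 0.4287 -0.1672] 26
nut1 0.32 [192.9 217.1] [0.5675 0.27  ] 682
profile1 0.74 [349.9 153.3] [ 0.7613 -0.198 ] 332
profile1 0.6 [392.4 240.2] [ 0.5024 -0.323 ] 135
profile1 0.43 [402.7 268.3] [ 0.4201 -0.3524] 146
```

play_rows:
  commands:
    - {"x": 14,"y": -44,"z": 0,"spin": 0}
    - {"x": 14,"y": -44,"z": 0,"spin": 0}
    - {"x": 14,"y": -44,"z": 0,"spin": 0}
    - {"x": 14,"y": -44,"z": 0,"spin": 0}
    - {"x": 14,"y": -44,"z": 0,"spin": 0}
    - {"x": 14,"y": -44,"z": 0,"spin": 0}
    - {"x": 14,"y": -44,"z": 0,"spin": 0}
    - {"x": 14,"y": -44,"z": 0,"spin": 0}

```text
time: 9.9
position: [0.4924, -0.0685, 0.1976]
tool_rot: [-0.02, 1.0, 0.002, -0.005]
ft_force: [-0.2, 0.9, -0.4]
grip_width: 0.052
```

```bash
python3 -c "
from h import *
st();s=shot('top');st();print(rel([.45,-.17,.19],1.571))
"
```

```text
t 9.9 q [-3.6340e-01  3.9590e-01  1.7686e+00 -1.0000e-04  9.8700e-01 -1.9743e+00] p [492.4 -68.5 197.6] tilt [-0.0093  0.0035] w 52.0 F [-0.2  0.9 -0.4]
t 9.95 q [-0.3738  0.396   1.7686 -0.0066  0.9865 -1.9772] p [491.1 -75.2 197.5] tilt [-0.0109 -0.0016] w 52.2 F [-2.3 -2.4  0.6]
(array([ 44.5, -93.2,   8.1]), np.float64(0.03607430867908845))
```

play_rows:
  commands:
    - {"x": 22,"y": -43,"z": 0,"spin": 0.03}
    - {"x": 22,"y": -43,"z": 0,"spin": 0}

```text
time: 10.15
position: [0.4522, -0.1571, 0.198]
tool_rot: [-0.006, 1.0, -0.001, -0.004]
ft_force: [0.4, -0.5, 1.2]
grip_width: 0.0521
```

```bash
python3 -c "
from h import *
shot('top');st();c=shot('wrist','w8');print(rel([.45,-.17,.19],1.571))
for x in find(c,'nut1',.0065)[:2]: 
  print(*x);crop(c,int(x[2][0]),int(x[2][1]),40,30,10,'w8c')
"
```

```text
t 10.2 q [-0.576   0.3713  1.8126 -0.0133  0.9642 -2.1464] p [ 449.5 -163.6  198. ] tilt [-0.0113 -0.0056] w 52.1 F [-0.8 -2.4 -0.3]
(array([ 0.8, -9.4,  8.1]), np.float64(0.0032218064694233828))
```

```bash
python3 -c "
from h import *
c=shot('wrist');st();crop(c,276,174,40,30,10,'w8c');print(unproj(c,[276,172.5],.013))
"
```

```text
t 10.35 q [-0.5644  0.3715  1.8123 -0.0063  0.9658 -2.1379] p [ 452.  -156.7  198. ] tilt [-0.0096 -0.0001] w 52.1 F [-0.3  1.  -0.2]
[[ 0.43227688 -0.16246703  0.013     ]]
```

```bash
python3 -c "
from h import *
c=shot('wrist');st();crop(c,270,174,40,30,10,'w8d');p=unproj(c,[269.2,171.0],.013)[0];print(p)
print(rel([p[0],p[1],.004],1.524))
"
```

```text
t 10.4 q [-0.5622  0.3715  1.8124 -0.0062  0.9658 -2.1377] p [ 452.3 -155.6  197.9] tilt [-0.0096  0.    ] w 52.1 F [ 0.9  0.3 -0.3]
[ 0.43133645 -0.16717002  0.013     ]
(array([ 19.2, -11.4, 194.1]), np.float64(0.0549961158627954))
```

play_rows:
  commands:
    - {"x": 4,"y": -6,"z": 35,"spin": 0.05}
    - {"x": 4,"y": -6,"z": 35,"spin": 0}
    - {"x": 4,"y": 0,"z": 35,"spin": 0}
    - {"x": 4,"y": 0,"z": 25,"spin": 0}

```text
time: 10.8
position: [0.4433, -0.1646, 0.0686]
tool_rot: [0.015, 1.0, -0.004, 0.002]
ft_force: [0.4, 0.2, -0.0]
grip_width: 0.0525
```

```bash
python3 -c "
from h import *
shot('top');shot('top');st();c=shot('wrist','w9');
print(rel([.4312,-.1682,.002],1.524))
for x in find(c,'nut1',.0065)[:2]: print(*x)
"
```

```text
t 10.9 q [-0.5903  0.5962  1.9455 -0.0066  0.5984 -2.1252] p [ 441.3 -163.4   67.6] tilt [-0.0008 -0.004 ] w 52.5 F [-0.3  0.5 -0.3]
(array([11.5, -3.7, 67.1]), np.float64(0.01610369963670144))
nut1 0.71 [269.9 214.2] [ 0.431  -0.1696] 1239
```

play_rows:
  commands:
    - {"x": 5,"y": -3,"z": 25,"spin": 0.015}
    - {"x": 5,"y": -2,"z": 25,"spin": 0}

```text
time: 11.2
position: [0.4406, -0.1724, 0.0247]
tool_rot: [0.021, 1.0, -0.008, 0.01]
ft_force: [-0.1, -0.5, 0.5]
grip_width: 0.0524
```

```bash
python3 -c "
from h import *
shot('top');shot('top');st()
print(rel([.4311,-.169,.003],1.524))
"
```

```text
t 11.3 q [-0.6086  0.6873  1.976  -0.0076  0.4599 -2.1298] p [ 438.4 -171.5   23. ] tilt [ 0.0132 -0.0133] w 52.2 F [-0.3  0.3  0.4]
(array([ 7.6,  2.4, 19.9]), np.float64(0.003906370276886673))
```

play_rows:
  commands:
    - {"x": 8,"y": 2,"z": 18,"spin": 0}

```text
time: 11.4
position: [0.4343, -0.1711, 0.0073]
tool_rot: [0.021, 1.0, -0.009, 0.01]
ft_force: [-0.0, 0.1, -0.9]
grip_width: 0.0525
```

```bash
python3 -c "
from h import *
shot('top');shot('top');st()
print(rel([.4311,-.169,.003],1.524))
"
```

```text
t 11.5 q [-0.6137  0.7231  2.0005 -0.0083  0.4012 -2.1348] p [ 430.4 -168.6    5.4] tilt [ 0.0119 -0.0124] w 51.9 F [ 0.4  0.2 -1.4]
(array([-0.7, -0.3,  2.4]), np.float64(0.004559677507881332))
```

play_rows:
  commands:
    - {"x": 1,"y": 0,"z": 1,"spin": 0}
    - {"x": 0,"y": 0,"z": 0.5,"spin": 0}
    - {"x": 0,"y": 0,"z": 0.5,"spin": 0}
    - {"x": 0,"y": 0,"z": 0.5,"spin": 0}
  grip: 0

```text
time: 11.9
position: [0.4334, -0.1702, 0.0073]
tool_rot: [0.02, 1.0, -0.009, 0.01]
ft_force: [0.5, -0.1, -0.0]
grip_width: 0.0285
```

```bash
python3 -c "
from h import *
st();shot('wrist','w10');st()
"
```

```text
t 11.9 q [-0.6128  0.719   1.9986 -0.0081  0.3978 -2.1354] p [ 433.4 -170.2    7.3] tilt [ 0.0196 -0.0176] w 28.5 F [ 0.5 -0.1 -0. ]
t 11.95 q [-0.6129  0.7192  1.9985 -0.0081  0.3975 -2.1354] p [ 433.4 -170.3    7.2] tilt [ 0.0197 -0.0177] w 24.1 F [ 0.   0.5 -0. ]
```

play_rows:
  commands:
    - {"x": 0,"y": 0,"z": 1,"spin": 0}
    - {"x": 0,"y": 0,"z": 0.5,"spin": 0}
    - {"x": 0,"y": 0,"z": -40,"spin": 0}
    - {"x": 0,"y": 0,"z": -45,"spin": 0}
    - {"x": 0,"y": 0,"z": -45,"spin": 0}
    - {"x": 0,"y": 0,"z": -45,"spin": 0}
    - {"x": 0,"y": 0,"z": -15,"spin": 0}

```text
time: 12.65
position: [0.4278, -0.166, 0.1984]
tool_rot: [0.021, 1.0, -0.005, 0.004]
ft_force: [1.0, -0.2, -0.5]
grip_width: 0.0214
```

```bash
python3 -c "
from h import *
st();shot('top');c=shot('wrist','w11');st();print(rel([.596,.291,.2],1.8))
"
```

```text
t 12.65 q [-0.6122  0.3384  1.8705 -0.0039  0.9207 -2.1391] p [ 427.8 -166.   198.4] tilt [ 0.008  -0.0094] w 21.4 F [ 1.  -0.2 -0.5]
t 12.75 q [-0.6123  0.3406  1.8724 -0.004   0.9174 -2.139 ] p [ 427.6 -165.8  197. ] tilt [ 0.0074 -0.009 ] w 21.5 F [ 0.7  0.2 -0.7]
(array([-149.3,  463.4,   -5.9]), np.float64(-0.2708652240070093))
```

play_rows:
  commands:
    - {"x": -14,"y": 44,"z": -1,"spin": 0}
    - {"x": -14,"y": 44,"z": -1,"spin": 0}
    - {"x": -14,"y": 44,"z": -1,"spin": 0}
    - {"x": -14,"y": 44,"z": -1,"spin": 0}
    - {"x": -14,"y": 44,"z": -1,"spin": 0}
    - {"x": -14,"y": 44,"z": -1,"spin": 0}
    - {"x": -14,"y": 44,"z": -1,"spin": 0}
    - {"x": -14,"y": 44,"z": 0,"spin": 0}

```text
time: 13.55
position: [0.5534, 0.186, 0.1872]
tool_rot: [0.029, 1.0, -0.005, -0.007]
ft_force: [1.4, -0.5, -0.0]
grip_width: 0.0213
```

play_rows:
  commands:
    - {"x": -14,"y": 35,"z": 0,"spin": -0.1}
    - {"x": -14,"y": 20,"z": 0,"spin": -0.1}
    - {"x": 0,"y": 0,"z": 0,"spin": -0.1}
    - {"x": 0,"y": 0,"z": 0,"spin": 0}

```text
time: 13.95
position: [0.5797, 0.2497, 0.1744]
tool_rot: [-0.131, 0.991, -0.004, -0.015]
ft_force: [-1.0, -0.5, -0.4]
grip_width: 0.0215
```

```bash
python3 -c "
from h import *
shot('top');c=shot('wrist','w12');st();print(rel([.596,.291,.12],1.911))
"
```

```text
t 14.05 q [ 0.2313  0.601   1.4389 -0.0058  1.1315 -1.5955] p [579.6 248.9 175. ] tilt [-0.0278 -0.012 ] w 21.6 F [-1.4  0.5 -0.3]
(array([-28.3,  36.7,  54. ]), np.float64(-0.08151640135068239))
```

play_rows:
  commands:
    - {"x": -14,"y": 18,"z": 10,"spin": -0.08}
    - {"x": -12,"y": 18,"z": 20,"spin": 0}
    - {"x": 0,"y": 0,"z": 20,"spin": 0}

```text
time: 14.35
position: [0.5944, 0.2886, 0.1243]
tool_rot: [-0.165, 0.986, -0.004, -0.013]
ft_force: [0.1, -0.8, -0.3]
grip_width: 0.0213
```

```bash
python3 -c "
from h import *
shot('top');c=shot('wrist','w13');st();print(rel([.596,.291,.07],1.911))
"
```

```text
t 14.45 q [ 0.2832  0.7001  1.403  -0.0056  1.0742 -1.6155] p [591.1 286.1 121.5] tilt [-0.0329 -0.0147] w 21.7 F [-0.7 -0.2 -0.9]
(array([-8.1,  3.2, 51.2]), np.float64(-0.009431219049521156))
```

play_rows:
  commands:
    - {"x": -4,"y": 2,"z": 24,"spin": -0.01}
    - {"x": -2,"y": 1,"z": 22,"spin": 0}

```text
time: 14.65
position: [0.5969, 0.2891, 0.0782]
tool_rot: [-0.167, 0.986, -0.004, -0.014]
ft_force: [-1.0, -0.5, -0.4]
grip_width: 0.0214
```

```bash
python3 -c "
from h import *
shot('top');shot('top');st();print(rel([.596,.291,.07],1.911))
"
```

```text
t 14.75 q [ 0.2851  0.7636  1.4154 -0.0062  0.9975 -1.6187] p [595.1 288.4  76.2] tilt [-0.032  -0.0148] w 21.6 F [-0.7 -0.6 -0.7]
(array([-1.9,  2.2,  6.2]), np.float64(-0.0036333785836182297))
```

play_rows:
  commands:
    - {"x": -2,"y": 2,"z": 6,"spin": 0}

```text
time: 14.85
position: [0.5972, 0.2904, 0.0717]
tool_rot: [-0.167, 0.986, -0.005, -0.016]
ft_force: [1.0, -0.6, 0.9]
grip_width: 0.0215
```

play_rows:
  commands:
    - {"x": 0,"y": 0,"z": 1,"spin": 0}
    - {"x": 0,"y": 0,"z": 1,"spin": 0}
    - {"x": 0,"y": 0,"z": 0.5,"spin": 0}
    - {"x": 0,"y": 0,"z": 0.5,"spin": 0}
  grip: 0.5

```text
time: 15.25
position: [0.599, 0.2902, 0.0721]
tool_rot: [-0.166, 0.986, -0.004, -0.013]
ft_force: [0.5, 0.7, 0.3]
grip_width: 0.0415
```

```bash
python3 -c "
from h import *
st();shot('wrist','w14');st();
"
```

```text
t 15.25 q [ 0.2861  0.7713  1.4112 -0.0064  0.9869 -1.614 ] p [599.  290.2  72.1] tilt [-0.0251 -0.0129] w 41.5 F [0.5 0.7 0.3]
t 15.3 q [ 0.2861  0.7714  1.4112 -0.0064  0.9868 -1.6141] p [599.  290.2  72.1] tilt [-0.0251 -0.0129] w 42.0 F [0.  0.3 0.1]
```

play_rows:
  commands:
    - {"x": 0,"y": 0,"z": -40,"spin": 0}
    - {"x": 0,"y": 0,"z": -40,"spin": 0}
    - {"x": 0,"y": 0,"z": -40,"spin": 0}
    - {"x": 0,"y": 0,"z": 0,"spin": 0.14}
    - {"x": 0,"y": 0,"z": 0,"spin": 0.14}
    - {"x": 0,"y": 0,"z": 0,"spin": 0.14}
    - {"x": 0,"y": 0,"z": 0,"spin": 0.14}
    - {"x": 0,"y": 0,"z": 0,"spin": 0.14}

```text
time: 16.1
position: [0.6025, 0.2924, 0.2]
tool_rot: [0.196, 0.981, -0.008, -0.009]
ft_force: [-0.2, -0.3, 1.0]
grip_width: 0.0434
```

play_rows:
  commands:
    - {"x": 0,"y": 0,"z": 0,"spin": 0.14}
    - {"x": 0,"y": 0,"z": 0,"spin": 0.14}
    - {"x": 0,"y": 0,"z": 0,"spin": 0.14}
    - {"x": 0,"y": 0,"z": 0,"spin": 0.14}
    - {"x": 0,"y": 0,"z": 0,"spin": 0.14}
    - {"x": 0,"y": 0,"z": 0,"spin": 0.12}

```text
time: 16.7
position: [0.602, 0.2927, 0.202]
tool_rot: [0.585, 0.811, -0.01, -0.005]
ft_force: [-0.8, -0.7, -0.3]
grip_width: 0.0435
```

```bash
python3 -c "
from h import *
shot('scene','s2');c=shot('wrist','w15');st();print(rel([.6252,.3015,.12],.34))
"
```

```text
t 16.8 q [ 0.2885  0.6193  1.3139 -0.0058  1.2303 -0.0371] p [602.  292.7 202. ] tilt [-0.0195 -0.0115] w 43.2 F [ 0.4 -0.2 -0.2]
(array([ 1.3, 26.6, 81.5]), np.float64(-0.012458698484843156))
```

```bash
python3 -c "
from h import *
c=shot('wrist');st();crop(c,290,200,60,45,6,'w15c')
print('cap',unproj(c,[460,160],.13))
"
```

```text
t 16.85 q [ 0.2884  0.6195  1.3139 -0.0058  1.2303 -0.0395] p [602.  292.7 201.9] tilt [-0.0196 -0.0115] w 43.4 F [-0.4 -0.3 -0.5]
cap [[0.69169757 0.36810175 0.13      ]]
```

```bash
python3 -c "
from h import *
c=shot('wrist');st()
r=np.array([[90,95],[460,97],[457,445],[103,445]])/6+[230,155]
p=np.array([[482,243],[575,243],[570,498],[477,498]])/6+[230,155]
quad(c,r,.06);m=quad(c,p,.113)
print(rel([m[0],m[1],.075],.345))
"
```

```text
t 16.9 q [ 0.2885  0.6195  1.3139 -0.0058  1.2303 -0.0396] p [602.  292.7 201.9] tilt [-0.0197 -0.0115] w 43.6 F [-0.2 -0.4  0.1]
[[563.6, 305.9], [611.2, 322.1], [627.7, 275.6], [580.4, 259.0]] cen [595.7 290.7]
  len 50.3 ang 0.328
  len 49.4 ang -1.231
  len 50.1 ang -2.804
  len 49.9 ang 1.913
[[614.4, 313.9], [624.4, 317.4], [634.6, 288.6], [624.3, 285.0]] cen [624.4 301.2]
  len 10.6 ang 0.335
  len 30.5 ang -1.229
  len 10.9 ang -2.804
  len 30.6 ang 1.902
(array([  1.4,  26.8, 126.3]), np.float64(-0.015010351809394473))
```

play_rows:
  commands:
    - {"x": 0,"y": 14,"z": 10,"spin": -0.01}
    - {"x": 0,"y": 12,"z": 20,"spin": 0}
    - {"x": 0,"y": 0,"z": 20,"spin": 0}
  grip: 0.4

```text
time: 17.2
position: [0.6309, 0.3024, 0.1532]
tool_rot: [0.575, 0.818, -0.006, -0.001]
ft_force: [-1.2, -0.2, 0.5]
grip_width: 0.0358
```

```bash
python3 -c "
from h import *
shot('scene');c=shot('wrist','w16');st();print(rel([.6247,.3013,.075],.338))
"
```

```text
t 17.3 q [ 0.29    0.71    1.2839 -0.0059  1.1694 -0.0538] p [627.  301.2 149.9] tilt [-0.0192 -0.0114] w 34.8 F [ 0.6 -0.  -0.3]
(array([ 1.2, -0.5, 74.9]), np.float64(0.008174629362825314))
```

play_rows:
  commands:
    - {"x": 0,"y": 0,"z": 25,"spin": 0}
    - {"x": 0,"y": 0,"z": 20,"spin": 0}

```text
time: 17.5
position: [0.6299, 0.3019, 0.1069]
tool_rot: [0.574, 0.819, -0.007, -0.002]
ft_force: [-0.4, -0.1, -0.8]
grip_width: 0.0348
```

```bash
python3 -c "
from h import *
shot('scene');c=shot('wrist','w17');st();print(rel([.6247,.3013,.075],.338))
"
```

```text
t 17.6 q [ 0.2897  0.7619  1.312  -0.0061  1.0859 -0.0558] p [628.5 301.4 105.4] tilt [-0.016  -0.0104] w 34.9 F [-0.2  0.3  0.1]
(array([ 1.3, -3.1, 30.4]), np.float64(0.010309029768675426))
```

play_rows:
  commands:
    - {"x": 1,"y": -3,"z": 18,"spin": 0.01}
    - {"x": 0,"y": -2,"z": 12,"spin": 0}

```text
time: 17.8
position: [0.6264, 0.3014, 0.0786]
tool_rot: [0.578, 0.816, -0.006, -0.001]
ft_force: [-1.1, 0.4, -0.2]
grip_width: 0.0344
```

```bash
python3 -c "
from h import *
shot('scene');c=shot('wrist','w18');st();print(rel([.6247,.3013,.075],.338))
"
```

```text
t 17.9 q [ 0.2904  0.7906  1.3383 -0.0063  1.0247 -0.0455] p [626.1 301.2  78.1] tilt [-0.01   -0.0086] w 34.9 F [ 0.1  0.6 -0.4]
(array([ 0.5, -1.2,  3.1]), np.float64(0.0011190648964043426))
```

play_rows:
  commands:
    - {"x": 0,"y": -1,"z": 2,"spin": 0}
    - {"x": 0,"y": 0,"z": 0.5,"spin": 0}
    - {"x": 0,"y": 0,"z": 0.5,"spin": 0}
    - {"x": 0,"y": 0,"z": 0,"spin": 0}
    - {"x": 0,"y": 0,"z": 0,"spin": 0}
  grip: 0
  newtons: 45

```text
time: 18.4
position: [0.6271, 0.3014, 0.0788]
tool_rot: [0.577, 0.817, -0.004, -0.0]
ft_force: [0.7, 0.7, -2.8]
grip_width: 0.0115
```

```bash
python3 -c "
from h import *
st();c=shot('wrist','w19');st()
"
```

```text
t 18.4 q [ 0.2903  0.7892  1.3394 -0.0064  1.02   -0.0464] p [627.1 301.4  78.8] tilt [-0.0052 -0.0073] w 11.5 F [ 0.7  0.7 -2.8]
t 18.45 q [ 0.2903  0.7893  1.3394 -0.0063  1.0198 -0.0464] p [627.1 301.5  78.7] tilt [-0.0051 -0.0072] w 11.5 F [-0.4 -0.  -1.9]
```

play_rows:
  commands:
    - {"x": 0,"y": 0,"z": -12,"spin": 0}
    - {"x": 0,"y": 0,"z": -20,"spin": 0}
    - {"x": 0,"y": 0,"z": -20,"spin": 0}
    - {"x": 0,"y": 0,"z": -20,"spin": 0}

```text
time: 18.85
position: [0.6243, 0.301, 0.149]
tool_rot: [0.577, 0.817, -0.009, -0.003]
ft_force: [0.7, -0.3, -3.6]
grip_width: 0.0117
```

```bash
python3 -c "
from h import *
st();shot('scene','s3');c=shot('wrist','w20');st()
"
```

```text
t 18.85 q [ 0.2908  0.706   1.2954 -0.0058  1.1578 -0.0469] p [624.3 301.  149. ] tilt [-0.0153 -0.0102] w 11.7 F [ 0.7 -0.3 -3.6]
t 18.95 q [ 0.2908  0.7028  1.2921 -0.0058  1.1556 -0.0468] p [627.1 301.9 152.2] tilt [-0.007  -0.0076] w 11.4 F [ 1.6  0.2 -2.6]
```

play_rows:
  commands:
    - {"x": 0,"y": 0,"z": -20,"spin": 0}
    - {"x": 0,"y": 0,"z": -20,"spin": 0}
    - {"x": 0,"y": 0,"z": -20,"spin": 0}
    - {"x": 0,"y": 0,"z": -20,"spin": 0}

```text
time: 19.35
position: [0.6237, 0.3012, 0.2275]
tool_rot: [0.577, 0.816, -0.01, -0.005]
ft_force: [1.6, 0.4, -3.1]
grip_width: 0.0119
```

```bash
python3 -c "
from h import *
shot('scene');c=shot('top');st();crop(c,285,215,50,38,8,'t5');np.save('/tmp/top.npy',c['img'])
print(rel([.62,.10,.24],-.17))
"
```

```text
t 19.45 q [ 0.2914  0.6251  1.2179 -0.0054  1.3133 -0.0472] p [625.8 301.9 230.4] tilt [-0.0126 -0.0093] w 11.6 F [ 1.1  0.3 -3.3]
(array([-188.5,  -73. ,   -7.7]), np.float64(0.509983839128096))
```

```bash
python3 -c "
from h import *
c=shot('top')
r=np.array([[218,65],[630,143],[557,472],[157,402]])/8+[235,177]
m=quad(c,r,.07);s=unproj(c,np.array([[432,495]])/8+[235,177],.135);print(s)
from scipy.spatial.transform import Rotation as R
for y in (-.17,-.19,-.21):
  Rm=np.array([[np.cos(y),-np.sin(y)],[np.sin(y),np.cos(y)]]);print(y,'pred striker',m+Rm@[-.074,-.031])
"
```

```text
[[656.9, 59.7], [630.0, -86.3], [513.8, -60.9], [537.5, 80.1]] cen [584.6  -1.8]
  len 148.4 ang -1.753
  len 119.0 ang 2.927
  len 142.9 ang 1.404
  len 121.1 ang -0.169
[[ 0.50657269 -0.01699472  0.135     ]]
-0.17 pred striker [ 0.50640469 -0.01987909]
-0.19 pred striker [ 0.50605967 -0.01831203]
-0.21 pred striker [ 0.50574607 -0.01673838]
```

play_rows:
  commands:
    - {"x": -30,"y": -12,"z": 0,"spin": 0.06}
    - {"x": -30,"y": -12,"z": 0,"spin": 0.06}
    - {"x": -30,"y": -10,"z": 0,"spin": 0.06}
    - {"x": -30,"y": -8,"z": 0,"spin": 0.06}
    - {"x": -30,"y": -6,"z": 0,"spin": 0.06}
    - {"x": -20,"y": -4,"z": 0,"spin": 0.06}
    - {"x": -10,"y": -2,"z": 0,"spin": 0.06}

```text
time: 20.2
position: [0.5963, 0.1094, 0.2154]
tool_rot: [0.739, 0.674, -0.018, -0.008]
ft_force: [0.5, 0.1, -2.9]
grip_width: 0.0117
```

```bash
python3 -c "
from h import *
shot('scene');c=shot('wrist','w21');st();
print(rel([.5857,-.0328,.24],-.19))
"
```

```text
t 20.3 q [ 0.0038  0.5263  1.4584 -0.0124  1.1946  0.0983] p [596.2 109.7 215.4] tilt [-0.0376 -0.0116] w 12.0 F [ 0.2  0.7 -3. ]
(array([-143.3,    1.5,  -22.5]), np.float64(0.09996440136567397))
```

play_rows:
  commands:
    - {"x": -10,"y": 0,"z": -12,"spin": 0.03}
    - {"x": -30,"y": 0,"z": -12,"spin": 0.03}
    - {"x": -30,"y": 0,"z": -8,"spin": 0.03}
    - {"x": -30,"y": 0,"z": -4,"spin": 0}
    - {"x": -30,"y": 0,"z": 0,"spin": 0}
    - {"x": -30,"y": 0,"z": 0,"spin": 0}
    - {"x": -30,"y": 0,"z": 0,"spin": 0}
    - {"x": -20,"y": 0,"z": 0,"spin": 0}

```text
time: 21.1
position: [0.5648, -0.0984, 0.2575]
tool_rot: [0.764, 0.645, -0.018, -0.007]
ft_force: [-0.1, -0.4, -4.1]
grip_width: 0.0118
```

```bash
python3 -c "
from h import *
st()
shot('scene','s4');c=shot('wrist','w22');st();
print(rel([.5857,-.0328,.24],-.19))
"
```

```text
t 21.1 q [-0.3544  0.4331  1.4991 -0.0252  1.2389 -0.1762] p [564.8 -98.4 257.5] tilt [-0.0358 -0.0121] w 11.8 F [-0.1 -0.4 -4.1]
t 21.2 q [-0.3555  0.4334  1.4984 -0.0258  1.2387 -0.1747] p [565.1 -99.4 257.5] tilt [-0.0355 -0.0129] w 11.6 F [ 0.3  0.6 -3.3]
(array([69.4,  9.5, 15.9]), np.float64(0.017675621247899453))
```

```bash
python3 -c "
from h import *
c=shot('wrist');st();crop(c,280,80,110,80,3.6,'w22c')
"
```

```text
t 21.25 q [-0.3535  0.4334  1.4989 -0.024   1.2391 -0.174 ] p [565.  -97.6 257.3] tilt [-0.0357 -0.011 ] w 11.7 F [-0.9  0.1 -3.1]
```

```bash
python3 -c "
from h import *
c=shot('wrist');st()
w=np.array([[270,282],[617,290],[602,508],[268,497]])/3.6+[170,0]
p=np.array([[267,19],[634,25],[620,256],[270,250]])/3.6+[170,0]
quad(c,w,.044);quad(c,p,.044)
r=np.array([[211,563],[675,570],[718,0],[184,0]])/3.6+[170,0]
quad(c,r,.07)
print('striker',unproj(c,np.array([[81,392]])/3.6+[170,0],.131))
"
```

```text
t 21.3 q [-0.3521  0.4335  1.4994 -0.0235  1.2392 -0.1739] p [565.  -96.5 257.1] tilt [-0.0362 -0.0103] w 11.5 F [ 0.3  1.2 -2.5]
[[541.9, 7.7], [631.0, -9.9], [619.8, -64.9], [530.4, -46.6]] cen [580.8 -28.4]
  len 90.9 ang -0.196
  len 56.1 ang -1.771
  len 91.2 ang 2.940
  len 55.6 ang 1.364
[[553.3, 68.8], [643.1, 51.1], [632.8, -1.8], [543.4, 15.5]] cen [593.1  33.4]
  len 91.5 ang -0.194
  len 53.9 ang -1.762
  len 91.1 ang 2.951
  len 54.2 ang 1.387
[[516.2, -59.3], [633.6, -80.9], [658.4, 47.3], [537.1, 69.4]] cen [586.3  -5.8]
  len 119.3 ang -0.182
  len 130.6 ang 1.379
  len 123.3 ang 2.962
  len 130.4 ang -1.732
striker [[ 0.50857589 -0.01468193  0.131     ]]
```

play_rows:
  commands:
    - {"x": 0,"y": 0,"z": 0,"spin": 0}
    - {"x": 0,"y": 0,"z": 0,"spin": 0}
    - {"x": 0,"y": 0,"z": 0,"spin": 0}
    - {"x": 0,"y": 0,"z": 0,"spin": 0}
    - {"x": 0,"y": 0,"z": 0,"spin": 0}
    - {"x": 0,"y": 0,"z": 0,"spin": 0}
    - {"x": 0,"y": 0,"z": 0,"spin": 0}
    - {"x": 0,"y": 0,"z": 0,"spin": 0}

```text
time: 22.1
position: [0.5655, -0.0915, 0.2571]
tool_rot: [0.762, 0.647, -0.017, -0.008]
ft_force: [-0.2, 0.3, -2.7]
grip_width: 0.0115
```

```bash
python3 -c "
from h import *
st();c=shot('wrist','w23');M=np.linalg.inv(np.array(c['mount']))
for P in [[25,-56,18.7],[25,-6,18.7],[-25,-6,18.7],[-25,-56,18.7],[12,-111,67.7],[-12,-111,67.7],[16,-6,-34],[16,6,-34]]:
  q=M[:3,:3]@(np.array(P)/1000)+M[:3,3];print(P,(c['cx']+c['fx']*q[0]/-q[2]).round(1),(c['cy']-c['fy']*q[1]/-q[2]).round(1))
crop(c,220,230,60,45,6,'w23c')
"
```

```text
t 22.1 q [-0.3441  0.4333  1.4996 -0.0219  1.2401 -0.1733] p [565.5 -91.5 257.1] tilt [-0.0365 -0.0089] w 11.5 F [-0.2  0.3 -2.7]
[25, -56, 18.7] 167.6 208.0
[25, -6, 18.7] 268.2 208.0
[-25, -6, 18.7] 269.0 299.5
[-25, -56, 18.7] 174.8 299.4
[12, -111, 67.7] 105.0 209.4
[-12, -111, 67.7] 109.4 245.2
[16, -6, -34] 263.7 266.2
[16, 6, -34] 296.4 266.2
```

play_rows:
  commands:
    - {"x": 0,"y": 45,"z": 0,"spin": 0}

```text
time: 22.25
position: [0.602, -0.0962, 0.2539]
tool_rot: [0.762, 0.647, -0.021, -0.015]
ft_force: [-0.3, 0.4, -4.1]
grip_width: 0.0112
```

```bash
python3 -c "
from h import *
shot('top');shot('top');shot('top');st()"
```

```text
t 22.4 q [-0.3313  0.5019  1.3825 -0.0212  1.2865 -0.1614] p [612.2 -99.8 255.1] tilt [-0.0342 -0.0097] w 11.7 F [-1.3  0.5 -3.5]
```

play_rows:
  commands:
    - {"x": 0,"y": 45,"z": 0,"spin": 0}

```text
time: 22.5
position: [0.6479, -0.1042, 0.2509]
tool_rot: [0.762, 0.647, -0.021, -0.015]
ft_force: [0.9, 0.3, -4.4]
grip_width: 0.0118
```

```bash
python3 -c "
from h import *
shot('top');shot('top');shot('top');st()"
```

```text
t 22.65 q [-0.3202  0.572   1.2585 -0.0206  1.3395 -0.1514] p [ 658.4 -107.9  252.5] tilt [-0.0332 -0.0101] w 11.5 F [-0.2  0.1 -3.2]
```

play_rows:
  commands:
    - {"x": 0,"y": 45,"z": 0,"spin": 0}

```text
time: 22.75
position: [0.6938, -0.1124, 0.2482]
tool_rot: [0.762, 0.647, -0.021, -0.015]
ft_force: [0.9, 0.4, -4.0]
grip_width: 0.0118
```

```bash
python3 -c "
from h import *
shot('top');shot('top');shot('top');st()"
```

```text
t 22.9 q [-0.3107  0.6443  1.1261 -0.0201  1.3998 -0.143 ] p [ 704.  -115.8  249.5] tilt [-0.0333 -0.0101] w 11.4 F [-0.4  0.9 -3.2]
```

play_rows:
  commands:
    - {"x": 0,"y": -25,"z": 0,"spin": 0}
    - {"x": 0,"y": -35,"z": 0,"spin": 0}
    - {"x": 0,"y": -35,"z": 0,"spin": 0}
    - {"x": 0,"y": -25,"z": 0,"spin": 0}

```text
time: 23.3
position: [0.5826, -0.0962, 0.2537]
tool_rot: [0.763, 0.647, -0.015, -0.005]
ft_force: [-0.6, -0.8, -3.3]
grip_width: 0.0115
```

```bash
python3 -c "
from h import *
st();shot('top');shot('top');shot('top');st()"
```

```text
t 23.3 q [-0.3418  0.4589  1.4645 -0.022   1.2427 -0.1706] p [582.6 -96.2 253.7] tilt [-0.03   -0.0115] w 11.5 F [-0.6 -0.8 -3.3]
t 23.45 q [-0.3416  0.459   1.4624 -0.0219  1.2432 -0.1702] p [583.6 -96.4 254.3] tilt [-0.0286 -0.0118] w 12.0 F [ 0.4 -0.7 -2. ]
```

play_rows:
  commands:
    - {"x": 0,"y": -45,"z": 0,"spin": 0}
    - {"x": 0,"y": 0,"z": 0,"spin": 0}

```text
time: 23.65
position: [0.5352, -0.0879, 0.2542]
tool_rot: [0.763, 0.647, -0.016, -0.007]
ft_force: [-0.6, 0.6, -5.3]
grip_width: 0.0118
```

```bash
python3 -c "
from h import *
st();shot('top');shot('top');shot('top');st()"
```

```text
t 23.65 q [-0.3567  0.3924  1.5798 -0.0226  1.1977 -0.1841] p [535.2 -87.9 254.2] tilt [-0.0338 -0.0099] w 11.8 F [-0.6  0.6 -5.3]
t 23.8 q [-0.3569  0.396   1.5619 -0.0223  1.1903 -0.1838] p [546.7 -92.1 257.8] tilt [-0.0133 -0.0171] w 11.7 F [ 0.6  0.1 -2.4]
```

play_rows:
  commands:
    - {"x": 0,"y": 45,"z": 0,"spin": 0}

```text
time: 23.9
position: [0.5849, -0.0973, 0.2563]
tool_rot: [0.763, 0.646, -0.014, -0.003]
ft_force: [1.0, -0.2, -4.1]
grip_width: 0.0117
```

```bash
python3 -c "
from h import *
shot('top');shot('top');shot('top');st()"
```

```text
t 24.05 q [-0.3422  0.4636  1.4426 -0.0217  1.2357 -0.1704] p [ 595.8 -101.1  258.1] tilt [-0.0071 -0.0192] w 11.3 F [-0.   0.1 -2.4]
```

play_rows:
  commands:
    - {"x": 0,"y": -45,"z": 0,"spin": 0}
    - {"x": 0,"y": 0,"z": 0,"spin": 0}

```text
time: 24.25
position: [0.5498, -0.0931, 0.256]
tool_rot: [0.763, 0.647, -0.011, 0.002]
ft_force: [-1.6, 0.8, -3.8]
grip_width: 0.0118
```

```bash
python3 -c "
from h import *
st();shot('top');shot('top');shot('top');st()"
```

```text
t 24.25 q [-0.3567  0.4024  1.5564 -0.0222  1.1892 -0.1843] p [549.8 -93.1 256. ] tilt [-0.0132 -0.0171] w 11.8 F [-1.6  0.8 -3.8]
t 24.4 q [-0.3568  0.4047  1.5417 -0.0218  1.1826 -0.1839] p [559.4 -96.7 259.5] tilt [ 0.0048 -0.0234] w 11.6 F [ 0.1 -0.9 -3.7]
```

```bash
python3 -c "
from h import *
print(rel([.5879,-.005,.245],-.195))"
```

```text
(array([95.4, 12.9, 12.5]), np.float64(0.030289670012323855))
```

play_rows:
  commands:
    - {"x": 48,"y": 6,"z": 0,"spin": 0.03}

```text
time: 24.5
position: [0.5749, -0.0556, 0.2596]
tool_rot: [0.775, 0.632, -0.006, 0.013]
ft_force: [0.6, -1.1, -2.7]
grip_width: 0.0115
```

```bash
python3 -c "
from h import *
shot('top');shot('top');shot('top');st();shot('top');st()"
```

```text
t 24.65 q [-0.2666  0.4181  1.5192 -0.0221  1.191  -0.0672] p [575.1 -48.5 259.3] tilt [ 0.0075 -0.0233] w 11.3 F [ 0.2 -0.6 -3.3]
t 24.7 q [-0.2683  0.418   1.5198 -0.0233  1.1908 -0.0676] p [574.7 -49.7 259.2] tilt [ 0.0068 -0.0243] w 11.8 F [ 0.3 -0.5 -4. ]
```

play_rows:
  commands:
    - {"x": 48,"y": 6,"z": 0,"spin": 0}

```text
time: 24.8
position: [0.5904, -0.0091, 0.2587]
tool_rot: [0.773, 0.634, -0.007, 0.014]
ft_force: [0.7, -0.4, -3.5]
grip_width: 0.0118
```

```bash
python3 -c "
from h import *
shot('top');shot('top');shot('top');shot('top');st()
print(rel([.5879,-.030,.235],-.195))"
```

```text
t 25.0 q [-0.1829  0.4387  1.4861 -0.0251  1.205   0.0162] p [590.4  -3.6 258.3] tilt [ 0.0074 -0.0252] w 12.0 F [-1.   0.3 -3.1]
(array([-25.8,   2.2,  24. ]), np.float64(0.004922294509654979))
```

play_rows:
  commands:
    - {"x": -26,"y": 2,"z": 5,"spin": 0}
    - {"x": 0,"y": 0,"z": 0,"spin": 0}

```text
time: 25.2
position: [0.5879, -0.0322, 0.2542]
tool_rot: [0.771, 0.637, -0.006, 0.013]
ft_force: [0.9, 0.5, -3.5]
grip_width: 0.0116
```

```bash
python3 -c "
from h import *
st();shot('top');shot('top');shot('top');shot('top');st()
print(rel([.5879,-.030,.235],-.195))"
```

```text
t 25.2 q [-0.2311  0.4398  1.4968 -0.0268  1.1908 -0.032 ] p [587.9 -32.2 254.2] tilt [ 0.0081 -0.0275] w 11.6 F [ 0.9  0.5 -3.5]
t 25.4 q [-0.2274  0.4389  1.4965 -0.0234  1.1915 -0.0307] p [588.2 -29.  254.8] tilt [ 0.0094 -0.0245] w 11.9 F [ 0.   0.  -3.8]
(array([-0.6, -0.4, 19.8]), np.float64(0.006987096678704896))
```

play_rows:
  commands:
    - {"x": 0,"y": 0,"z": 20,"spin": 0}
    - {"x": 0,"y": 0,"z": 20,"spin": 0}

```text
time: 25.6
position: [0.5915, -0.0305, 0.2178]
tool_rot: [0.77, 0.637, -0.001, 0.016]
ft_force: [-0.1, 1.3, -3.2]
grip_width: 0.0116
```

```bash
python3 -c "
from h import *
shot('top');shot('top');st();c=shot('scene','s5');crop(c,290,200,60,45,8,'s5c')
T=pose();print('cup',T[:3,3]+T[:3,:3]@[0,-.031,.0757],'tabpt',T[:3,3]+T[:3,:3]@[0,-.081,.0677],'want',[.5574,-.0241],[.5084,-.0144,.135])
print(rel([.5879,-.030,.165],-.195))"
```

```text
t 25.7 q [-0.2288  0.4836  1.5402 -0.0241  1.1011 -0.0298] p [589.3 -30.  215.4] tilt [ 0.0115 -0.0247] w 11.6 F [-1.1  0.2 -3.5]
cup [ 0.56079995 -0.02626335  0.14050172] tabpt [ 0.51157863 -0.01671915  0.14758482] want [0.5574, -0.0241] [0.5084, -0.0144, 0.135]
(array([ 0.9, -3.2, 51.7]), np.float64(0.007018094957466081))
```

play_rows:
  commands:
    - {"x": 1.5,"y": -4,"z": 6,"spin": 0}

```text
time: 25.85
position: [0.5885, -0.0285, 0.2122]
tool_rot: [0.77, 0.637, -0.001, 0.016]
ft_force: [1.1, -0.9, -2.5]
grip_width: 0.0118
```

```bash
python3 -c "
from h import *
shot('top');shot('top');st()
T=pose();print('tabpt',T[:3,3]+T[:3,:3]@[0,-.081,.0677],[.5084,-.0144,.135])"
```

```text
t 25.95 q [-0.2261  0.4842  1.5553 -0.0241  1.0847 -0.0271] p [585.7 -27.5 210.5] tilt [ 0.0122 -0.0247] w 11.6 F [-1.3  0.6 -3.3]
tabpt [ 0.50697987 -0.01405545  0.14148564] [0.5084, -0.0144, 0.135]
```

play_rows:
  commands:
    - {"x": 0,"y": 0,"z": 8,"spin": 0}
    - {"x": 0,"y": 0,"z": 6,"spin": 0}
    - {"x": 0,"y": 0,"z": 6,"spin": 0}
    - {"x": 0,"y": 0,"z": 6,"spin": 0}

```text
time: 26.35
position: [0.5878, -0.0283, 0.1864]
tool_rot: [0.77, 0.638, -0.001, 0.016]
ft_force: [0.6, 0.1, 0.1]
grip_width: 0.0115
```

```bash
python3 -c "
from h import *
st();shot('top');st();c=shot('scene','s6');crop(c,290,200,60,45,8,'s6c')
T=pose();print('tabpt',T[:3,3]+T[:3,:3]@[0,-.081,.0677],[.5084,-.0144,.135])"
```

```text
t 26.35 q [-0.2264  0.5146  1.5784 -0.0252  1.0252 -0.0265] p [587.8 -28.3 186.4] tilt [ 0.0181 -0.0263] w 11.5 F [0.6 0.1 0.1]
t 26.4 q [-0.2266  0.5161  1.579  -0.0252  1.0227 -0.0265] p [588.1 -28.4 185.5] tilt [ 0.0185 -0.0263] w 11.9 F [ 2.6 -0.4 -1.7]
tabpt [ 0.50981164 -0.01503971  0.11634631] [0.5084, -0.0144, 0.135]
```

play_rows:
  commands:
    - {"x": 0,"y": -1,"z": 6,"spin": 0}
    - {"x": 0,"y": 0,"z": 6,"spin": 0}
    - {"x": 0,"y": 0,"z": 5,"spin": 0}

```text
time: 26.75
position: [0.5924, -0.0297, 0.1696]
tool_rot: [0.77, 0.637, 0.003, 0.02]
ft_force: [3.0, -0.6, -2.7]
grip_width: 0.0115
```

```bash
python3 -c "
from h import *
st();shot('top');shot('top');st();c=shot('scene','s7');crop(c,290,210,60,45,8,'s7c')
T=pose();print('tabpt',T[:3,3]+T[:3,:3]@[0,-.081,.0677],[.5084,-.0144,.135])"
```

```text
t 26.75 q [-0.2276  0.5379  1.5915 -0.0249  0.9766 -0.0258] p [592.4 -29.7 169.6] tilt [ 0.0302 -0.0281] w 11.5 F [ 3.  -0.6 -2.7]
t 26.85 q [-0.2277  0.5386  1.5924 -0.0264  0.9785 -0.0263] p [591.2 -29.9 168.9] tilt [ 0.0265 -0.0286] w 11.8 F [ 2.5 -2.3 -0.8]
tabpt [ 0.51301125 -0.01697033  0.0991669 ] [0.5084, -0.0144, 0.135]
```

play_rows:
  commands:
    - {"x": 1,"y": -3,"z": 4,"spin": 0}
    - {"x": 0,"y": -2,"z": 2,"spin": 0}
    - {"x": 0,"y": -1,"z": 1,"spin": 0}

```text
time: 27.2
position: [0.5856, -0.0278, 0.1619]
tool_rot: [0.77, 0.638, 0.002, 0.02]
ft_force: [2.7, -1.6, -0.9]
grip_width: 0.0118
```

```bash
python3 -c "
from h import *
st();shot('top');shot('top');st();c=shot('scene','s8');crop(c,290,225,50,38,10,'s8c')
T=pose();print('tabpt',T[:3,3]+T[:3,:3]@[0,-.081,.0677],[.5084,-.0144,.135]);c=shot('wrist','w24')"
```

```text
t 27.2 q [-0.2265  0.5409  1.6137 -0.0264  0.9537 -0.0241] p [585.6 -27.8 161.9] tilt [ 0.0278 -0.0285] w 11.8 F [ 2.7 -1.6 -0.9]
t 27.3 q [-0.2266  0.541   1.6137 -0.0266  0.9539 -0.0241] p [585.6 -27.9 161.9] tilt [ 0.0274 -0.0286] w 11.5 F [ 3.5 -1.2 -2.9]
tabpt [ 0.50817742 -0.01484094  0.09170974] [0.5084, -0.0144, 0.135]
```

play_rows:
  commands:
    - {"x": 0,"y": 0,"z": -20,"spin": 0}
    - {"x": 0,"y": 0,"z": -30,"spin": 0}
    - {"x": 0,"y": 0,"z": -30,"spin": 0}
    - {"x": 0,"y": 0,"z": -20,"spin": 0}
    - {"x": -20,"y": 0,"z": 0,"spin": 0}
    - {"x": -30,"y": 0,"z": 0,"spin": 0}
    - {"x": -30,"y": 0,"z": 0,"spin": 0}
    - {"x": 0,"y": 0,"z": 0,"spin": 0}

```text
time: 28.2
position: [0.5551, -0.1004, 0.2627]
tool_rot: [0.769, 0.639, -0.007, 0.006]
ft_force: [0.4, 0.9, -1.8]
grip_width: 0.0118
```

```bash
python3 -c "
from h import *
st();shot('top');shot('top');shot('top');st();c=shot('wrist','w25')"
```

```text
t 28.2 q [-0.3666  0.4001  1.5395 -0.0202  1.1989 -0.1749] p [ 555.1 -100.4  262.7] tilt [-0.0038 -0.0187] w 11.8 F [ 0.4  0.9 -1.8]
t 28.35 q [-0.3621  0.4004  1.5395 -0.0174  1.1982 -0.1737] p [556.  -97.2 262.5] tilt [-0.0025 -0.0164] w 11.7 F [-0.5  0.4 -2.1]
```

play_rows:
  commands:
    - {"x": 25,"y": 6,"z": 0,"spin": 0}
    - {"x": 42,"y": 10,"z": 0,"spin": -0.05}
    - {"x": 42,"y": 10,"z": 0,"spin": -0.05}
    - {"x": 42,"y": 12,"z": 0,"spin": -0.07}
    - {"x": 42,"y": 14,"z": 0,"spin": -0.07}
    - {"x": 42,"y": 16,"z": 0,"spin": -0.07}
    - {"x": 42,"y": 18,"z": 0,"spin": -0.07}
    - {"x": 30,"y": 15,"z": 0,"spin": -0.07}

```text
time: 29.2
position: [0.6605, 0.2248, 0.2533]
tool_rot: [0.598, 0.801, -0.011, -0.0]
ft_force: [-0.0, -0.2, -1.8]
grip_width: 0.0119
```

```bash
python3 -c "
from h import *
shot('top');shot('top');st();c=shot('wrist','w26');print(rel([.627,.3013,.22],.338))"
```

```text
t 29.3 q [ 0.1773  0.6117  1.1805 -0.0122  1.3646 -0.1105] p [660.3 227.4 252.8] tilt [-0.013  -0.0145] w 12.1 F [-1.5 -0.8 -2.8]
(array([83.7, -9.2, 31.9]), np.float64(-0.05055067027325544))
```

```bash
python3 -c "
from h import *
c=shot('wrist');st();crop(c,240,105,100,75,4,'w26c')
quad(c,np.array([[163,57],[317,70],[308,158],[163,143]]),.003)"
```

```text
t 29.4 q [ 0.1716  0.6097  1.184  -0.0161  1.3651 -0.1102] p [660.  222.2 253. ] tilt [-0.0142 -0.0184] w 11.6 F [-0.8  0.1 -2.6]
[[504.6, 307.9], [659.9, 340.5], [678.3, 251.9], [522.3, 222.3]] cen [591.3 280.6]
  len 158.7 ang 0.207
  len 90.5 ang -1.366
  len 158.9 ang -2.954
  len 87.4 ang 1.775
```

```bash
python3 -c "
from h import *
st();print(rel([.622,.2907,.17],.25))"
```

```text
t 29.4 q [ 0.1716  0.6097  1.184  -0.0161  1.3651 -0.1102] p [660.  222.2 253. ] tilt [-0.0142 -0.0184] w 11.6 F [-0.8  0.1 -2.6]
(array([ 77.6, -15.6,  82.3]), np.float64(0.03512731943758585))
```

play_rows:
  commands:
    - {"x": 25,"y": -5,"z": 15,"spin": 0.03}
    - {"x": 25,"y": -5,"z": 25,"spin": 0}
    - {"x": 22,"y": -5,"z": 25,"spin": 0}
    - {"x": 0,"y": 0,"z": 10,"spin": 0}

```text
time: 29.8
position: [0.6256, 0.2832, 0.1776]
tool_rot: [0.615, 0.789, -0.012, 0.002]
ft_force: [-0.3, -1.1, -3.3]
grip_width: 0.0117
```

```bash
python3 -c "
from h import *
shot('top');shot('top');shot('top');st();c=shot('wrist','w27');print(rel([.622,.2907,.085],.25))"
```

```text
t 29.95 q [ 0.2665  0.6656  1.2854 -0.0206  1.2014  0.0297] p [629.5 280.8 180. ] tilt [-0.0052 -0.0214] w 11.6 F [ 0.1 -0.3 -2.3]
(array([13.4, -5.2, 95.9]), np.float64(-0.006279119824617263))
```

play_rows:
  commands:
    - {"x": 7,"y": -3,"z": 22,"spin": 0}
    - {"x": 6,"y": -3,"z": 22,"spin": 0}
    - {"x": 0,"y": 0,"z": 20,"spin": 0}

```text
time: 30.3
position: [0.6313, 0.2886, 0.1256]
tool_rot: [0.618, 0.786, -0.001, 0.012]
ft_force: [-0.4, 0.0, -2.3]
grip_width: 0.0117
```

```bash
python3 -c "
from h import *
shot('top');shot('top');shot('top');st();print(rel([.622,.2907,.082],.25));shot('wrist','w28')"
```

```text
t 30.45 q [ 0.2766  0.7252  1.3345 -0.0233  1.074   0.0503] p [630.  287.7 124.2] tilt [ 0.0133 -0.0175] w 11.8 F [ 0.2 -0.3 -1.9]
(array([ 5.6, -7.5, 42. ]), np.float64(-0.012598663596807835))
```

play_rows:
  commands:
    - {"x": 4,"y": -6,"z": 20,"spin": -0.01}

```text
time: 30.6
position: [0.6296, 0.2907, 0.1102]
tool_rot: [0.615, 0.788, 0.003, 0.015]
ft_force: [0.3, 0.0, -2.5]
grip_width: 0.0117
```

```bash
python3 -c "
from h import *
shot('top');shot('top');shot('top');st();print(rel([.622,.2907,.082],.25))"
```

```text
t 30.75 q [ 0.2821  0.7417  1.3597 -0.0239  1.0308  0.0472] p [624.1 290.  105.7] tilt [ 0.0147 -0.0171] w 11.2 F [ 0.9  0.3 -3.2]
(array([ 1.7, -2.1, 23.6]), np.float64(-0.0028201452194958065))
```

play_rows:
  commands:
    - {"x": 1,"y": -1,"z": 18,"spin": 0}

```text
time: 30.85
position: [0.6269, 0.2912, 0.0919]
tool_rot: [0.615, 0.789, 0.002, 0.014]
ft_force: [-0.3, -0.9, -3.0]
grip_width: 0.0117
```

```bash
python3 -c "
from h import *
shot('top');shot('top');shot('top');st();print(rel([.622,.2907,.082],.25))"
```

```text
t 31.0 q [ 0.2829  0.7633  1.3708 -0.0245  0.9991  0.0492] p [623.2 290.2  88.1] tilt [ 0.014  -0.0174] w 11.6 F [ 0.4  0.1 -3.2]
(array([ 0.9, -1. ,  6.1]), np.float64(-0.003019995741645465))
```

play_rows:
  commands:
    - {"x": 0,"y": -1,"z": 7,"spin": 0}

```text
time: 31.1
position: [0.6242, 0.2903, 0.0832]
tool_rot: [0.615, 0.789, -0.001, 0.012]
ft_force: [-0.0, -0.4, -1.9]
grip_width: 0.0116
```

```bash
python3 -c "
from h import *
shot('top');shot('top');shot('top');st()"
```

```text
t 31.25 q [ 0.2826  0.7709  1.3767 -0.0248  0.9856  0.0494] p [622.3 289.7  81.3] tilt [ 0.0139 -0.0175] w 11.6 F [-0.2  0.5 -2.8]
```

play_rows:
  commands:
    - {"x": 0,"y": 0,"z": 2,"spin": 0}

```text
time: 31.35
position: [0.6229, 0.2898, 0.08]
tool_rot: [0.615, 0.789, -0.002, 0.011]
ft_force: [0.6, -0.8, -0.7]
grip_width: 0.0115
```

```bash
python3 -c "
from h import *
shot('top');shot('top');shot('top');st()"
```

```text
t 31.5 q [ 0.2825  0.7728  1.3768 -0.0249  0.9821  0.0494] p [622.9 289.8  80. ] tilt [ 0.0153 -0.0171] w 11.5 F [ 0.9  0.9 -1.8]
```

play_rows:
  commands:
    - {"x": 0,"y": 0,"z": 1,"spin": 0}
    - {"x": 0,"y": 0,"z": 0,"spin": 0}
    - {"x": 0,"y": 0,"z": 0,"spin": 0}
    - {"x": 0,"y": 0,"z": 0,"spin": 0}
  grip: 0.35
  newtons: 20

```text
time: 31.9
position: [0.624, 0.2901, 0.0806]
tool_rot: [0.615, 0.789, -0.001, 0.012]
ft_force: [-0.5, 0.1, -0.7]
grip_width: 0.0292
```

```bash
python3 -c "
from h import *
st();shot('wrist','w29')"
```

```text
t 31.9 q [ 0.2825  0.7724  1.3757 -0.0249  0.981   0.0494] p [624.  290.1  80.6] tilt [ 0.0179 -0.0164] w 29.2 F [-0.5  0.1 -0.7]
```

play_rows:
  commands:
    - {"x": 0,"y": 0,"z": -8,"spin": 0}
    - {"x": 0,"y": 0.5,"z": -12,"spin": 0}
    - {"x": 0,"y": 0.5,"z": -15,"spin": 0}
    - {"x": 0,"y": 0.5,"z": -20,"spin": 0}
    - {"x": 0,"y": 0,"z": -40,"spin": 0}
    - {"x": 0,"y": 0,"z": -40,"spin": 0}
    - {"x": 0,"y": 0,"z": 0,"spin": 0}

```text
time: 32.65
position: [0.6239, 0.2933, 0.227]
tool_rot: [0.615, 0.789, 0.001, 0.013]
ft_force: [0.6, 0.4, 0.1]
grip_width: 0.0304
```

```bash
python3 -c "
from h import *
shot('top');shot('top');st();c=shot('wrist','w30');s=shot('top')
for n,z in [('profile1',.01),('foot',.005),('divider',.002),('nut1',.0065)]:
    for x in find(s,n,z): print(*x)
print(rel([.43,-.22,.22],1.571))
"
```

```text
t 32.75 q [ 0.2867  0.6127  1.2686 -0.0218  1.2538  0.0466] p [620.9 292.2 221.5] tilt [ 0.0121 -0.018 ] w 30.4 F [-0.1 -0.  -0.8]
profile1 0.66 [392.9 241. ] [ 0.5    -0.3243] 122
profile1 0.66 [402.8 268.3] [ 0.42   -0.3527] 116
foot 0.56 [376.5 280.9] [ 0.3821 -0.2764] 155
divider 0.77 [374.  200.7] [ 0.62   -0.2708] 1584
nut1 0.62 [189.7 208.7] [0.5925 0.2801] 841
nut1 0.47 [292.  211.1] [ 0.587  -0.0255] 19
nut1 0.37 [300.4 206.4] [ 0.6013 -0.0505] 51
(array([-449.8, -308.3,    6.3]), np.float64(-1.3242950461607146))
```

play_rows:
  commands:
    - {"x": 0,"y": 0,"z": 0,"spin": 0.15}
    - {"x": 0,"y": 0,"z": 0,"spin": 0.15}
    - {"x": 0,"y": 0,"z": 0,"spin": 0.145}
    - {"x": -40,"y": -7,"z": 0,"spin": 0}
    - {"x": -46,"y": -8,"z": 0,"spin": 0}
    - {"x": -46,"y": -8,"z": 0,"spin": 0}
    - {"x": -46,"y": -8,"z": 0,"spin": 0}
    - {"x": -46,"y": -8,"z": 0,"spin": 0}
  grip: 0.5

```text
time: 33.85
position: [0.5311, 0.0793, 0.2116]
tool_rot: [0.775, 0.632, -0.009, 0.006]
ft_force: [1.2, -0.8, 0.6]
grip_width: 0.0434
```

play_rows:
  commands:
    - {"x": -46,"y": -8,"z": 0,"spin": 0}
    - {"x": -46,"y": -8,"z": 0,"spin": 0}
    - {"x": -46,"y": -8,"z": 0,"spin": 0}
    - {"x": -46,"y": -8,"z": 0,"spin": 0}
    - {"x": -46,"y": -8,"z": 0,"spin": 0}
    - {"x": -46,"y": -8,"z": 0,"spin": 0}
    - {"x": -46,"y": -8,"z": 0,"spin": 0}

```text
time: 34.55
position: [0.4036, -0.2353, 0.2154]
tool_rot: [0.774, 0.633, -0.011, 0.003]
ft_force: [1.1, 0.9, -0.5]
grip_width: 0.0435
```

```bash
python3 -c "
from h import *
shot('top','top3');st();print(rel([.385,-.31,.2],-.195))
"
```

```text
t 34.6 q [-0.7635  0.3297  1.8185 -0.0331  0.9857 -0.5404] p [ 402.3 -243.   215.8] tilt [-0.0134 -0.0254] w 43.7 F [-0.4 -2.4  0.2]
(array([-68.6,  -3.2,  17.7]), np.float64(-0.00992892943121726))
```

play_rows:
  commands:
    - {"x": -35,"y": -2,"z": 8,"spin": 0}
    - {"x": -33,"y": -2,"z": 8,"spin": 0}

```text
time: 34.8
position: [0.3828, -0.3109, 0.2012]
tool_rot: [0.776, 0.63, -0.013, 0.005]
ft_force: [0.5, -1.1, -0.4]
grip_width: 0.0435
```

```bash
python3 -c "
from h import *
shot('top');shot('top');st();c=shot('wrist','w31')
for x in find(c,'foot',.005): print(*x)
"
```

```text
t 34.9 q [-0.8952  0.3828  1.7824 -0.0318  0.9666 -0.6666] p [ 382.6 -312.8  200.4] tilt [-0.0141 -0.0243] w 43.5 F [0.1 0.4 0.7]
foot 0.58 [275.9 149.3] [ 0.3836 -0.2788] 1466
```

```bash
python3 -c "
from h import *
c=shot('wrist');st();crop(c,276,150,40,30,10,'w31c');print(unproj(c,[276,149],.008),unproj(c,[276,154],.036))
p=unproj(c,[276,154],.036)[0];print(rel([p[0],p[1],.1],-.195))
"
```

```text
t 35.05 q [-0.8891  0.3796  1.7862 -0.0302  0.9686 -0.6657] p [ 383.1 -308.   200.9] tilt [-0.0147 -0.0214] w 43.7 F [-0.1  0.1  0.3]
[[ 0.38389286 -0.2737094   0.008     ]] [[ 0.38426385 -0.27501906  0.036     ]]
(array([ 34.9,  -4.6, 100.2]), np.float64(-0.011530118795470168))
```

```bash
python3 -c "
from h import *
c=shot('wrist');st();print(unproj(c,[277.5,154.2],.008),unproj(c,[276.8,158.9],.036))
p=unproj(c,[277,158.9],.036)[0];print(rel([p[0],p[1],.08],-.195))
"
```

```text
t 35.1 q [-0.8882  0.379   1.7864 -0.0303  0.9685 -0.6658] p [ 383.3 -307.6  201.2] tilt [-0.0144 -0.0218] w 43.4 F [-0.5  0.   0.4]
[[ 0.38441471 -0.27793468  0.008     ]] [[ 0.38421292 -0.27850112  0.036     ]]
(array([ 31.6,  -3.7, 120.5]), np.float64(-0.010424514656871997))
```

play_rows:
  commands:
    - {"x": 16,"y": -2,"z": 35,"spin": 0}
    - {"x": 15,"y": -2,"z": 35,"spin": 0}
    - {"x": 0,"y": 0,"z": 30,"spin": 0}

```text
time: 35.4
position: [0.3894, -0.2783, 0.1031]
tool_rot: [0.774, 0.633, -0.012, 0.011]
ft_force: [0.7, 0.1, 0.2]
grip_width: 0.0436
```

```bash
python3 -c "
from h import *
shot('top');shot('top');shot('top');st();c=shot('wrist','w32');print(rel([.3843,-.278,.016],-.195))
"
```

```text
t 35.55 q [-0.8403  0.5304  1.9124 -0.0403  0.6809 -0.6076] p [ 388.9 -279.4  102.8] tilt [-0.0067 -0.0305] w 43.4 F [-0.7  0.9 -0.1]
(array([ 4.6, -6.1, 87.9]), np.float64(-0.007245773168310654))
```

play_rows:
  commands:
    - {"x": 2,"y": -4,"z": 25,"spin": 0}
    - {"x": 2,"y": -4,"z": 25,"spin": 0}

```text
time: 35.8
position: [0.3879, -0.2815, 0.059]
tool_rot: [0.774, 0.633, -0.012, 0.02]
ft_force: [-0.8, -0.1, -0.6]
grip_width: 0.0433
```

```bash
python3 -c "
from h import *
shot('top');shot('top');shot('top');st();c=shot('wrist','w33');print(rel([.3843,-.278,.016],-.195))
"
```

```text
t 35.95 q [-0.8456  0.6157  1.9532 -0.0491  0.5395 -0.6027] p [ 386.6 -280.4   58. ] tilt [ 0.0035 -0.0419] w 43.6 F [ 0.6 -0.1 -0.3]
(array([ 4. , -3.8, 42.4]), np.float64(-0.005910312376926408))
```

play_rows:
  commands:
    - {"x": 3,"y": -3,"z": 22,"spin": 0}

```text
time: 36.1
position: [0.3876, -0.2813, 0.0397]
tool_rot: [0.774, 0.632, -0.012, 0.023]
ft_force: [0.8, -0.1, -1.4]
grip_width: 0.0436
```

```bash
python3 -c "
from h import *
shot('top');shot('top');shot('top');st();print(rel([.3843,-.278,.016],-.195))
"
```

```text
t 36.25 q [-0.8454  0.6576  1.9692 -0.0547  0.4795 -0.5962] p [ 385.1 -278.6   37.3] tilt [ 0.0049 -0.0436] w 43.2 F [-0.1 -0.1  1. ]
(array([ 1.3, -1.1, 21.3]), np.float64(-0.005823882506729605))
```

play_rows:
  commands:
    - {"x": 1,"y": -1,"z": 19,"spin": 0}

```text
time: 36.35
position: [0.3863, -0.2802, 0.0209]
tool_rot: [0.774, 0.632, -0.012, 0.022]
ft_force: [0.2, 0.3, -0.5]
grip_width: 0.0438
```

```bash
python3 -c "
from h import *
shot('top');shot('top');shot('top');st();c=shot('wrist','w34');print(rel([.3843,-.278,.016],-.195))
"
```

```text
t 36.5 q [-0.846   0.6967  1.9763 -0.0602  0.4332 -0.5907] p [ 384.6 -278.4   19. ] tilt [ 0.005  -0.0437] w 43.6 F [ 0.6 -0.1  0.5]
(array([ 0.6, -0.6,  3.2]), np.float64(-0.005831390596877872))
```

play_rows:
  commands:
    - {"x": 0,"y": 0,"z": 2,"spin": 0}
    - {"x": 0,"y": 0,"z": 0.5,"spin": 0}
    - {"x": 0,"y": 0,"z": 0.5,"spin": 0}
    - {"x": 0,"y": 0,"z": 0.5,"spin": 0}
    - {"x": 0,"y": 0,"z": 0.5,"spin": 0}
    - {"x": 0,"y": 0,"z": 0.5,"spin": 0}
  grip: 0
  newtons: 25

```text
time: 37.15
position: [0.3861, -0.2801, 0.018]
tool_rot: [0.774, 0.632, -0.012, 0.021]
ft_force: [-1.1, 0.6, 9.3]
grip_width: 0.0107
```

```bash
python3 -c "
from h import *
st();c=shot('wrist','w35');st()
"
```

```text
t 37.15 q [-0.8459  0.6992  1.9754 -0.0615  0.4257 -0.5896] p [ 386.1 -280.1   18. ] tilt [ 0.0088 -0.0482] w 10.7 F [-1.1  0.6  9.3]
t 37.2 q [-0.8459  0.6992  1.9754 -0.0615  0.4256 -0.5896] p [ 386.1 -280.2   18. ] tilt [ 0.0089 -0.0483] w 11.1 F [-0.7  0.7  6.2]
```

play_rows:
  commands:
    - {"x": 0,"y": 0,"z": -40,"spin": 0}
    - {"x": 0,"y": 0,"z": -48,"spin": 0}
    - {"x": 0,"y": 0,"z": -48,"spin": 0}
    - {"x": 0,"y": 0,"z": -48,"spin": 0}
    - {"x": 0,"y": 0,"z": 0,"spin": 0}

```text
time: 37.7
position: [0.3839, -0.2707, 0.2041]
tool_rot: [0.774, 0.632, -0.012, 0.016]
ft_force: [0.1, -0.8, -0.9]
grip_width: 0.011
```

```bash
python3 -c "
from h import *
shot('top');shot('top');shot('top');st();c=shot('wrist','w36');print(rel([.6,.1,.2],-.195))
"
```

```text
t 37.85 q [-0.8364  0.347   1.8567 -0.0318  0.9209 -0.6157] p [ 380.6 -267.5  198.2] tilt [-0.0072 -0.0298] w 10.9 F [ 0.1 -0.1 -1.6]
(array([403.4, 141.8, -14.9]), np.float64(-0.006726546151938573))
```

play_rows:
  commands:
    - {"x": 30,"y": 14,"z": 0,"spin": 0}
    - {"x": 40,"y": 18,"z": 0,"spin": 0}
    - {"x": 40,"y": 18,"z": 0,"spin": 0}
    - {"x": 40,"y": 18,"z": 0,"spin": 0}
    - {"x": 40,"y": 18,"z": 0,"spin": 0}
    - {"x": 40,"y": 18,"z": 0,"spin": 0}
    - {"x": 40,"y": 18,"z": 0,"spin": 0}
    - {"x": 30,"y": 12,"z": 0,"spin": 0}

```text
time: 38.7
position: [0.5688, 0.0074, 0.1673]
tool_rot: [0.778, 0.627, -0.022, -0.008]
ft_force: [0.5, -1.4, 0.4]
grip_width: 0.0107
```

```bash
python3 -c "
from h import *
shot('top');shot('top');shot('top');st();print(rel([.5931,.0337,.15],-.195))
"
```

```text
t 38.85 q [-0.1723  0.5387  1.5987 -0.0259  1.0457  0.0525] p [567.9   6.9 167.3] tilt [-0.0446 -0.015 ] w 11.1 F [ 0.3  0.3 -1.2]
(array([31.9, 19.7, 15.7]), np.float64(-0.016834231746939654))
```

play_rows:
  commands:
    - {"x": 32,"y": 20,"z": -10,"spin": -0.015}

```text
time: 38.95
position: [0.5893, 0.032, 0.1722]
tool_rot: [0.773, 0.633, -0.027, -0.012]
ft_force: [0.5, -0.7, -1.0]
grip_width: 0.0107
```

```bash
python3 -c "
from h import *
shot('top');shot('top');shot('top');shot('top');st();print(rel([.5931,.0337,.10],-.195))
"
```

```text
t 39.15 q [-0.1205  0.5636  1.5213 -0.0234  1.1024  0.0868] p [593.5  33.5 174.2] tilt [-0.0478 -0.0153] w 10.9 F [-0.3 -0.2 -0.9]
(array([ 1.9,  2.8, 74.1]), np.float64(-0.001826926049518729))
```

play_rows:
  commands:
    - {"x": 0,"y": 0,"z": 35,"spin": 0}
    - {"x": 0,"y": 0,"z": 35,"spin": 0}
    - {"x": 0,"y": 0,"z": 0,"spin": 0}

```text
time: 39.45
position: [0.5869, 0.0283, 0.1019]
tool_rot: [0.774, 0.633, -0.025, -0.01]
ft_force: [-0.7, -0.4, -0.5]
grip_width: 0.0114
```

```bash
python3 -c "
from h import *
shot('top');shot('top');shot('top');shot('top');st();print(rel([.5931,.0337,.10],-.195));shot('wrist','w37')
"
```

```text
t 39.65 q [-0.1283  0.6484  1.5813 -0.0274  0.9472  0.0877] p [592.8  28.6 107.6] tilt [-0.0376 -0.0175] w 11.0 F [-0.   0.  -0.2]
(array([ 5.3, -0.5,  7.5]), np.float64(-0.0050526512176996))
```

play_rows:
  commands:
    - {"x": 5,"y": 0,"z": 15,"spin": 0}
    - {"x": 0,"y": 0,"z": 20,"spin": 0}

```text
time: 39.9
position: [0.5975, 0.0328, 0.0769]
tool_rot: [0.774, 0.633, -0.015, -0.0]
ft_force: [0.2, 0.5, -0.5]
grip_width: 0.0113
```

```bash
python3 -c "
from h import *
shot('top');shot('top');shot('top');shot('top');st();print(rel([.5935,.0337,.025],-.195));shot('wrist','w38')
"
```

```text
t 40.1 q [-0.1209  0.6961  1.5965 -0.0287  0.8763  0.0976] p [595.7  32.6  75.6] tilt [-0.0296 -0.0186] w 11.4 F [-0.2  0.1  0.2]
(array([ 1.8, -1.1, 50.6]), np.float64(-0.00525088876380253))
```

play_rows:
  commands:
    - {"x": 1,"y": -2,"z": 20,"spin": 0}
    - {"x": 1,"y": -1,"z": 15,"spin": 0}

```text
time: 40.35
position: [0.5965, 0.0343, 0.0444]
tool_rot: [0.774, 0.633, -0.014, 0.002]
ft_force: [-0.6, 0.1, 0.6]
grip_width: 0.011
```

```bash
python3 -c "
from h import *
shot('top');shot('top');shot('top');shot('top');st();print(rel([.5935,.0337,.025],-.195))
"
```

```text
t 40.55 q [-0.1182  0.7419  1.6143 -0.0306  0.8024  0.1031] p [596.7  34.2  44.7] tilt [-0.0191 -0.0198] w 11.1 F [ 1.2 -0.5 -0.1]
(array([-0.6, -2.7, 19.8]), np.float64(-0.0049906985312371255))
```

play_rows:
  commands:
    - {"x": 0,"y": -1,"z": 10,"spin": 0}

```text
time: 40.65
position: [0.5977, 0.0339, 0.0366]
tool_rot: [0.774, 0.633, -0.012, 0.004]
ft_force: [0.4, 0.3, 0.5]
grip_width: 0.0109
```

```bash
python3 -c "
from h import *
shot('top');shot('top');shot('top');shot('top');st();print(rel([.5935,.0337,.025],-.195));shot('wrist','w39')
"
```

```text
t 40.85 q [-0.1184  0.7566  1.6206 -0.0312  0.7816  0.1037] p [595.4  34.2  34.8] tilt [-0.0193 -0.0198] w 11.1 F [ 0.1 -0.3 -0.8]
(array([-0.6, -1.7,  9.8]), np.float64(-0.005040663178810467))
```

play_rows:
  commands:
    - {"x": 0,"y": -1,"z": 8,"spin": 0}

```text
time: 41.0
position: [0.5958, 0.034, 0.0278]
tool_rot: [0.774, 0.633, -0.012, 0.003]
ft_force: [-0.2, -0.8, -1.0]
grip_width: 0.0113
```

```bash
python3 -c "
from h import *
shot('top');shot('top');shot('top');st()
"
```

```text
t 41.15 q [-0.1187  0.7692  1.6263 -0.0318  0.7645  0.1043] p [593.8  34.2  26.2] tilt [-0.0206 -0.0197] w 10.9 F [ 0.  -1.2 -0.5]
```

play_rows:
  commands:
    - {"x": 0,"y": 0,"z": 3,"spin": 0}

```text
time: 41.25
position: [0.5941, 0.0341, 0.0234]
tool_rot: [0.774, 0.633, -0.014, 0.001]
ft_force: [0.2, 0.3, -0.9]
grip_width: 0.0108
```

```bash
python3 -c "
from h import *
shot('top');shot('top');shot('top');st()
"
```

```text
t 41.4 q [-0.1188  0.7744  1.6273 -0.032   0.7588  0.1045] p [593.5  34.2  23. ] tilt [-0.0211 -0.0196] w 10.8 F [ 0.1 -0.1 -1.3]
```

play_rows:
  commands:
    - {"x": 0,"y": 0,"z": 1.5,"spin": 0}

```text
time: 41.5
position: [0.5936, 0.0345, 0.0222]
tool_rot: [0.774, 0.633, -0.014, 0.001]
ft_force: [-2.6, 2.9, 13.4]
grip_width: 0.0111
```

play_rows:
  commands:
    - {"x": 0,"y": 0,"z": 0,"spin": 0}
    - {"x": 0,"y": 0,"z": 0,"spin": 0}
    - {"x": 0,"y": 0,"z": 0,"spin": 0}
  grip: 0.35

```text
time: 41.8
position: [0.5942, 0.0346, 0.0229]
tool_rot: [0.774, 0.633, -0.014, 0.001]
ft_force: [0.1, -1.1, 1.5]
grip_width: 0.0263
```

```bash
python3 -c "
from h import *
st();shot('wrist','w40')
"
```

```text
t 41.8 q [-0.1184  0.7746  1.6269 -0.0311  0.7573  0.1046] p [594.2  34.6  22.9] tilt [-0.0194 -0.0192] w 26.3 F [ 0.1 -1.1  1.5]
```

Foot released upright. Rise gently and back off to check.

play_rows:
  commands:
    - {"x": 0,"y": 0,"z": -8,"spin": 0}
    - {"x": 0,"y": 1,"z": -12,"spin": 0}
    - {"x": 0,"y": 1,"z": -15,"spin": 0}
    - {"x": 0,"y": 0,"z": -25,"spin": 0}
    - {"x": 0,"y": 0,"z": -40,"spin": 0}
    - {"x": 0,"y": 0,"z": -40,"spin": 0}
    - {"x": 0,"y": 0,"z": -30,"spin": 0}

```text
time: 42.55
position: [0.5971, 0.0374, 0.1985]
tool_rot: [0.774, 0.633, -0.017, -0.002]
ft_force: [0.9, 0.2, -0.4]
grip_width: 0.0305
```

play_rows:
  commands:
    - {"x": -40,"y": 0,"z": 0,"spin": 0}
    - {"x": -45,"y": 0,"z": 0,"spin": 0}
    - {"x": -45,"y": 0,"z": 0,"spin": 0}
    - {"x": -30,"y": 0,"z": 0,"spin": 0}

```text
time: 42.95
position: [0.5709, -0.1198, 0.2149]
tool_rot: [0.771, 0.637, -0.009, 0.007]
ft_force: [0.3, 0.5, -0.1]
grip_width: 0.0304
```

```bash
python3 -c "
from h import *
shot('top');shot('top');shot('top');st();c=shot('wrist','w41');crop(c,290,100,110,80,3.6,'w41c')
"
```

```text
t 43.1 q [-0.3854  0.4819  1.5465 -0.0245  1.1113 -0.1812] p [ 571.2 -119.2  214.4] tilt [-0.0065 -0.0211] w 30.3 F [0.4 1.7 0.6]
```

play_rows:
  commands:
    - {"x": -35,"y": 15,"z": 0,"spin": 0}
    - {"x": -40,"y": 18,"z": 0,"spin": 0}
    - {"x": -40,"y": 18,"z": 0,"spin": 0}
    - {"x": -40,"y": 18,"z": 0,"spin": 0}
    - {"x": -40,"y": 18,"z": 0,"spin": 0}
    - {"x": -20,"y": 5,"z": 0,"spin": -0.12}

```text
time: 43.75
position: [0.6256, -0.3377, 0.2186]
tool_rot: [0.725, 0.689, -0.008, 0.002]
ft_force: [0.6, 0.6, 0.0]
grip_width: 0.0305
```

```bash
python3 -c "
from h import *
shot('top');shot('top');shot('top');st();c=shot('wrist','w42')
for x in find(c,'divider',.004):print(*x)
"
```

```text
t 43.9 q [-0.6431  0.6513  1.2008 -0.016   1.2919 -0.583 ] p [ 624.2 -334.9  218.1] tilt [-0.0111 -0.0109] w 30.7 F [0.2 0.4 0.4]
divider 0.76 [276.9 117.4] [ 0.622  -0.2695] 15397
divider 0.65 [359.3 249.1] [ 0.7018 -0.41  ] 1044
```

```bash
python3 -c "
from h import *
c=shot('wrist');st();crop(c,278,120,80,80,5,'w42c');np.save('/tmp/T.npy',pose())
"
```

```text
t 44.05 q [-0.6409  0.6495  1.2035 -0.0162  1.2917 -0.5838] p [ 623.9 -332.9  218.4] tilt [-0.0117 -0.0107] w 30.7 F [-0.4  0.3 -0.7]
```

```bash
python3 -c "
from h import *
c=shot('wrist');st()
quad(c,np.array([[125,53],[700,68],[657,762],[133,745]])/5+[198,40],.004)
print(unproj(c,np.array([[399,427]])/5+[198,40],.032))
print(rel([.6225,-.272,.012],-.085))
"
```

```text
t 44.1 q [-0.641   0.6493  1.2034 -0.0164  1.2914 -0.5842] p [ 624.  -333.1  218.6] tilt [-0.0114 -0.0111] w 30.7 F [-0.  -0.6  0.2]
[[574.6, -204.6], [681.3, -213.0], [670.9, -344.4], [564.0, -335.5]] cen [ 622.7 -274.4]
  len 107.1 ang -0.078
  len 131.8 ang -1.649
  len 107.3 ang 3.059
  len 131.3 ang 1.490
[[ 0.62244175 -0.27404157  0.032     ]]
(array([ 63.3,  -2.4, 205.9]), np.float64(0.03261574842512438))
```

play_rows:
  commands:
    - {"x": 20,"y": 0,"z": 30,"spin": 0.03}
    - {"x": 20,"y": -1,"z": 30,"spin": 0}
    - {"x": 18,"y": -1,"z": 30,"spin": 0}
    - {"x": 0,"y": 0,"z": 20,"spin": 0}
  grip: 0.5

```text
time: 44.5
position: [0.6287, -0.2705, 0.1117]
tool_rot: [0.735, 0.678, -0.006, 0.006]
ft_force: [-0.4, -0.1, -0.2]
grip_width: 0.0429
```

```bash
python3 -c "
from h import *
shot('top');shot('top');shot('top');st();c=shot('wrist','w43');print(rel([.6226,-.2743,.012],-.08))
"
```

```text
t 44.65 q [-0.5653  0.7306  1.3625 -0.0188  1.0389 -0.4725] p [ 629.2 -273.5  112.4] tilt [-0.0006 -0.0189] w 43.5 F [-0.1 -0.1  0.7]
(array([  2.1,  -8.2, 102. ]), np.float64(-0.003997832008909796))
```

play_rows:
  commands:
    - {"x": 1,"y": -6,"z": 25,"spin": 0}
    - {"x": 1,"y": -3,"z": 25,"spin": 0}

```text
time: 44.9
position: [0.6279, -0.277, 0.0716]
tool_rot: [0.736, 0.677, -0.004, 0.017]
ft_force: [0.5, -0.4, -0.7]
grip_width: 0.0438
```

```bash
python3 -c "
from h import *
shot('top');shot('top');shot('top');st();print(rel([.6226,-.2743,.012],-.08))
"
```

```text
t 45.05 q [-0.5708  0.7777  1.4024 -0.0201  0.9345 -0.4745] p [ 626.8 -276.4   70.1] tilt [ 0.014  -0.0282] w 43.0 F [ 0.  -0.2  0.1]
(array([ 3.3, -5.3, 57.9]), np.float64(-0.004403941848128756))
```

play_rows:
  commands:
    - {"x": 0,"y": -2,"z": 25,"spin": 0}

```text
time: 45.15
position: [0.6295, -0.2797, 0.0506]
tool_rot: [0.736, 0.676, -0.003, 0.021]
ft_force: [0.1, -0.5, -0.1]
grip_width: 0.0433
```

```bash
python3 -c "
from h import *
shot('top');shot('top');shot('top');st();print(rel([.6226,-.2743,.012],-.08));shot('wrist','w44')
"
```

```text
t 45.3 q [-0.5731  0.8095  1.4146 -0.0207  0.8909 -0.4753] p [ 625.1 -277.1   45.8] tilt [ 0.0137 -0.028 ] w 43.5 F [0.1 0.2 0.2]
(array([ 3.5, -3.3, 33.7]), np.float64(-0.004781934814335198))
```

play_rows:
  commands:
    - {"x": 3,"y": -3,"z": 20,"spin": 0}

```text
time: 45.45
position: [0.6272, -0.2773, 0.031]
tool_rot: [0.736, 0.676, -0.003, 0.021]
ft_force: [0.7, -0.2, -0.1]
grip_width: 0.0436
```

```bash
python3 -c "
from h import *
shot('top');shot('top');shot('top');st();print(rel([.6226,-.2743,.012],-.08))
"
```

```text
t 45.6 q [-0.5714  0.8328  1.4286 -0.0214  0.8523 -0.4728] p [ 623.3 -274.7   27.1] tilt [ 0.0149 -0.0287] w 43.5 F [-0.5  0.2 -0.1]
(array([ 0.7, -1. , 15. ]), np.float64(-0.004580527683834212))
```

play_rows:
  commands:
    - {"x": 1,"y": -1,"z": 12,"spin": 0}

```text
time: 45.7
position: [0.6249, -0.2754, 0.0177]
tool_rot: [0.736, 0.676, -0.003, 0.019]
ft_force: [0.3, -0.4, -0.2]
grip_width: 0.0436
```

```bash
python3 -c "
from h import *
shot('top');shot('top');shot('top');st();print(rel([.6226,-.2743,.012],-.08));shot('wrist','w45')
"
```

```text
t 45.85 q [-0.571   0.8493  1.4342 -0.0218  0.8311 -0.4718] p [ 622.3 -273.7   14.8] tilt [ 0.0141 -0.0282] w 43.7 F [ 0.  -0.5 -0.2]
(array([-0.5,  0.3,  2.8]), np.float64(-0.004565241373412965))
```

play_rows:
  commands:
    - {"x": 0,"y": 0,"z": 3,"spin": 0}
    - {"x": 0,"y": 0,"z": 0.5,"spin": 0}
    - {"x": 0,"y": 0,"z": 0.5,"spin": 0}
    - {"x": 0,"y": 0,"z": 0.5,"spin": 0}
    - {"x": 0,"y": 0,"z": 0,"spin": 0}
    - {"x": 0,"y": 0,"z": 0,"spin": 0}
  grip: 0
  newtons: 50

```text
time: 46.5
position: [0.6231, -0.2745, 0.0116]
tool_rot: [0.736, 0.677, -0.004, 0.016]
ft_force: [-0.5, -0.3, 0.1]
grip_width: 0.0137
```

```bash
python3 -c "
from h import *
st();shot('top');st();print(pose())
"
```

```text
t 46.5 q [-0.5712  0.8545  1.4332 -0.0225  0.8251 -0.4718] p [ 623.1 -274.5   11.6] tilt [ 0.0154 -0.0295] w 13.7 F [-0.5 -0.3  0.1]
t 46.55 q [-0.5713  0.8546  1.4332 -0.0224  0.8249 -0.4718] p [ 623.1 -274.5   11.6] tilt [ 0.0154 -0.0295] w 13.7 F [0.1 0.2 1. ]
[[ 0.08455803  0.99629885  0.01544475  0.62313491]
 [ 0.99602181 -0.08407684 -0.02952347 -0.27454567]
 [-0.02811565  0.01787975 -0.99944476  0.01155002]
 [ 0.          0.          0.          1.        ]]
```

play_rows:
  commands:
    - {"x": 0,"y": 0,"z": 0,"spin": 0}
    - {"x": 0,"y": 0,"z": 0,"spin": 0}
    - {"x": 0,"y": 0,"z": 0,"spin": 0}
    - {"x": 0,"y": 0,"z": 0,"spin": 0}
    - {"x": 0,"y": 0,"z": -10,"spin": 0}
    - {"x": 0,"y": 0,"z": -20,"spin": 0}
    - {"x": 0,"y": 0,"z": -30,"spin": 0}
    - {"x": 0,"y": 0,"z": 0,"spin": 0}
  grip: 0.62

```text
time: 47.35
position: [0.6224, -0.2727, 0.0739]
tool_rot: [0.736, 0.676, -0.004, 0.016]
ft_force: [1.0, -0.3, 0.4]
grip_width: 0.0537
```

play_rows:
  commands:
    - {"x": 0,"y": 0,"z": 0,"spin": -0.145}
    - {"x": 0,"y": 0,"z": 0,"spin": -0.145}
    - {"x": 0,"y": 0,"z": 0,"spin": -0.145}
    - {"x": 0,"y": 0,"z": 0,"spin": -0.145}
    - {"x": 0,"y": 0,"z": 0,"spin": -0.145}
    - {"x": 0,"y": 0,"z": 0,"spin": -0.145}
    - {"x": 0,"y": 0,"z": 0,"spin": -0.145}
    - {"x": 0,"y": 0,"z": 0,"spin": -0.145}

```text
time: 48.15
position: [0.6217, -0.2721, 0.0759]
tool_rot: [0.226, 0.974, -0.012, 0.011]
ft_force: [-0.2, -1.0, -1.1]
grip_width: 0.0539
```

play_rows:
  commands:
    - {"x": 0,"y": 0,"z": 0,"spin": -0.145}
    - {"x": 0,"y": 0,"z": 0,"spin": -0.145}
    - {"x": 0,"y": 0,"z": 0,"spin": -0.12}

```text
time: 48.45
position: [0.6209, -0.2716, 0.0754]
tool_rot: [0.015, 1.0, -0.014, 0.008]
ft_force: [-0.4, 0.0, -0.1]
grip_width: 0.0542
```

```bash
python3 -c "
from h import *
shot('top');shot('top');shot('top');st();c=shot('wrist','w46');print(rel([.6226,-.2743,.014],1.49));print(pose()[2])
"
```

```text
t 48.6 q [-0.5696  0.7624  1.4215 -0.0197  0.9297 -2.0901] p [ 621.  -271.6   75.5] tilt [ 0.0152 -0.0285] w 53.9 F [-0.2 -0.9  0.3]
(array([-0.6, -0.9, 61.5]), np.float64(0.04175351043660669))
[-0.01644988 -0.02794076 -0.99947422  0.07548183]
```

play_rows:
  commands:
    - {"x": 0,"y": -1,"z": 20,"spin": 0.04}

```text
time: 48.75
position: [0.6235, -0.2744, 0.0582]
tool_rot: [0.041, 0.999, -0.016, 0.011]
ft_force: [0.7, -0.0, 0.0]
grip_width: 0.0536
```

```bash
python3 -c "
from h import *
shot('top');shot('top');shot('top');st();print(rel([.6226,-.2743,.014],1.49))
"
```

```text
t 48.9 q [-0.5715  0.7917  1.4283 -0.0201  0.8968 -2.0503] p [ 620.1 -272.6   54.3] tilt [ 0.0124 -0.0267] w 54.2 F [ 0.7 -0.8  0.1]
(array([-2. , -0.5, 40.4]), np.float64(0.0009453737400495488))
```

play_rows:
  commands:
    - {"x": -1,"y": -2,"z": 20,"spin": 0}

```text
time: 49.0
position: [0.6235, -0.2763, 0.0373]
tool_rot: [0.04, 0.999, -0.015, 0.009]
ft_force: [1.2, -1.0, 0.9]
grip_width: 0.0541
```

```bash
python3 -c "
from h import *
shot('top');shot('top');shot('top');st();print(rel([.6226,-.2743,.014],1.49));shot('wrist','w47')
"
```

```text
t 49.15 q [-0.574   0.8223  1.4295 -0.0205  0.8676 -2.0518] p [ 620.4 -274.7   33.8] tilt [ 0.0103 -0.0253] w 53.7 F [-0.5 -0.6  0.7]
(array([-1.9,  1. , 19.8]), np.float64(0.0007341111481260487))
```

play_rows:
  commands:
    - {"x": -2,"y": 1,"z": 20,"spin": 0}

```text
time: 49.3
position: [0.626, -0.2763, 0.0183]
tool_rot: [0.04, 0.999, -0.015, 0.01]
ft_force: [0.2, -0.2, 0.1]
grip_width: 0.0536
```

```bash
python3 -c "
from h import *
shot('top');shot('top');shot('top');st();print(rel([.6226,-.2743,.012],1.49))
"
```

```text
t 49.45 q [-0.5714  0.8515  1.4281 -0.0211  0.8393 -2.0487] p [ 623.  -274.3   14.6] tilt [ 0.0106 -0.0255] w 54.0 F [ 0.1 -0.7  0.3]
(array([ 0.4, -0. ,  2.6]), np.float64(0.0010412702810060903))
```

play_rows:
  commands:
    - {"x": 0,"y": 0,"z": 2,"spin": 0}
    - {"x": 0,"y": 0,"z": 0.5,"spin": 0}
    - {"x": 0,"y": 0,"z": 0.5,"spin": 0}
    - {"x": 0,"y": 0,"z": 0,"spin": 0}
    - {"x": 0,"y": 0,"z": 0,"spin": 0}
  grip: 0
  newtons: 50

```text
time: 49.95
position: [0.6245, -0.2751, 0.0153]
tool_rot: [0.04, 0.999, -0.014, 0.008]
ft_force: [0.2, 0.5, -2.2]
grip_width: 0.0293
```

```bash
python3 -c "
from h import *
shot('wrist','w48');st();shot('top');st();print(pose()[2])
"
```

```text
t 50.0 q [-0.5713  0.851   1.4272 -0.0211  0.8363 -2.0486] p [ 624.4 -275.1   15.3] tilt [ 0.0145 -0.0279] w 29.5 F [ 0.1 -0.  -0.9]
t 50.05 q [-0.5713  0.851   1.4271 -0.021   0.8364 -2.0486] p [ 624.5 -275.1   15.2] tilt [ 0.0145 -0.0278] w 29.8 F [-0.2 -1.   0.7]
[-0.01662162 -0.02658536 -0.99950835  0.01524247]
```

play_rows:
  commands:
    - {"x": 0,"y": 0,"z": -20,"spin": 0}
    - {"x": 0,"y": 0,"z": -35,"spin": 0}
    - {"x": 0,"y": 0,"z": -40,"spin": 0}
    - {"x": 0,"y": 0,"z": -40,"spin": 0}
    - {"x": 0,"y": 0,"z": -40,"spin": 0}
    - {"x": 0,"y": 0,"z": -15,"spin": 0}

```text
time: 50.65
position: [0.618, -0.2678, 0.2043]
tool_rot: [0.04, 0.999, -0.009, 0.001]
ft_force: [0.8, 0.4, -1.8]
grip_width: 0.0294
```

```bash
python3 -c "
from h import *
shot('top');shot('top');shot('top');st();print(pose()[2]);print(rel([.5885,.0012,.2],1.376));shot('wrist','w49')
"
```

```text
t 50.8 q [-0.5674  0.6135  1.3302 -0.017   1.1925 -2.0519] p [ 616.5 -267.   200.6] tilt [-0.004  -0.0162] w 29.3 F [ 0.1 -0.3 -2.5]
[ 0.00267101 -0.01644882 -0.99986114  0.20055793]
(array([ 49.4, 265. ,  -3.7]), np.float64(0.11475700269585776))
```

play_rows:
  commands:
    - {"x": 5,"y": 25,"z": 0,"spin": 0.03}
    - {"x": 6,"y": 35,"z": 0,"spin": 0.03}
    - {"x": 6,"y": 35,"z": 0,"spin": 0.03}
    - {"x": 6,"y": 35,"z": 0,"spin": 0.02}
    - {"x": 6,"y": 35,"z": 0,"spin": 0}
    - {"x": 6,"y": 35,"z": 0,"spin": 0}
    - {"x": 4,"y": 25,"z": 0,"spin": 0}
    - {"x": 2,"y": 12,"z": 0,"spin": 0}

```text
time: 51.65
position: [0.6007, -0.018, 0.174]
tool_rot: [0.101, 0.995, -0.003, -0.022]
ft_force: [0.5, 0.1, -1.6]
grip_width: 0.0297
```

```bash
python3 -c "
from h import *
shot('top');shot('top');shot('top');shot('top');st();print(pose()[2]);print(rel([.5885,.0012,.2],1.376));shot('wrist','w50')
"
```

```text
t 51.85 q [-0.2143  0.5685  1.5054 -0.0141  1.1055 -1.5744] p [602.4 -21.4 175.7] tilt [-0.0396 -0.0043] w 29.4 F [-0.   0.2 -1.7]
[ 0.03792609 -0.01224434 -0.99920553  0.17566088]
(array([ 19.1,  19.1, -23.9]), np.float64(-0.009051269257419614))
```

play_rows:
  commands:
    - {"x": -35,"y": 18,"z": -20,"spin": 0}

```text
time: 52.0
position: [0.6316, -0.0125, 0.1897]
tool_rot: [0.104, 0.994, -0.004, -0.03]
ft_force: [0.2, -0.2, -3.6]
grip_width: 0.0296
```

```bash
python3 -c "
from h import *
shot('top');shot('top');shot('top');shot('top');st()
"
```

```text
t 52.2 q [-0.1883  0.5964  1.3826 -0.0128  1.1972 -1.5476] p [642.8 -13.2 195.2] tilt [-0.0362 -0.0052] w 29.7 F [-0.3 -0.9 -1.3]
```

play_rows:
  commands:
    - {"x": 48,"y": 0,"z": 0,"spin": 0}
    - {"x": 0,"y": 0,"z": 0,"spin": 0}

```text
time: 52.4
position: [0.5883, -0.0046, 0.1927]
tool_rot: [0.105, 0.994, -0.004, -0.025]
ft_force: [-0.6, 0.1, -1.9]
grip_width: 0.0292
```

```bash
python3 -c "
from h import *
shot('top');shot('top');shot('top');shot('top');st();print(pose()[2])
"
```

```text
t 52.6 q [-0.1916  0.5366  1.4981 -0.0141  1.1314 -1.5457] p [601.9  -7.6 196.9] tilt [-0.0264 -0.0079] w 29.4 F [ 1.1 -0.2 -1.6]
[ 0.02416563 -0.01319519 -0.99962088  0.19693915]
```

play_rows:
  commands:
    - {"x": -45,"y": 0,"z": 0,"spin": 0}

```text
time: 52.7
position: [0.6385, -0.0152, 0.1944]
tool_rot: [0.105, 0.994, -0.005, -0.02]
ft_force: [0.6, 0.2, -1.9]
grip_width: 0.0298
```

```bash
python3 -c "
from h import *
shot('top');shot('top');shot('top');shot('top');st()
"
```

```text
t 52.9 q [-0.1938  0.5976  1.3776 -0.0139  1.1891 -1.548 ] p [647.8 -18.  195.9] tilt [-0.0247 -0.0083] w 29.6 F [ 0.4 -0.2 -2.3]
```

play_rows:
  commands:
    - {"x": 48,"y": 0,"z": 0,"spin": 0}
    - {"x": 0,"y": 0,"z": 0,"spin": 0}

```text
time: 53.1
position: [0.5946, -0.007, 0.1935]
tool_rot: [0.106, 0.994, -0.005, -0.018]
ft_force: [-0.7, 1.5, -2.0]
grip_width: 0.0296
```

```bash
python3 -c "
from h import *
shot('top');shot('top');shot('top');shot('top');st();print(pose()[2]);print(rel([.5885,.0012,.15],1.376))
"
```

```text
t 53.3 q [-0.1941  0.5379  1.4914 -0.0144  1.1228 -1.5458] p [608.2 -10.5 198.1] tilt [-0.0127 -0.0107] w 29.3 F [ 0.4  0.2 -1.9]
[ 0.0101723  -0.01319375 -0.99986122  0.19806401]
(array([21.2,  7.9, 48.2]), np.float64(-0.01793385208841536))
```

play_rows:
  commands:
    - {"x": 34,"y": 8,"z": 10,"spin": -0.015}
    - {"x": 0,"y": 0,"z": 0,"spin": 0}

```text
time: 53.5
position: [0.5771, 0.0042, 0.1886]
tool_rot: [0.099, 0.995, -0.006, -0.005]
ft_force: [-1.4, -0.3, -2.3]
grip_width: 0.0294
```

```bash
python3 -c "
from h import *
shot('top');shot('top');shot('top');shot('top');st();print(pose()[2]);print(rel([.5885,.0012,.13],1.376))
"
```

```text
t 53.7 q [-0.1812  0.5103  1.5682 -0.0155  1.0567 -1.5449] p [585.8   1.4 191.7] tilt [ 0.0039 -0.0144] w 29.3 F [ 0.3  1.3 -1.7]
[-0.00667141 -0.01333403 -0.99988884  0.1917062 ]
(array([-2.3,  1.2, 61.7]), np.float64(-0.004742744040389324))
```

play_rows:
  commands:
    - {"x": -2,"y": 1,"z": 30,"spin": 0}

```text
time: 53.8
position: [0.593, 0.0006, 0.1657]
tool_rot: [0.1, 0.995, -0.007, 0.009]
ft_force: [0.4, -0.5, -2.1]
grip_width: 0.0297
```

```bash
python3 -c "
from h import *
shot('top');shot('top');shot('top');shot('top');st();print(rel([.5885,.0012,.10],1.376))
"
```

```text
t 54.0 q [-0.1805  0.5531  1.5881 -0.0161  0.9952 -1.5428] p [588.3   1.3 161.5] tilt [ 0.0027 -0.0142] w 29.5 F [-0.5  0.1 -1.3]
(array([ 0.2,  0.8, 61.5]), np.float64(-0.004923670782237988))
```

play_rows:
  commands:
    - {"x": 0,"y": 1,"z": 30,"spin": 0}

```text
time: 54.1
position: [0.5934, 0.0009, 0.1359]
tool_rot: [0.1, 0.995, -0.007, 0.008]
ft_force: [1.3, -0.7, -1.6]
grip_width: 0.0294
```

```bash
python3 -c "
from h import *
shot('top');shot('top');shot('top');shot('top');st();print(pose()[2]);print(rel([.5885,.0012,.10],1.376));shot('wrist','w51')
"
```

```text
t 54.3 q [-0.1795  0.5944  1.6097 -0.0168  0.9328 -1.5405] p [588.8   1.8 132.2] tilt [ 0.0024 -0.0142] w 29.5 F [ 0.1 -0.4 -1.5]
[-0.00515639 -0.01341851 -0.99989667  0.13216479]
(array([ 0.3, -0.2, 32.2]), np.float64(-0.0049987823022639155))
```

```bash
cat >> h.py <<'E'
BC=np.array([.5867,.0015]);BY=-.195
def box(x,y,z):
    c,s=np.cos(BY),np.sin(BY);return np.array([BC[0]+c*x-s*y,BC[1]+s*x+c*y,z])
E
python3 -c "
from h import *
c=shot('wrist');st();T=pose()
for p in [(-.062,-.074,.07),(-.062,.074,.07),(-.058,-.07,.07),(-.058,.07,.07)]: print('box',proj(c,box(*p)).round(1))
for p in [(.0019+.054,-.066,.0112),(.0019+.054,.066,.0112)]: print('div',proj(c,T[:3,3]+T[:3,:3]@p).round(1))
crop(c,280,140,150,45,5.3,'w51c')
"
```

```text
t 54.4 q [-0.1795  0.5931  1.6089 -0.0168  0.9319 -1.5405] p [589.7   1.6 133.1] tilt [ 0.0052 -0.0147] w 29.9 F [ 0.2 -0.3 -1.7]
box [[153.2 122.9]]
box [[407.4 121.8]]
box [[160.6 129.8]]
box [[399.9 128.9]]
div [[134.9 145.5]]
div [[424.6 145.6]]
```

```bash
python3 -c "
from h import *
st();print(rel([.5885,-.0026,.105],1.376))"
```

```text
t 54.4 q [-0.1795  0.5931  1.6089 -0.0168  0.9319 -1.5405] p [589.7   1.6 133.1] tilt [ 0.0052 -0.0147] w 29.9 F [ 0.2 -0.3 -1.7]
(array([ 0.5, -4. , 28.1]), np.float64(-0.004995137559731688))
```

play_rows:
  commands:
    - {"x": 0.5,"y": -4,"z": 28,"spin": -0.005}

```text
time: 54.5
position: [0.593, -0.0029, 0.1097]
tool_rot: [0.097, 0.995, -0.007, 0.009]
ft_force: [1.2, -0.0, -3.0]
grip_width: 0.0297
```

```bash
python3 -c "
from h import *
shot('top');shot('top');shot('top');shot('top');st();c=shot('wrist','w52');T=pose();st()
for p in [(-.062,-.074,.07),(-.062,.074,.07)]: print('box',proj(c,box(*p)).round(1))
for p in [(.0019+.054,-.066,.0112),(.0019+.054,.066,.0112)]: print('div',proj(c,T[:3,3]+T[:3,:3]@p).round(1))
crop(c,280,140,150,45,5.3,'w52c')
"
```

```text
t 54.7 q [-0.1871  0.6317  1.6298 -0.0175  0.8725 -1.5516] p [588.6  -2.6 105.8] tilt [ 0.0052 -0.0146] w 29.4 F [ 1.1  1.  -0.9]
t 54.75 q [-0.1869  0.6312  1.6292 -0.0175  0.872  -1.5517] p [589.2  -2.6 106.3] tilt [ 0.0067 -0.0149] w 29.7 F [-0.   0.6 -2.1]
box [[144.2 123.4]]
box [[433.2 123.5]]
div [[135.1 146.3]]
div [[424.8 146.3]]
```

play_rows:
  commands:
    - {"x": -0.5,"y": 0,"z": 20,"spin": 0}

```text
time: 54.85
position: [0.593, -0.0034, 0.0897]
tool_rot: [0.097, 0.995, -0.007, 0.008]
ft_force: [0.6, 0.2, -2.6]
grip_width: 0.0296
```

```bash
python3 -c "
from h import *
shot('top');shot('top');shot('top');shot('top');st();c=shot('wrist','w53');T=pose();st();print(rel([.5885,-.0024,.06],1.376))
crop(c,280,140,150,45,5.3,'w53c')
"
```

```text
t 55.05 q [-0.1872  0.661   1.6382 -0.0181  0.8328 -1.5511] p [590.   -2.9  87. ] tilt [ 0.007  -0.0149] w 29.6 F [ 1.2 -0.5 -1.8]
t 55.1 q [-0.1872  0.6607  1.6379 -0.0181  0.8325 -1.5511] p [590.4  -3.   87.3] tilt [ 0.0079 -0.0151] w 29.8 F [-0.1  1.1 -2.5]
(array([ 2.2,  0.6, 27.3]), np.float64(-5.481007740515409e-05))
```

play_rows:
  commands:
    - {"x": 2,"y": 0.5,"z": 12,"spin": 0}

```text
time: 55.2
position: [0.5907, -0.0026, 0.0773]
tool_rot: [0.097, 0.995, -0.007, 0.007]
ft_force: [0.3, 0.3, -2.0]
grip_width: 0.0298
```

```bash
python3 -c "
from h import *
shot('top');shot('top');shot('top');shot('top');c=shot('wrist','w54');st();print(rel([.5885,-.0024,.06],1.376))
"
```

```text
t 55.45 q [-0.1865  0.6777  1.6486 -0.0185  0.805  -1.5498] p [588.5  -2.3  75.2] tilt [ 0.0077 -0.0151] w 29.7 F [ 1.   0.1 -1.7]
(array([ 0.2,  0.1, 15.2]), np.float64(1.0048676117202504e-05))
```

play_rows:
  commands:
    - {"x": 0,"y": 0,"z": 9,"spin": 0}

```text
time: 55.55
position: [0.5899, -0.0026, 0.0671]
tool_rot: [0.097, 0.995, -0.007, 0.006]
ft_force: [1.1, 0.1, -1.9]
grip_width: 0.0294
```

```bash
python3 -c "
from h import *
shot('top');shot('top');shot('top');shot('top');c=shot('wrist','w55');st();print(rel([.5885,-.0024,.06],1.376))
"
```

```text
t 55.8 q [-0.1867  0.6924  1.6526 -0.0189  0.7868 -1.5496] p [588.5  -2.4  65.9] tilt [ 0.0073 -0.015 ] w 29.4 F [ 0.  -0.6 -1.4]
(array([0.1, 0.1, 5.9]), np.float64(2.131869536836639e-05))
```

play_rows:
  commands:
    - {"x": 0,"y": 0,"z": 4,"spin": 0}

```text
time: 55.9
position: [0.5892, -0.0026, 0.0624]
tool_rot: [0.097, 0.995, -0.007, 0.005]
ft_force: [0.1, 0.4, -2.5]
grip_width: 0.0295
```

```bash
python3 -c "
from h import *
shot('top');shot('top');shot('top');shot('top');c=shot('wrist','w56');st();print(rel([.5885,-.0024,.06],1.376))
"
```

```text
t 56.15 q [-0.1868  0.6988  1.6541 -0.0191  0.7788 -1.5494] p [588.5  -2.5  61.9] tilt [ 0.0073 -0.015 ] w 29.6 F [ 0.   0.2 -1.6]
(array([0.1, 0.1, 1.9]), np.float64(-7.433954103408524e-06))
```

Centred; set down the last 2–3 mm and release.

play_rows:
  commands:
    - {"x": 0,"y": 0,"z": 2,"spin": 0}

```text
time: 56.25
position: [0.5889, -0.0025, 0.0602]
tool_rot: [0.097, 0.995, -0.007, 0.005]
ft_force: [0.6, -0.6, -1.5]
grip_width: 0.0292
```

```bash
python3 -c "
from h import *
shot('top');shot('top');shot('top');st()
"
```

```text
t 56.4 q [-0.1869  0.7021  1.6547 -0.0191  0.7746 -1.5494] p [588.8  -2.5  60. ] tilt [ 0.0077 -0.0151] w 29.5 F [-0.1 -0.1 -1.3]
```

play_rows:
  commands:
    - {"x": 0,"y": 0,"z": 1,"spin": 0}
    - {"x": 0,"y": 0,"z": 0,"spin": 0}
    - {"x": 0,"y": 0,"z": 0,"spin": 0}
    - {"x": 0,"y": 0,"z": 0,"spin": 0}
  grip: 0.6
  newtons: 25

```text
time: 56.8
position: [0.5895, -0.0027, 0.0598]
tool_rot: [0.097, 0.995, -0.007, 0.005]
ft_force: [1.1, 0.4, -0.5]
grip_width: 0.0495
```

```bash
python3 -c "
from h import *
st();shot('wrist','w57')
"
```

```text
t 56.8 q [-0.1869  0.7026  1.6542 -0.0192  0.7727 -1.5493] p [589.5  -2.7  59.8] tilt [ 0.0095 -0.0154] w 49.5 F [ 1.1  0.4 -0.5]
```

play_rows:
  commands:
    - {"x": 0,"y": 0,"z": -15,"spin": 0}
    - {"x": 0,"y": 0,"z": -30,"spin": 0}
    - {"x": 0,"y": 0,"z": -40,"spin": 0}
    - {"x": 0,"y": 0,"z": -40,"spin": 0}
    - {"x": 0,"y": 0,"z": -20,"spin": 0}
    - {"x": 0,"y": -30,"z": 0,"spin": 0}
    - {"x": 0,"y": -45,"z": 0,"spin": 0}
    - {"x": 0,"y": -45,"z": 0,"spin": 0}

```text
time: 57.65
position: [0.5658, -0.1156, 0.2132]
tool_rot: [0.092, 0.996, -0.007, 0.006]
ft_force: [1.7, -0.5, 0.1]
grip_width: 0.0516
```

```bash
python3 -c "
from h import *
st();c=shot('wrist','w58');s=shot('top','top4');print(rel([.54,-.33,.21],1.376))
for n,z in [('profile1',.01),('foot',.005),('divider',.002),('nut1',.0065)]:
    for x in find(s,n,z): print(*x)
crop(s,285,215,50,38,8,'t6')
"
```

```text
t 57.65 q [-0.39    0.4688  1.5755 -0.0104  1.0811 -1.7712] p [ 565.8 -115.6  213.2] tilt [ 0.0116 -0.0147] w 51.6 F [ 1.7 -0.5  0.1]
(array([ -15. , -210.9,    6.2]), np.float64(0.0024610732539409597))
profile1 0.71 [155.5 173.4] [0.6975 0.384 ] 382
profile1 0.54 [403.2 268.3] [ 0.4199 -0.3541] 101
divider 0.63 [438.4 170.1] [ 0.7133 -0.4648] 1538
divider 0.56 [277.8 210.8] [0.5878 0.0171] 1324
```

play_rows:
  commands:
    - {"x": -2,"y": -42,"z": 0,"spin": 0}
    - {"x": -2,"y": -42,"z": 0,"spin": 0}
    - {"x": -2,"y": -42,"z": 0,"spin": 0}
    - {"x": -2,"y": -42,"z": 0,"spin": 0}
    - {"x": -2,"y": -30,"z": 0,"spin": 0}

```text
time: 58.45
position: [0.542, -0.3028, 0.2129]
tool_rot: [0.083, 0.997, -0.004, 0.004]
ft_force: [-0.0, 0.5, -0.0]
grip_width: 0.0522
```

```bash
python3 -c "
from h import *
shot('top');shot('top');shot('top');shot('top');st();c=shot('wrist','w59')
for x in find(c,'profile1',.02):print(*x)
"
```

```text
t 58.65 q [-6.8660e-01  5.2780e-01  1.4639e+00 -7.0000e-04  1.1409e+00 -2.0900e+00] p [ 541.8 -300.8  212.6] tilt [ 0.0065 -0.0062] w 52.0 F [-0.   0.8 -0.8]
profile1 0.81 [248.3 152.4] [ 0.5031 -0.3257] 1046
profile1 0.78 [198.9  68.3] [ 0.4231 -0.3551] 1386
```

```bash
python3 -c "
from h import *
c=shot('wrist');st();crop(c,225,110,70,70,5.5,'w59c')
"
```

```text
t 58.8 q [-6.8490e-01  5.2680e-01  1.4648e+00 -1.1000e-03  1.1407e+00 -2.0904e+00] p [ 542.  -299.8  212.9] tilt [ 0.0065 -0.0066] w 52.0 F [-0.3 -0.1  0.1]
```

```bash
python3 -c "
from h import *
c=shot('wrist');st()
for a,b in [((427,527),(588,727)),((118,216),(352,84))]:
  P=unproj(c,np.array([a,b])/5.5+[155,40],.02)[:,:2];d=P[1]-P[0]
  print('c',P.mean(0).round(4),'len',np.hypot(*d),'ang',np.arctan2(d[1],d[0])%np.pi)
print(robot.get_obs()['q'])
"
```

```text
t 58.85 q [-6.8510e-01  5.2670e-01  1.4647e+00 -1.2000e-03  1.1406e+00 -2.0905e+00] p [ 542. -300.  213.] tilt [ 0.0067 -0.007 ] w 52.4 F [-0.2  0.2 -0.9]
c [ 0.5048 -0.326 ] len 0.04323428707894514 ang 0.5028471817706338
c [ 0.4223 -0.3554] len 0.043793037632662346 ang 1.8790366417524895
[-6.85085446e-01  5.26674151e-01  1.46469021e+00 -1.24991718e-03
  1.14061682e+00 -2.09045677e+00]
```

play_rows:
  commands:
    - {"x": 35,"y": -10,"z": 0,"spin": 0.0}
    - {"x": 35,"y": -10,"z": 0,"spin": 0.0}
    - {"x": 30,"y": -10,"z": 0,"spin": 0.14}
    - {"x": 0,"y": 0,"z": 0,"spin": 0.15}
    - {"x": 0,"y": 0,"z": 0,"spin": 0.15}
    - {"x": 0,"y": 0,"z": 0,"spin": 0.15}
    - {"x": 0,"y": 0,"z": 0,"spin": 0.15}
    - {"x": 0,"y": 0,"z": 0,"spin": 0.15}
  grip: 0.5

```text
time: 59.65
position: [0.4376, -0.3029, 0.2134]
tool_rot: [0.502, 0.865, -0.001, 0.005]
ft_force: [0.1, 0.7, -0.3]
grip_width: 0.0435
```

```bash
python3 -c "
from h import *
shot('top');shot('top');st();c=shot('wrist','w60');print(rel([.4223,-.3554,.1],.308))
"
```

```text
t 59.75 q [-0.8164  0.4111  1.6822  0.0018  1.0383 -1.3437] p [ 437.7 -302.9  213.4] tilt [ 0.0079 -0.0062] w 43.4 F [-0.2 -0.5 -0.2]
(array([-36.2, -40. , 113.6]), np.float64(0.22110310759527008))
```

play_rows:
  commands:
    - {"x": 0,"y": 0,"z": 0,"spin": 0.11}
    - {"x": 0,"y": 0,"z": 0,"spin": 0.11}
    - {"x": -30,"y": -15,"z": 20,"spin": 0}
    - {"x": -30,"y": -15,"z": 20,"spin": 0}
    - {"x": 0,"y": 0,"z": 20,"spin": 0}

```text
time: 60.3
position: [0.432, -0.3709, 0.1564]
tool_rot: [0.583, 0.812, -0.002, 0.01]
ft_force: [0.0, 0.7, -0.6]
grip_width: 0.0436
```

```bash
python3 -c "
from h import *
shot('top');shot('top');shot('top');st();c=shot('wrist','w61');print(rel([.4223,-.3554,.1],.308));crop(c,280,180,70,70,5.5,'w61c')
"
```

```text
t 60.45 q [-0.9039  0.531   1.6608  0.0047  0.939  -1.2322] p [ 430.3 -365.3  155.1] tilt [ 0.0097 -0.0061] w 43.5 F [0.3 0.8 0.1]
(array([13.1, -5.3, 55.9]), np.float64(0.01766914462136393))
```

```bash
python3 -c "
from h import *
c=shot('wrist');st();p=unproj(c,[[273.4,187.8],[210+350/5.5,110+280/5.5],[210+347/5.5,110+577/5.5]],.02);print(p);d=p[1]-p[2];print(np.arctan2(d[1],d[0])-np.pi/2);print(rel([p[0][0],p[0][1],.006],.308))
"
```

```text
t 60.55 q [-0.9032  0.5286  1.6595  0.0046  0.9386 -1.2314] p [ 431.3 -366.   156.8] tilt [ 0.0122 -0.0094] w 43.6 F [-0.1 -0.8 -0.4]
[[ 0.4230168  -0.35638897  0.02      ]
 [ 0.41635294 -0.33573919  0.02      ]
 [ 0.42994525 -0.37804861  0.02      ]]
0.3108450899617896
(array([ 13.7,  -6.1, 150.5]), np.float64(0.017594832320039222))
```

play_rows:
  commands:
    - {"x": 6,"y": -4,"z": 35,"spin": 0.015}
    - {"x": 6,"y": -4,"z": 35,"spin": 0}

```text
time: 60.75
position: [0.4264, -0.3623, 0.0928]
tool_rot: [0.588, 0.809, -0.003, 0.017]
ft_force: [-1.2, 0.6, -0.7]
grip_width: 0.0435
```

```bash
python3 -c "
from h import *
shot('top');shot('top');shot('top');st();print(rel([.423,-.3564,.006],.31))
"
```

```text
t 60.9 q [-0.9066  0.6175  1.7363  0.0058  0.7613 -1.2247] p [ 424.7 -360.5   91.1] tilt [ 0.0195 -0.0185] w 43.5 F [-0.4 -0.5  0.8]
(array([ 6.5, -1.5, 85. ]), np.float64(0.004129740652597302))
```

play_rows:
  commands:
    - {"x": 1,"y": -4,"z": 30,"spin": 0}

```text
time: 61.0
position: [0.425, -0.365, 0.0657]
tool_rot: [0.587, 0.809, -0.003, 0.019]
ft_force: [0.2, -1.6, 1.1]
grip_width: 0.0433
```

```bash
python3 -c "
from h import *
shot('top');shot('top');shot('top');st();print(rel([.423,-.3564,.006],.31));shot('wrist','w62')
"
```

```text
t 61.15 q [-0.9123  0.6652  1.7557  0.0065  0.6946 -1.2318] p [ 421.5 -361.3   61.9] tilt [ 0.0193 -0.0181] w 43.4 F [ 0.1 -0.5 -0.1]
(array([ 5.5,  2.2, 55.8]), np.float64(0.0046577560388394446))
```

play_rows:
  commands:
    - {"x": 4,"y": 2,"z": 28,"spin": 0}

```text
time: 61.3
position: [0.4265, -0.3621, 0.0391]
tool_rot: [0.588, 0.809, -0.004, 0.02]
ft_force: [-0.1, -0.7, -0.5]
grip_width: 0.0436
```

```bash
python3 -c "
from h import *
shot('top');shot('top');shot('top');st();print(rel([.423,-.3564,.006],.31))
"
```

```text
t 61.45 q [-0.9055  0.7109  1.7686  0.0068  0.634  -1.226 ] p [ 423.5 -357.9   35.3] tilt [ 0.0205 -0.0195] w 43.7 F [ 0.7 -0.1  0.2]
(array([ 2.4, -0.4, 29.3]), np.float64(0.005203283995211638))
```

play_rows:
  commands:
    - {"x": 2,"y": 0,"z": 24,"spin": 0}

```text
time: 61.55
position: [0.4259, -0.3594, 0.015]
tool_rot: [0.587, 0.809, -0.003, 0.018]
ft_force: [-0.1, -0.1, 0.0]
grip_width: 0.0433
```

```bash
python3 -c "
from h import *
shot('top');shot('top');shot('top');st();print(rel([.423,-.3564,.006],.31))
"
```

```text
t 61.7 q [-0.904   0.7523  1.7769  0.0072  0.5849 -1.2252] p [ 423.4 -356.5   12.1] tilt [ 0.0202 -0.0192] w 43.5 F [ 0.9 -0.3  0.5]
(array([ 0.4, -0.4,  6.1]), np.float64(0.005482187735537325))
```

play_rows:
  commands:
    - {"x": 0,"y": 0,"z": 1,"spin": 0}
    - {"x": 0,"y": 0,"z": 0.5,"spin": 0}
    - {"x": 0,"y": 0,"z": 0.5,"spin": 0}
    - {"x": 0,"y": 0,"z": 0.5,"spin": 0}
    - {"x": 0,"y": 0,"z": 0.5,"spin": 0}
  grip: 0
  newtons: 30

```text
time: 62.2
position: [0.4253, -0.3591, 0.0139]
tool_rot: [0.587, 0.809, -0.003, 0.017]
ft_force: [-0.3, -0.2, 1.2]
grip_width: 0.0194
```

```bash
python3 -c "
from h import *
shot('wrist','w63');st();print(pose()[2])
"
```

```text
t 62.25 q [-0.9041  0.7497  1.7741  0.0071  0.583  -1.2254] p [ 425.3 -359.    13.9] tilt [ 0.0245 -0.0249] w 19.5 F [-0.8 -0.1  4.1]
[-0.03124475  0.01559728 -0.99939006  0.01386444]
```

play_rows:
  commands:
    - {"x": 0,"y": 0,"z": -15,"spin": 0}
    - {"x": 0,"y": 0,"z": -30,"spin": 0}
    - {"x": 0,"y": 0,"z": -45,"spin": 0}
    - {"x": 0,"y": 0,"z": -48,"spin": 0}
    - {"x": 0,"y": 0,"z": -48,"spin": 0}
    - {"x": 0,"y": 0,"z": 0,"spin": -0.15}
    - {"x": 0,"y": 0,"z": 0,"spin": -0.15}
    - {"x": 0,"y": 0,"z": 0,"spin": -0.15}

```text
time: 63.05
position: [0.4204, -0.3542, 0.2068]
tool_rot: [0.39, 0.921, -0.006, 0.015]
ft_force: [-0.1, 0.1, -0.7]
grip_width: 0.0193
```

play_rows:
  commands:
    - {"x": 0,"y": 0,"z": 0,"spin": -0.15}
    - {"x": 0,"y": 0,"z": 0,"spin": -0.15}
    - {"x": 0,"y": 0,"z": 0,"spin": -0.15}
    - {"x": 0,"y": 0,"z": 0,"spin": -0.15}

```text
time: 63.45
position: [0.4196, -0.3531, 0.2068]
tool_rot: [0.1, 0.995, -0.01, 0.012]
ft_force: [-0.3, 0.6, 0.5]
grip_width: 0.0194
```

```bash
sed -i 's/^BC=.*/BC=np.array([.5863,-.0008]);BY=-.195/' h.py; python3 -c "
from h import *
shot('top');shot('top');st();c=shot('wrist','w64');p=box(.03,-.035,.2);print(p,rel(p,1.376))
"
```

```text
t 63.55 q [-0.9057  0.4324  1.6667  0.0049  1.0109 -2.272 ] p [ 419.6 -353.2  206.8] tilt [ 0.0227 -0.0223] w 19.4 F [ 0.5  1.  -0.2]
[ 0.6089496  -0.04094966  0.2       ] (array([-119.9,  344.9,    4.2]), np.float64(-0.015222076563522924))
```

play_rows:
  commands:
    - {"x": -12,"y": 35,"z": -2,"spin": 0}
    - {"x": -14,"y": 42,"z": -2,"spin": 0}
    - {"x": -14,"y": 42,"z": -2,"spin": 0}
    - {"x": -14,"y": 42,"z": -2,"spin": 0}
    - {"x": -14,"y": 42,"z": -2,"spin": 0}
    - {"x": -14,"y": 42,"z": -2,"spin": 0}
    - {"x": -14,"y": 42,"z": -2,"spin": 0}
    - {"x": -12,"y": 30,"z": 0,"spin": 0}

```text
time: 64.4
position: [0.6001, -0.0634, 0.2176]
tool_rot: [0.124, 0.992, -0.011, 0.013]
ft_force: [-0.1, -0.5, -0.2]
grip_width: 0.0189
```

```bash
python3 -c "
from h import *
shot('top');shot('top');shot('top');st();c=shot('wrist','w65');print(pose()[2]);p=box(.03,-.035,.13);print(p,rel(p,1.376))
"
```

```text
t 64.55 q [-0.2824  0.494   1.5146 -0.0199  1.1045 -1.5982] p [599.8 -64.1 217.2] tilt [ 0.0224 -0.025 ] w 19.6 F [-1.2  0.3 -0.3]
[-0.02692405 -0.01926029 -0.99945192  0.2170859 ]
[ 0.6089496  -0.04094966  0.13      ] (array([-1.4, 27.9, 86.6]), np.float64(-0.05307397339666675))
```

```bash
python3 -c "
from h import *
c=shot('wrist');st();crop(c,350,150,100,90,4,'w65c');print(unproj(c,[354,162],.076));np.save('/tmp/x.npy',0)
"
```

```text
t 64.65 q [-0.2862  0.4932  1.5164 -0.0205  1.1046 -1.5993] p [598.5 -66.3 217.1] tilt [ 0.0211 -0.0253] w 19.2 F [-0.4  0.3 -0.7]
[[ 0.58451812 -0.00348937  0.076     ]]
```

```bash
sed -i 's/^BC=.*/BC=np.array([.5865,-.0017]);BY=-.195/' h.py; python3 -c "
from h import *
st();p=box(.033,-.034,.13);print(p,rel(p,1.376))
"
```

```text
t 64.65 q [-0.2862  0.4932  1.5164 -0.0205  1.1046 -1.5993] p [598.5 -66.3 217.1] tilt [ 0.0211 -0.0253] w 19.2 F [-0.4  0.3 -0.7]
[ 0.61228651 -0.04144992  0.13      ] (array([-4.9, 29.1, 86.7]), np.float64(-0.05420915321615549))
```

play_rows:
  commands:
    - {"x": -5,"y": 29,"z": 20,"spin": -0.05}

```text
time: 64.75
position: [0.6119, -0.0439, 0.1991]
tool_rot: [0.102, 0.995, -0.013, 0.014]
ft_force: [1.5, -0.5, -1.3]
grip_width: 0.0196
```

```bash
python3 -c "
from h import *
shot('top');shot('top');shot('top');shot('top');st();p=box(.033,-.034,.13);print(p,rel(p,1.376))
"
```

```text
t 64.95 q [-0.2393  0.5312  1.5118 -0.023   1.0742 -1.5988] p [610.  -40.9 196.1] tilt [ 0.019  -0.0255] w 19.2 F [-0.2  0.2  0.4]
[ 0.61228651 -0.04144992  0.13      ] (array([-0.8,  1.3, 66.1]), np.float64(-0.006026762528171137))
```

play_rows:
  commands:
    - {"x": 0,"y": 0,"z": 35,"spin": 0}

```text
time: 65.05
position: [0.6146, -0.0442, 0.1659]
tool_rot: [0.101, 0.995, -0.013, 0.017]
ft_force: [1.4, -0.4, -0.1]
grip_width: 0.0195
```

```bash
python3 -c "
from h import *
shot('top');shot('top');shot('top');shot('top');st();p=box(.033,-.034,.13);print(p,rel(p,1.376))
"
```

```text
t 65.25 q [-0.2424  0.5753  1.5417 -0.0242  1.0016 -1.5978] p [609.9 -42.9 161.3] tilt [ 0.0175 -0.0253] w 19.5 F [-0.5  0.1 -0.2]
[ 0.61228651 -0.04144992  0.13      ] (array([-1.3,  2.5, 31.2]), np.float64(-0.007998134408404356))
```

play_rows:
  commands:
    - {"x": 0,"y": 0,"z": 35,"spin": 0}

```text
time: 65.35
position: [0.6156, -0.0456, 0.132]
tool_rot: [0.102, 0.995, -0.013, 0.017]
ft_force: [0.6, 0.3, -0.3]
grip_width: 0.0188
```

```bash
python3 -c "
from h import *
shot('top');shot('top');shot('top');shot('top');st();p=box(.033,-.034,.064);print(p,rel(p,1.376));shot('wrist','w66')
"
```

```text
t 65.55 q [-0.2441  0.6218  1.5655 -0.0254  0.9313 -1.5968] p [610.6 -44.2 127.3] tilt [ 0.0175 -0.0254] w 19.3 F [0.  0.2 0.5]
[ 0.61228651 -0.04144992  0.064     ] (array([ 0.3,  4.3, 63.2]), np.float64(-0.008671427837153578))
```

play_rows:
  commands:
    - {"x": 0,"y": 5,"z": 28,"spin": -0.008}

```text
time: 65.7
position: [0.6174, -0.0414, 0.105]
tool_rot: [0.098, 0.995, -0.013, 0.017]
ft_force: [1.7, -0.2, -0.4]
grip_width: 0.0195
```

```bash
python3 -c "
from h import *
shot('top');shot('top');shot('top');shot('top');st();p=box(.033,-.034,.064);print(p,rel(p,1.376));shot('wrist','w67')
"
```

```text
t 65.9 q [-0.2363  0.6608  1.578  -0.0269  0.8773 -1.5954] p [613.3 -40.  100.9] tilt [ 0.0202 -0.0261] w 19.6 F [ 0.7 -0.3 -0.5]
[ 0.61228651 -0.04144992  0.064     ] (array([ 1.6, -0.8, 36.9]), np.float64(-0.0002425268763950328))
```

play_rows:
  commands:
    - {"x": 1.5,"y": -0.5,"z": 20,"spin": 0}

```text
time: 66.05
position: [0.616, -0.0417, 0.0852]
tool_rot: [0.097, 0.995, -0.013, 0.016]
ft_force: [0.7, 0.2, 0.3]
grip_width: 0.0193
```

Run:
```python
from h import *
for i in range(3): c=shot("wrist","pics/w68_%d.png"%i)
st(); print(rel(box(.033,-.034,.062),1.376))
```

```text
t 66.2 q [-0.2382  0.6878  1.591  -0.0279  0.8366 -1.5956] p [612.3 -41.   81.8] tilt [ 0.0207 -0.0263] w 19.8 F [0.1 0.  0.5]
(array([ 0.4, -0.1, 19.8]), np.float64(-0.0005021349221603355))
```

play_rows:
  commands:
    - {"x": 0.4,"y": 0,"z": 15,"spin": 0}

```text
time: 66.3
position: [0.6147, -0.0418, 0.0693]
tool_rot: [0.097, 0.995, -0.013, 0.015]
ft_force: [0.9, -0.6, 0.3]
grip_width: 0.0196
```

Run:
```python
from h import *
for i in range(3): c=shot("wrist","pics/w69_%d.png"%i)
st(); print(rel(box(.033,-.034,.062),1.376))
```

```text
t 66.45 q [-0.2389  0.7112  1.5986 -0.0286  0.8074 -1.595 ] p [611.6 -41.2  66.1] tilt [ 0.0189 -0.0259] w 19.6 F [-0.3 -0.3 -0. ]
(array([-0.7, -0. ,  4.2]), np.float64(-0.0005530345804731773))
```

play_rows:
  commands:
    - {"x": 0,"y": 0,"z": 4,"spin": 0}

```text
time: 66.55
position: [0.6123, -0.0414, 0.0627]
tool_rot: [0.097, 0.995, -0.012, 0.011]
ft_force: [0.9, 0.2, -0.2]
grip_width: 0.0192
```

Run:
```python
from h import *
for i in range(3): c=shot("wrist","pics/w70_%d.png"%i)
st(); print(rel(box(.033,-.034,.062),1.376))
```

```text
t 66.7 q [-0.239   0.7173  1.5997 -0.0289  0.7997 -1.5948] p [612.  -41.3  62.3] tilt [ 0.0195 -0.0261] w 19.4 F [-0.1 -0.6 -0.1]
(array([-0.3, -0. ,  0.3]), np.float64(-0.0005479482642312128))
```

play_rows:
  commands:
    - {"x": 0,"y": 0,"z": 1.5,"spin": 0}

```text
time: 66.8
position: [0.612, -0.0414, 0.062]
tool_rot: [0.097, 0.995, -0.012, 0.011]
ft_force: [-3.7, 0.3, 15.1]
grip_width: 0.0197
```

Run:
```python
from h import *
for i in range(2): c=shot("wrist","pics/w71_%d.png"%i)
st()
```

```text
t 66.9 q [-0.2389  0.7175  1.5998 -0.0291  0.799  -1.5947] p [612.  -41.4  62.2] tilt [ 0.0197 -0.0263] w 19.4 F [-1.3  0.2  7.8]
```

Contact at z 62.2. Release with a small opening and rise.

play_rows:
  commands:
    - {"x": 0,"y": 0,"z": 0,"spin": 0}
    - {"x": 0,"y": 0,"z": 0,"spin": 0}
    - {"x": 0,"y": 0,"z": 0,"spin": 0}
  grip: 0.33

```text
time: 67.2
position: [0.6122, -0.0414, 0.0629]
tool_rot: [0.097, 0.995, -0.012, 0.012]
ft_force: [-0.6, -0.5, 0.0]
grip_width: 0.028
```

play_rows:
  commands:
    - {"x": 0,"y": 0,"z": -8,"spin": 0}

```text
time: 67.3
position: [0.611, -0.041, 0.0699]
tool_rot: [0.097, 0.995, -0.012, 0.01]
ft_force: [-0.2, 0.5, 0.4]
grip_width: 0.0285
```

```bash
ls -t pics | head -4; grep -n "def shot" -A8 h.py
python3 - <<'E'
from h import *
for i in range(2): c=shot("wrist","w71_%d"%i)
st()
E
ls -t pics | head -4
```

```text
w67.png
w66.png
w65c.png
w65.png
6:def shot(n,save=None):
7-    T=pose();c=cams.camera(n)
8-    c["W2C"]=np.array(c["world_to_cam"]) if n!="wrist" else np.linalg.inv(T@np.array(c["mount"]))
9-    if save: cv2.imwrite("pics/"+save+".png",c["img"][:,:,::-1])
10-    return c
11-def proj(c,P):
12-    P=np.atleast_2d(P);p=P@c["W2C"][:3,:3].T+c["W2C"][:3,3]
13-    return np.c_[c["cx"]+c["fx"]*p[:,0]/-p[:,2],c["cy"]-c["fy"]*p[:,1]/-p[:,2]]
14-def unproj(c,uv,z):
t 67.4 q [-0.2385  0.7029  1.5961 -0.0287  0.8148 -1.5951] p [612.7 -41.3  71.7] tilt [ 0.0223 -0.0269] w 28.5 F [ 0.3  0.3 -0.6]
w71_1.png
w71_0.png
w67.png
w66.png
```

play_rows:
  commands:
    - {"x": 0,"y": 0,"z": -20,"spin": 0}
    - {"x": 0,"y": 0,"z": -30,"spin": 0}

```text
time: 67.6
position: [0.6087, -0.0394, 0.119]
tool_rot: [0.097, 0.995, -0.012, 0.008]
ft_force: [0.2, 0.6, -0.1]
grip_width: 0.0289
```

play_rows:
  commands:
    - {"x": 0,"y": 0,"z": -40,"spin": 0}
    - {"x": 0,"y": 0,"z": -40,"spin": 0}

```text
time: 67.8
position: [0.6057, -0.037, 0.1991]
tool_rot: [0.097, 0.995, -0.011, 0.005]
ft_force: [1.1, 1.0, -0.2]
grip_width: 0.0289
```

Run:
```python
from h import *
for i in range(3): c=shot("wrist","w72")
st(); print(rel([.5048,-.326,.2],-1.068))
c=shot("top","top5")
```

```text
t 67.95 q [-0.2341  0.5233  1.5088 -0.0237  1.0877 -1.5991] p [608.4 -37.6 201.6] tilt [ 0.0164 -0.0255] w 28.5 F [-0.7  0.1  0.4]
(array([  45.8, -302.9,    7.3]), np.float64(-0.6980035910451483))
```

View pics/w72.png

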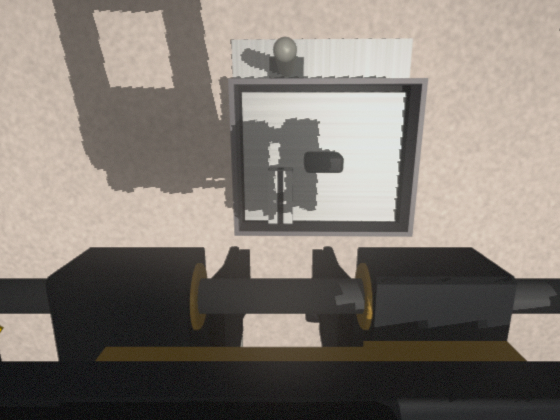

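View pics/top5.png

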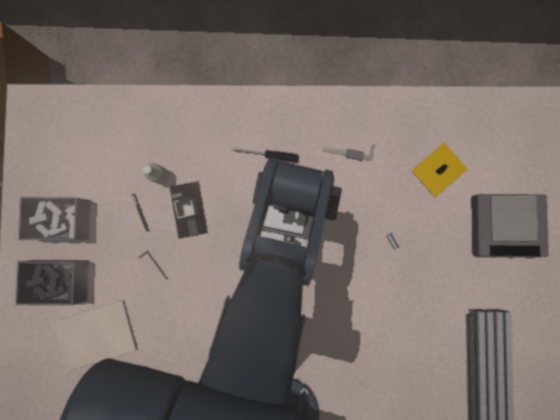

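play_rows:
  commands:
    - {"x": 8,"y": -49,"z": 0,"spin": 0}
    - {"x": 8,"y": -49,"z": 0,"spin": 0}
    - {"x": 8,"y": -49,"z": 0,"spin": 0}
    - {"x": 8,"y": -49,"z": 0,"spin": 0}
    - {"x": 8,"y": -49,"z": 0,"spin": 0}
    - {"x": 5,"y": -40,"z": 0,"spin": 0}
  grip: 0.5

```text
time: 68.6
position: [0.5021, -0.3062, 0.1936]
tool_rot: [0.091, 0.996, -0.006, -0.001]
ft_force: [1.0, -0.3, -0.6]
grip_width: 0.0435
```

play_rows:
  commands:
    - {"x": 0,"y": 0,"z": 0,"spin": 0.15}
    - {"x": 0,"y": 0,"z": 0,"spin": 0.15}
    - {"x": 0,"y": 0,"z": 0,"spin": 0.15}
    - {"x": 0,"y": 0,"z": 0,"spin": 0.15}
    - {"x": 0,"y": 0,"z": 0,"spin": 0.15}
    - {"x": 0,"y": 0,"z": 0,"spin": 0.15}
    - {"x": 0,"y": 0,"z": 0,"spin": 0.15}
    - {"x": 0,"y": 0,"z": 0,"spin": 0.15}

```text
time: 69.4
position: [0.4899, -0.3084, 0.1757]
tool_rot: [0.639, 0.769, -0.006, -0.013]
ft_force: [-0.5, 0.1, -1.1]
grip_width: 0.0434
```

Run:
```python
from h import *
for i in range(2): c=shot("wrist","w73")
st(); print(rel([.5048,-.326,.2],-1.068))
```

```text
t 69.5 q [-0.7477  0.5343  1.5761 -0.0149  1.0575 -0.9302] p [ 489.9 -308.3  175.8] tilt [-0.0281  0.0084] w 43.6 F [-0.6  0.1 -0. ]
(array([-19.9,  10.7, -24.8]), np.float64(1.2581767834163187))
```

play_rows:
  commands:
    - {"x": 0,"y": 0,"z": -3,"spin": 0.15}
    - {"x": 0,"y": 0,"z": -3,"spin": 0.15}
    - {"x": 0,"y": 0,"z": -3,"spin": 0.15}
    - {"x": 0,"y": 0,"z": -3,"spin": 0.15}
    - {"x": 0,"y": 0,"z": -3,"spin": 0.15}
    - {"x": 0,"y": 0,"z": -3,"spin": 0.15}
    - {"x": 0,"y": 0,"z": -3,"spin": 0.15}
    - {"x": 0,"y": 0,"z": -3,"spin": 0.15}

```text
time: 70.3
position: [0.4855, -0.3043, 0.1901]
tool_rot: [0.961, 0.275, -0.018, -0.017]
ft_force: [-0.4, -0.9, 0.5]
grip_width: 0.0431
```

Run:
```python
from h import *
for i in range(2): c=shot("wrist","w74")
st(); print(rel([.5048,-.326,.2],-1.068)); print(find(c,"profile1",.02))
print(proj(c,[.5048,-.326,.02]))
```

```text
t 70.4 q [-0.7476  0.5165  1.5615 -0.0149  1.1101  0.2661] p [ 485.7 -304.5  190.4] tilt [-0.0432  0.0218] w 43.1 F [ 0.3 -1.   0.2]
(array([  4.4,  28. , -10.9]), np.float64(0.06067580362084901))
[('profile1', 0.65, array([319.6, 183.4]), array([ 0.5056, -0.3246]), np.uint64(1165))]
[[320.43383526 184.96861131]]
```

View pics/w74.png

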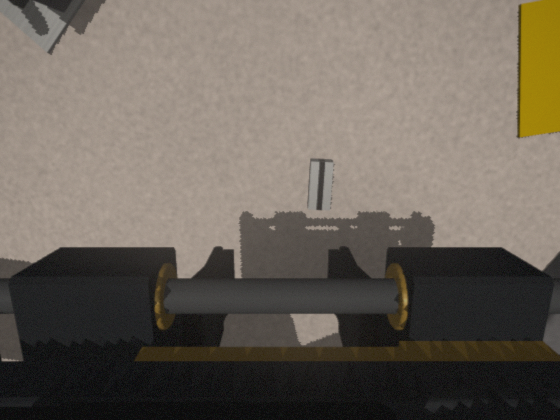

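play_rows:
  commands:
    - {"x": 4,"y": 28,"z": 0,"spin": 0.06}

```text
time: 70.55
position: [0.5017, -0.3229, 0.1883]
tool_rot: [0.967, 0.253, -0.02, -0.019]
ft_force: [0.9, -0.3, -0.7]
grip_width: 0.0434
```

Run:
```python
from h import *
for i in range(3): c=shot("wrist")
st(); print(rel([.5053,-.3255,.1],-1.068))
```

```text
t 70.7 q [-0.7535  0.5544  1.4914 -0.0151  1.1421  0.314 ] p [ 504.5 -326.8  188.4] tilt [-0.0431  0.0216] w 43.7 F [ 0.2 -0.2 -0.4]
(array([ 3.7,  2.7, 88.3]), np.float64(0.0065860935469481685))
```

play_rows:
  commands:
    - {"x": 0,"y": 0,"z": 35,"spin": 0}
    - {"x": 0,"y": 0,"z": 35,"spin": 0}
    - {"x": 0,"y": 0,"z": 20,"spin": 0}

```text
time: 71.0
position: [0.5018, -0.3256, 0.0991]
tool_rot: [0.966, 0.258, -0.016, -0.013]
ft_force: [0.1, 1.2, -0.3]
grip_width: 0.0437
```

Run:
```python
from h import *
for i in range(3): c=shot("wrist","w75")
st(); print(rel([.5053,-.3255,.06],-1.068)); print(find(c,"profile1",.02))
```

```text
t 71.15 q [-0.7551  0.6658  1.5698 -0.0167  0.9465  0.3057] p [ 502.  -325.7  100. ] tilt [-0.0388  0.0179] w 43.5 F [ 0.8 -0.7  0.3]
(array([ 4. ,  2.9, 39.8]), np.float64(0.016874640806496366))
[('profile1', 0.62, array([290.7, 213.1]), array([ 0.5066, -0.3249]), np.uint64(2097))]
```

View pics/w75.png

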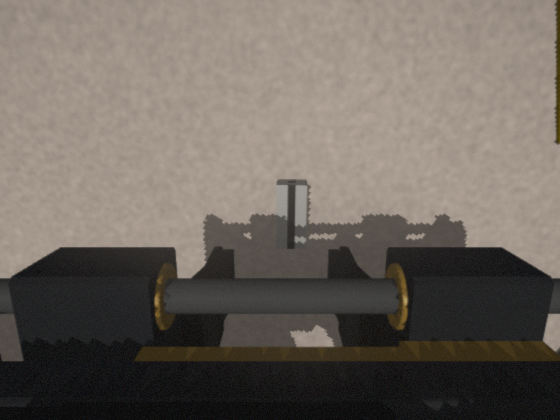

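play_rows:
  commands:
    - {"x": 21,"y": 40,"z": 0,"spin": 0.015}

```text
time: 71.3
position: [0.5352, -0.3455, 0.0994]
tool_rot: [0.968, 0.25, -0.019, -0.017]
ft_force: [0.9, -0.6, -0.7]
grip_width: 0.0429
```

Run:
```python
from h import *
for i in range(3): c=shot("wrist")
st()
```

```text
t 71.45 q [-0.7418  0.7146  1.4405 -0.0154  1.0163  0.3313] p [ 544.1 -353.5  101.8] tilt [-0.0308  0.0105] w 43.5 F [-1.  -0.2  0.7]
```

play_rows:
  commands:
    - {"x": -21,"y": -40,"z": 0,"spin": 0}
    - {"x": 0,"y": 0,"z": 0,"spin": 0}

```text
time: 71.65
position: [0.5032, -0.3257, 0.1038]
tool_rot: [0.968, 0.252, -0.015, -0.011]
ft_force: [-0.3, 0.9, -0.7]
grip_width: 0.0435
```

Run:
```python
from h import *
for i in range(3): c=shot("wrist","w76")
st(); print(rel([.506,-.325,.06],-1.068)); print(find(c,"profile1",.02))
```

```text
t 71.8 q [-0.7537  0.6614  1.5531 -0.0164  0.942   0.3192] p [ 511.7 -333.6  106.5] tilt [-0.0199  0.0005] w 43.5 F [ 0.5 -0.1 -0.2]
(array([-0. , -9.8, 46.6]), np.float64(0.004782366232308322))
[('profile1', 0.84, array([269.9, 218.1]), array([ 0.506 , -0.3251]), np.uint64(1972))]
```

Tilt is now small. Descend to hover, re-measure.

play_rows:
  commands:
    - {"x": 0,"y": -10,"z": 40,"spin": 0}

```text
time: 71.95
position: [0.5124, -0.3311, 0.0719]
tool_rot: [0.968, 0.251, -0.005, 0.005]
ft_force: [0.8, -1.7, -1.3]
grip_width: 0.0434
```

Run:
```python
from h import *
for i in range(3): c=shot("wrist","w77")
st(); print(rel([.506,-.325,.035],-1.068)); print(find(c,"profile1",.02)); print(rel([*find(c,"profile1",.02)[0][3],.035],-1.068))
```

```text
t 72.1 q [-0.7493  0.713   1.5979 -0.0176  0.85    0.3252] p [ 505.5 -324.3   65.2] tilt [-0.0231  0.0034] w 43.6 F [ 1.1  0.2 -0.5]
(array([ 0.6,  1.3, 30.2]), np.float64(0.005052264632406267))
[('profile1', 0.82, array([286.9, 235.9]), array([ 0.5069, -0.3246]), np.uint64(2747))]
(array([ 0.8, -1.6, 32.3]), np.float64(0.004835946435915783))
```

View pics/w77.png

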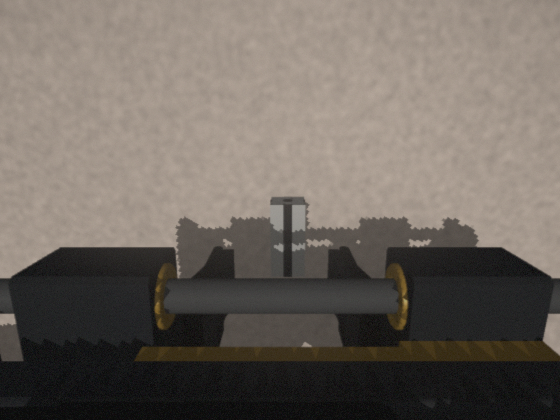

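play_rows:
  commands:
    - {"x": 0.5,"y": 0.5,"z": 30,"spin": 0}

```text
time: 72.3
position: [0.5118, -0.3302, 0.0418]
tool_rot: [0.968, 0.251, -0.006, 0.003]
ft_force: [1.0, -0.8, -0.3]
grip_width: 0.0435
```

Run:
```python
from h import *
for i in range(3): c=shot("wrist","w78")
st(); print(rel([.506,-.325,.011],-1.068))
```

```text
t 72.45 q [-0.7497  0.7575  1.6041 -0.0186  0.794   0.3264] p [ 507.7 -326.6   37.3] tilt [-0.0193 -0.0002] w 44.0 F [ 0.2  0.7 -0.8]
(array([-0.2, -2. , 26.3]), np.float64(0.004890725389129491))
```

play_rows:
  commands:
    - {"x": 0,"y": -2,"z": 24,"spin": 0}

```text
time: 72.55
position: [0.5094, -0.3278, 0.0171]
tool_rot: [0.968, 0.251, -0.007, 0.002]
ft_force: [0.9, -0.4, 0.5]
grip_width: 0.0439
```

Run:
```python
from h import *
for i in range(3): c=shot("wrist","w79")
st(); print(rel([.506,-.325,.009],-1.068))
```

```text
t 72.7 q [-0.7493  0.7933  1.6154 -0.0196  0.7481  0.3282] p [ 506.1 -324.7   13.8] tilt [-0.0201  0.0005] w 43.4 F [-0.5 -0.3  0.1]
(array([-0.1,  0.2,  4.8]), np.float64(0.004886534716993296))
```

play_rows:
  commands:
    - {"x": 0,"y": 0,"z": 2,"spin": 0}
    - {"x": 0,"y": 0,"z": 0,"spin": 0}
    - {"x": 0,"y": 0,"z": 0,"spin": 0}
    - {"x": 0,"y": 0,"z": 0,"spin": 0}
    - {"x": 0,"y": 0,"z": 0,"spin": 0}
  grip: 0
  newtons: 30

```text
time: 73.2
position: [0.5087, -0.3271, 0.0169]
tool_rot: [0.968, 0.251, -0.008, 0.001]
ft_force: [0.1, 0.1, -1.0]
grip_width: 0.0192
```

Run:
```python
from h import *
for i in range(2): c=shot("wrist","w80")
st()
```

```text
t 73.3 q [-0.7492  0.7894  1.612  -0.0196  0.7477  0.3281] p [ 508.6 -327.    16.7] tilt [-0.0145 -0.0047] w 19.1 F [-0.5  0.2 -0.9]
```

View pics/w80.png

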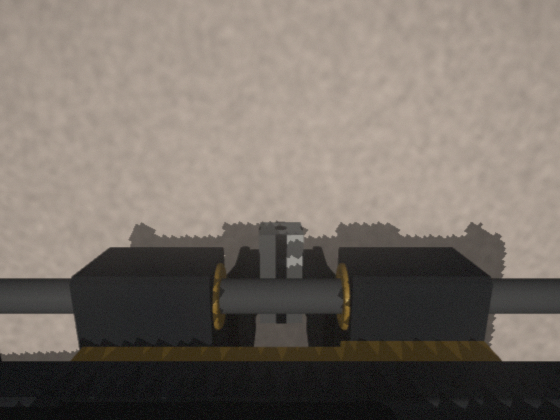

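play_rows:
  commands:
    - {"x": 0,"y": 0,"z": 0,"spin": 0}
    - {"x": 0,"y": 0,"z": 0,"spin": 0}
  grip: 0.35

```text
time: 73.5
position: [0.5085, -0.327, 0.0167]
tool_rot: [0.968, 0.251, -0.008, 0.0]
ft_force: [0.0, 0.5, 0.7]
grip_width: 0.0269
```

play_rows:
  commands:
    - {"x": 0,"y": -2,"z": 8,"spin": 0}

```text
time: 73.6
position: [0.5083, -0.3261, 0.0094]
tool_rot: [0.968, 0.251, -0.007, 0.002]
ft_force: [0.8, -1.0, 0.3]
grip_width: 0.0293
```

Run:
```python
from h import *
for i in range(3): c=shot("wrist","w81")
st(); print(rel([.506,-.325,.007],-1.068))
```

```text
t 73.75 q [-0.7483  0.8022  1.6195 -0.0199  0.7298  0.3295] p [ 506.7 -324.5    7.8] tilt [-0.0162 -0.0031] w 30.4 F [-0.3  0.3  0.6]
(array([-0.9,  0.1,  0.8]), np.float64(0.005117111346317538))
```

play_rows:
  commands:
    - {"x": 0,"y": 0,"z": 1,"spin": 0}
    - {"x": 0,"y": 0,"z": 0.5,"spin": 0}
    - {"x": 0,"y": 0,"z": 0.5,"spin": 0}
  grip: 0

```text
time: 74.05
position: [0.5068, -0.3246, 0.0058]
tool_rot: [0.968, 0.251, -0.008, -0.0]
ft_force: [0.1, 0.7, 7.1]
grip_width: 0.0197
```

Run:
```python
from h import *
for i in range(2): c=shot("wrist","w82")
st()
```

```text
t 74.15 q [-0.7483  0.8053  1.6197 -0.0202  0.7262  0.3295] p [ 506.8 -324.7    5.9] tilt [-0.0161 -0.0034] w 19.6 F [-0.3 -0.6  3.4]
```

play_rows:
  commands:
    - {"x": 0,"y": 0,"z": -10,"spin": 0}
    - {"x": 0,"y": 0,"z": -30,"spin": 0}
    - {"x": 0,"y": 0,"z": -40,"spin": 0}
    - {"x": 0,"y": 0,"z": -40,"spin": 0}
    - {"x": 0,"y": 0,"z": -40,"spin": 0}
    - {"x": 0,"y": 0,"z": -30,"spin": 0}

```text
time: 74.75
position: [0.5072, -0.3216, 0.1988]
tool_rot: [0.968, 0.251, -0.012, -0.006]
ft_force: [1.6, -0.3, 0.1]
grip_width: 0.0197
```

Run:
```python
from h import *
for i in range(2): c=shot("wrist","w83")
st(); print(rel(box(.03,.034,.2),-1.766))
```

```text
t 74.85 q [-0.7441  0.5288  1.4981 -0.0143  1.1285  0.3251] p [ 509.4 -323.5  201.5] tilt [-0.0189 -0.0002] w 19.6 F [ 0.7 -0.4 -0.7]
(array([ 268.7, -250.2,   -0.7]), np.float64(0.7028640889662132))
```

View pics/w83.png

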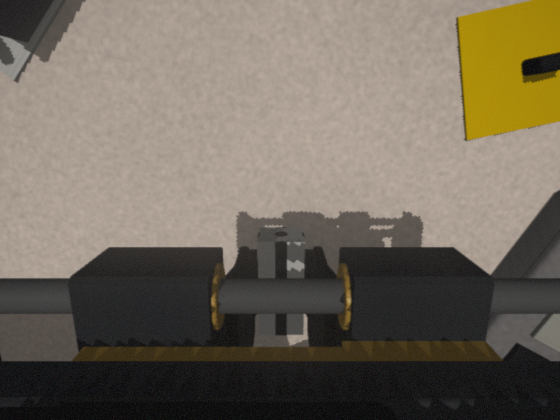

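play_rows:
  commands:
    - {"x": 30,"y": -35,"z": -1,"spin": 0.14}
    - {"x": 30,"y": -30,"z": -1,"spin": 0.14}
    - {"x": 35,"y": -25,"z": -1,"spin": 0.14}
    - {"x": 40,"y": -20,"z": -1,"spin": 0.14}
    - {"x": 40,"y": -15,"z": -1,"spin": 0.14}

```text
time: 75.35
position: [0.6407, -0.1702, 0.2025]
tool_rot: [0.993, -0.114, -0.013, 0.001]
ft_force: [-0.0, -0.1, -1.0]
grip_width: 0.0199
```

Run:
```python
from h import *
for i in range(2): c=shot("wrist","w84")
st(); print(rel(box(.03,.034,.2),-1.766))
```

```text
t 75.45 q [-0.4216  0.6149  1.3228 -0.009   1.2222  1.3736] p [ 645.  -170.5  202.1] tilt [-0.0201 -0.0002] w 19.7 F [-0.3 -0.1 -0.2]
(array([ -65. , -186.6,    2.5]), np.float64(-0.02603462583410887))
```

play_rows:
  commands:
    - {"x": -12,"y": -44,"z": 0,"spin": -0.005}
    - {"x": -14,"y": -44,"z": 0,"spin": -0.005}
    - {"x": -14,"y": -44,"z": 0,"spin": -0.005}
    - {"x": -14,"y": -40,"z": 0,"spin": -0.005}

```text
time: 75.85
position: [0.6267, 0.007, 0.1968]
tool_rot: [0.995, -0.103, -0.013, 0.002]
ft_force: [-0.2, 1.0, -0.2]
grip_width: 0.0198
```

Run:
```python
from h import *
for i in range(3): c=shot("wrist","w85")
st(); print(rel(box(.03,.034,.2),-1.766))
```

```text
t 76.0 q [-0.162   0.5687  1.4332 -0.007   1.1661  1.6129] p [626.3   8.1 197. ] tilt [-0.0271 -0.0021] w 19.5 F [-0.2 -1.1 -0.8]
(array([ -7.3, -16.6,  -3. ]), np.float64(-0.005987185883295609))
```

View pics/w85.png

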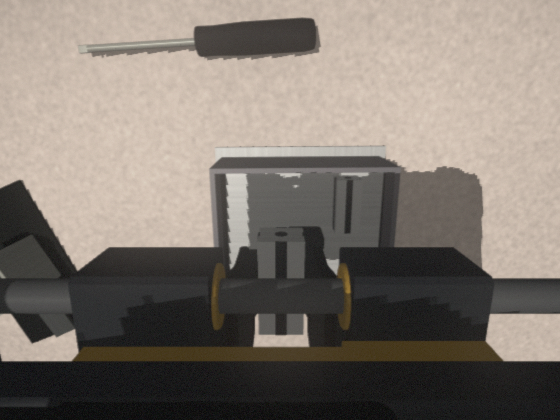

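play_rows:
  commands:
    - {"x": 35,"y": -16,"z": 0,"spin": -0.006}

```text
time: 76.1
position: [0.6583, 0.0159, 0.1948]
tool_rot: [0.995, -0.097, -0.018, 0.003]
ft_force: [1.2, 0.3, -0.3]
grip_width: 0.0196
```

Run:
```python
from h import *
for i in range(3): c=shot("wrist")
st(); print(rel(box(.03,.034,.2),-1.766))
```

```text
t 76.25 q [-0.1415  0.6223  1.3292 -0.007   1.2161  1.6273] p [664.9  15.4 195.1] tilt [-0.0267 -0.0028] w 19.9 F [-0.7 -0.  -1.4]
(array([-43.7,  -2. ,  -3.8]), np.float64(-0.00015492481306123018))
```

play_rows:
  commands:
    - {"x": -42,"y": 0,"z": 0,"spin": 0}
    - {"x": 0,"y": 0,"z": 0,"spin": 0}

```text
time: 76.45
position: [0.618, 0.0209, 0.1926]
tool_rot: [0.995, -0.099, -0.018, 0.003]
ft_force: [-0.6, 0.2, -1.1]
grip_width: 0.0195
```

Run:
```python
from h import *
for i in range(3): c=shot("wrist","w86")
st(); print(rel(box(.03,.034,.12),-1.766))
```

```text
t 76.6 q [-0.1436  0.5695  1.4352 -0.0087  1.1564  1.6298] p [627.7  19.  195.8] tilt [-0.0205 -0.005 ] w 19.7 F [ 0.8 -0.8  0. ]
(array([-5. , -6.4, 75.8]), np.float64(-0.003741037337003039))
```

play_rows:
  commands:
    - {"x": -5,"y": -6,"z": 40,"spin": 0}

```text
time: 76.7
position: [0.6301, 0.0232, 0.1616]
tool_rot: [0.995, -0.1, -0.001, 0.004]
ft_force: [1.0, -0.7, -0.6]
grip_width: 0.0194
```

Run:
```python
from h import *
for i in range(3): c=shot("wrist")
st(); print(rel(box(.03,.034,.12),-1.766))
```

```text
t 76.85 q [-0.1348  0.6142  1.4826 -0.0091  1.0699  1.6397] p [621.7  25.3 154. ] tilt [-0.026  -0.0045] w 20.0 F [-0.5  0.1 -0. ]
(array([ 1.5, -1.1, 34. ]), np.float64(-0.003909255457989369))
```

play_rows:
  commands:
    - {"x": 0,"y": 0,"z": 35,"spin": 0}

```text
time: 76.95
position: [0.6269, 0.0239, 0.1243]
tool_rot: [0.995, -0.099, -0.006, 0.004]
ft_force: [1.8, 1.9, 0.1]
grip_width: 0.0198
```

Run:
```python
from h import *
for i in range(3): c=shot("wrist","w87")
st(); print(rel(box(.03,.034,.054),-1.766))
```

```text
t 77.1 q [-0.1359  0.6598  1.5095 -0.0096  1.0007  1.6398] p [620.2  24.8 118.5] tilt [-0.0292 -0.0042] w 19.6 F [-0.4  0.1  0.5]
(array([ 3.9, -2.2, 64.4]), np.float64(-0.00423787633505901))
```

View pics/w87.png

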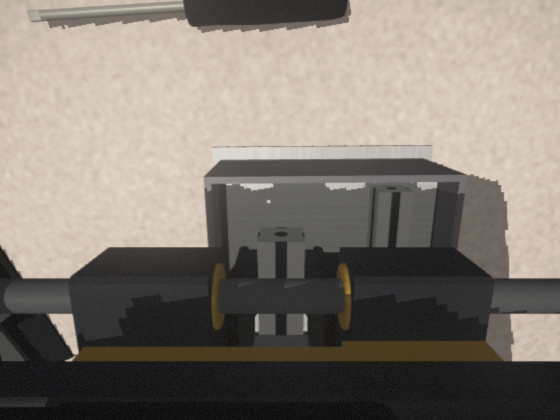

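play_rows:
  commands:
    - {"x": 3,"y": -1.5,"z": 28,"spin": 0}

```text
time: 77.2
position: [0.6274, 0.0247, 0.0954]
tool_rot: [0.995, -0.1, -0.009, 0.004]
ft_force: [1.4, -0.1, -0.2]
grip_width: 0.0197
```

Run:
```python
from h import *
for i in range(3): c=shot("wrist")
st(); print(rel(box(.03,.034,.054),-1.766))
```

```text
t 77.35 q [-0.1343  0.7007  1.5179 -0.01    0.9524  1.6419] p [622.6  25.4  91. ] tilt [-0.0302 -0.0041] w 19.5 F [-0.1 -0.1  0.2]
(array([ 0.9, -0.8, 37. ]), np.float64(-0.0041253075090283975))
```

play_rows:
  commands:
    - {"x": 0,"y": 0,"z": 22,"spin": 0}

```text
time: 77.45
position: [0.626, 0.0248, 0.0735]
tool_rot: [0.995, -0.1, -0.01, 0.004]
ft_force: [0.8, 0.1, -0.0]
grip_width: 0.0198
```

Run:
```python
from h import *
for i in range(3): c=shot("wrist","w88")
st(); print(rel(box(.03,.034,.054),-1.766))
```

```text
t 77.6 q [-0.1346  0.7301  1.5294 -0.0103  0.9119  1.6421] p [622.   25.2  70. ] tilt [-0.0305 -0.0041] w 20.0 F [0.4 0.3 0.7]
(array([ 0.8, -0.8, 16. ]), np.float64(-0.004117338285088534))
```

View pics/w88.png

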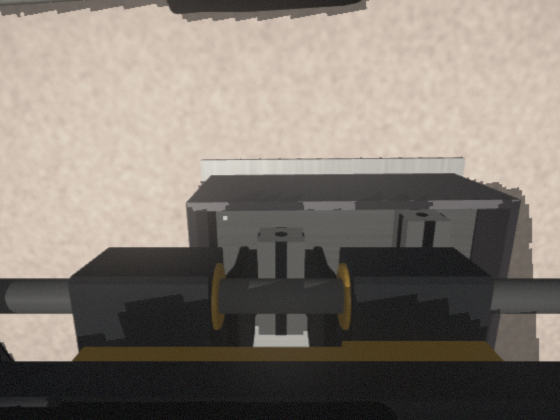

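play_rows:
  commands:
    - {"x": 0.5,"y": -0.5,"z": 12,"spin": 0}

```text
time: 77.7
position: [0.6246, 0.0253, 0.0608]
tool_rot: [0.995, -0.1, -0.012, 0.004]
ft_force: [-0.0, -0.1, -0.7]
grip_width: 0.0199
```

Run:
```python
from h import *
for i in range(3): c=shot("wrist")
st(); print(rel(box(.03,.034,.054),-1.766))
```

```text
t 77.85 q [-0.134   0.7476  1.5335 -0.0105  0.8905  1.6429] p [622.2  25.6  58.2] tilt [-0.0308 -0.0041] w 19.6 F [-0.1 -0.  -0.2]
(array([ 0.4, -0.3,  4.1]), np.float64(-0.004052097664553056))
```

play_rows:
  commands:
    - {"x": 0,"y": 0,"z": 4,"spin": 0}

```text
time: 77.95
position: [0.6227, 0.0256, 0.0549]
tool_rot: [0.995, -0.099, -0.014, 0.004]
ft_force: [-0.2, -0.4, 0.0]
grip_width: 0.0197
```

Run:
```python
from h import *
for i in range(3): c=shot("wrist","w89")
st(); print(rel(box(.03,.034,.054),-1.766))
```

```text
t 78.1 q [-0.134   0.7533  1.5351 -0.0106  0.883   1.643 ] p [622.2  25.6  54.3] tilt [-0.0306 -0.0041] w 19.9 F [ 0.3 -0.1 -0.6]
(array([ 0.3, -0.3,  0.3]), np.float64(-0.004032238991981574))
```

play_rows:
  commands:
    - {"x": 0,"y": 0,"z": 1.2,"spin": 0}

```text
time: 78.2
position: [0.6221, 0.0256, 0.054]
tool_rot: [0.995, -0.099, -0.015, 0.004]
ft_force: [-2.4, 0.1, 10.9]
grip_width: 0.0197
```

Run:
```python
from h import *
for i in range(2): c=shot("wrist")
st()
```

```text
t 78.3 q [-0.134   0.7535  1.5354 -0.0107  0.8824  1.643 ] p [622.1  25.6  54. ] tilt [-0.0306 -0.0042] w 19.8 F [-1.5 -0.1  6. ]
```

Contact; release and rise.

play_rows:
  commands:
    - {"x": 0,"y": 0,"z": 0,"spin": 0}
    - {"x": 0,"y": 0,"z": 0,"spin": 0}
    - {"x": 0,"y": 0,"z": 0,"spin": 0}
  grip: 0.33

```text
time: 78.6
position: [0.6224, 0.0256, 0.0546]
tool_rot: [0.995, -0.099, -0.014, 0.004]
ft_force: [-0.1, 0.3, 0.2]
grip_width: 0.0279
```

play_rows:
  commands:
    - {"x": 0,"y": 0,"z": -8,"spin": 0}

```text
time: 78.7
position: [0.6216, 0.0257, 0.0617]
tool_rot: [0.995, -0.099, -0.016, 0.004]
ft_force: [-0.7, 0.2, 0.8]
grip_width: 0.0283
```

Run:
```python
from h import *
for i in range(2): c=shot("wrist","w90")
st()
```

```text
t 78.8 q [-0.1338  0.74    1.5304 -0.0106  0.8979  1.6429] p [623.5  25.5  63.6] tilt [-0.0275 -0.0046] w 28.4 F [ 0.3 -0.2  0.8]
```

play_rows:
  commands:
    - {"x": 0,"y": 0,"z": -15,"spin": 0}

```text
time: 78.9
position: [0.6223, 0.0258, 0.0775]
tool_rot: [0.995, -0.099, -0.016, 0.004]
ft_force: [-0.3, -0.1, 0.5]
grip_width: 0.0291
```

Run:
```python
from h import *
for i in range(2): c=shot("wrist","w91")
st()
```

```text
t 79.0 q [-0.1335  0.7156  1.5202 -0.0102  0.9274  1.6426] p [625.9  25.4  81.1] tilt [-0.0225 -0.0052] w 29.1 F [0.2 0.1 1.1]
```

play_rows:
  commands:
    - {"x": 0,"y": 0,"z": -30,"spin": 0}
    - {"x": 0,"y": 0,"z": -40,"spin": 0}
    - {"x": 0,"y": 0,"z": -40,"spin": 0}

```text
time: 79.3
position: [0.6244, 0.0264, 0.189]
tool_rot: [0.995, -0.099, -0.018, 0.004]
ft_force: [0.3, -0.5, -0.6]
grip_width: 0.0285
```

Run:
```python
from h import *
for i in range(2): c=shot("wrist","w92")
st()
```

```text
t 79.4 q [-0.1321  0.5734  1.4306 -0.0089  1.157   1.6416] p [629.6  25.8 194.8] tilt [-0.0203 -0.0055] w 28.6 F [0.4 0.1 0.9]
```

View pics/w92.png

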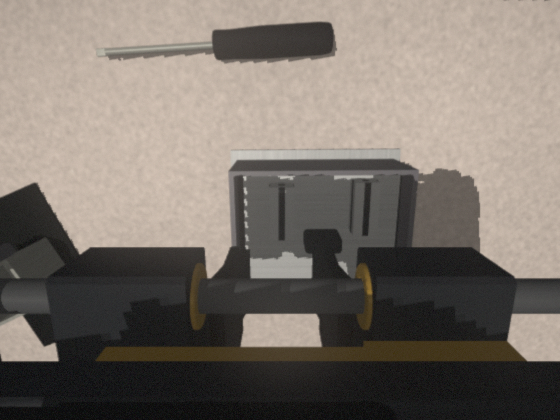

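Both profiles lie in the box (dark slots at px 282,212 and 366,210). Clear the arm for overall pictures.

play_rows:
  commands:
    - {"x": 0,"y": 0,"z": -40,"spin": 0}
    - {"x": 0,"y": 0,"z": -40,"spin": 0}
    - {"x": 0,"y": 45,"z": 0,"spin": 0}
    - {"x": 0,"y": 45,"z": 0,"spin": 0}
    - {"x": 0,"y": 45,"z": 0,"spin": 0}
    - {"x": 0,"y": 45,"z": 0,"spin": 0}
    - {"x": 0,"y": 45,"z": 0,"spin": 0}
    - {"x": 0,"y": 45,"z": 0,"spin": 0}

```text
time: 80.2
position: [0.5779, -0.2396, 0.2808]
tool_rot: [0.996, -0.093, -0.008, 0.003]
ft_force: [0.8, -0.4, -0.2]
grip_width: 0.0286
```

Run:
```python
from h import *
c=shot("top","top6"); st()
import cv2
cv2.imwrite("pics/top6c.png",cv2.resize(c["img"][130:290,110:400,::-1],None,fx=2.7,fy=2.7,interpolation=cv2.INTER_CUBIC))
c=shot("scene","s9")
```

```text
t 80.25 q [-0.5745  0.4794  1.348  -0.0202  1.3214  1.1931] p [ 576.7 -248.1  280.7] tilt [-0.0167 -0.0125] w 28.8 F [-0.2 -4.6  0.4]
```

View pics/top6c.png

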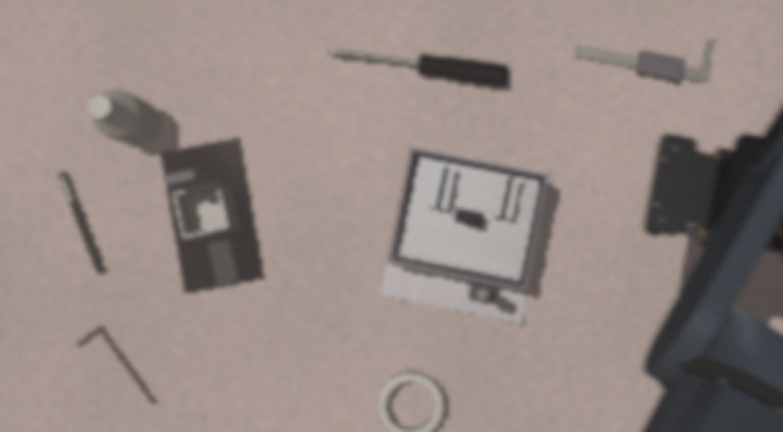

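View pics/s9.png

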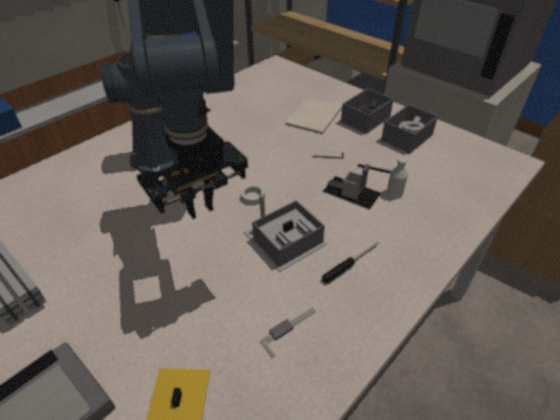

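play_rows:
  commands:
    - {"x": 0,"y": 0,"z": 0,"spin": 0}
    - {"x": 0,"y": 0,"z": 0,"spin": 0}

```text
time: 80.5
position: [0.5765, -0.2443, 0.2795]
tool_rot: [0.995, -0.097, -0.008, 0.004]
ft_force: [-0.1, 0.2, -0.5]
grip_width: 0.0288
```

Run:
```python
from h import *
for i in range(2): shot("top","top7")
st(); print(robot.hand_in())
```

```text
t 80.6 q [-0.5705  0.4793  1.3514 -0.0148  1.3224  1.1978] p [ 576.8 -243.4  279.6] tilt [-0.0174 -0.0059] w 28.3 F [-0.2 -0.5  0.3]
the job is handed in; nothing more can be done
None
```

I packed the kit and handed the job in at about 80 s, with the arm raised clear of everything. I dropped both nuts present into the well with the cup and striker, then stood the empty cup back on its mat. After that I stood the foot in the pocket, fitted the aluminium divider and laid both profiles on it.

The last top and scene pictures show the cup upright on the mat. The divider is seated with both profiles flat on it inside the box, and the bystanders look undisturbed. The nuts and foot are now hidden under the divider, so I last saw them before fitting it. Earlier the foot had been knocked aside on the bench, so I found it again before placing it. No check failed or disagreed; no verdict was reported.

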